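Load relay modules into the cabinet tray and clamp them with the quick-release

TASK

Flip the orange-tipped quick-release lever on the pulled-out tray fully open and stand every teal relay module that is on the bench in the tray, one to a bay (any bay, upright, flat on the tray floor). With the lever still open, turn the wing nut clockwise until its white end points at the green mark, then flip the lever fully closed so that the bar clamps the modules against the fence. Last, push the tray fully home into the red cabinet; leave the screwdriver, the meter and the blue parts bin where they are.

Things in the scene. Friction and masses are not known exactly. Their poses are not given: they have to be found in the camera images.
- cabinet: fixed red sheet-metal cabinet section, open above and towards the robot: 215 deep (x), 300 wide (y) mm; side walls 89 high at y = +-142 mm, back wall 111 high at x = +130 mm. Origin on the bench at the middle of the tray when home; x points away from the robot along the tray's travel, y left, z up. Turned a little; all tray parts turn with it
- tray (a joint): travel of the tray in m: 0 = fully home in the cabinet, grows as it comes out towards the robot (cabinet -x), limit 0.095. Starts out at 0.075 to 0.09. Slides with about 5 N of friction and stays where it is left
- tray_front (a point): point on the outer face of the tray's red front panel, at its middle, 40 mm above the bench; the panel is 250 mm wide and 10 mm thick, from 10 to 56 mm above the bench. Push it along cabinet +x to close the tray. Axes as the cabinet's
- row (a point): middle of the row of bays, on the tray floor (20 mm above the bench). Axes as the cabinet's. A module against the fence has its underside's centre at row x = 0. The fence's face is at row x = +22 mm; the clamp bar's face, lever open, at -33 mm plus 4 mm per rad of the nut, so a 44 mm module has 11 to 17 mm of play. Fence and bar are 20 mm high above the tray floor
- bay0 (a point): middle of the leftmost bay, on the tray floor; axes as the cabinet's. Set a module's underside here or up to 8 mm nearer the robot, its x axis along the tray's (either way). Yellow ribs 4 thick, 20 mm high part the bays: 42 mm for the 34 mm wide module. Neighbours stand 12 mm apart: grip a module across its 44 mm side, in its upper third, above fence and bar
- bay1 (a point): middle of bay 1, as bay0, 46 mm to the right of it
- bay2 (a point): middle of bay 2, as bay0, 92 mm to the right of it
- bay3 (a point): middle of bay 3, as bay0, 138 mm to the right of it
- lever (a joint): quick-release cam lever, angle in rad: 0 = fully closed (flat, pointing left over the clamp block), 1.57 upright, 2.5 = fully open (stop), leaning to the right. Starts closed. Stays where it is left (0.15 N m of friction); opening draws the clamp bar back 14 mm, closing pushes it to the modules
- lever_grip (a point): middle of the lever's orange tip, 58 mm from the pivot, the place to pinch or push. The lever is a bar 12 mm wide (tray x) and 9 mm thick, ending 12 mm beyond this point. Closed, its centre line is 72 mm above the bench and 27 mm above the clamp block: fingers closing along the tray's x can straddle it from above. Own x = hinge axis, own y along the lever to its tip
- lever_pivot (a point): hinge axis of the lever (along the tray's x), 72 mm above the bench, axes as the cabinet's; its saddle shifts with the clamp bar, 4 mm per rad of the nut; the lever turns in the upright plane across the tray from pointing left (+y) over the top to the right (-y)
- nut (a joint): adjusting wing nut, angle in rad, clockwise from above is positive = tighter; 0 = white end at the green mark (towards the robot). Starts 0.7 to 1.4 rad slack (negative), limits -1.6 and 0.8. 0.09 N m of friction; stays where left. One rad moves the clamp bar 4 mm; at the mark the closed lever presses the row with about 12 N, 1 rad slack it does not reach it
- nut_grip (a point): on the nut's upright axis, 73 mm above the bench, the height to grip: a bar 42 mm long (own x; the white end at own -x), 10 mm wide (own y), from 54 to 84 mm above the bench, over a clamp block whose top is at 45 mm
- bar: aluminium clamp bar with a black rubber face, 184 mm long across the tray, pushed to the fence by the lever; spring-loaded (4 N per mm). Origin on its face, at the middle, at the height of the tray floor
- module1: relay module 1 (all four look alike; 2 to 4 of them are present): upright teal block 44 x 34 x 64 mm (its x, y, z), 0.18 kg, with a dark heavy metal foot (18 mm) and two green strips on its top; origin at the centre of its underside, z up. Starts standing on the bench left or right of the cabinet. Either way round is right: a half turn makes no difference
- module2: relay module 2 (all four look alike; 2 to 4 of them are present): upright teal block 44 x 34 x 64 mm (its x, y, z), 0.18 kg, with a dark heavy metal foot (18 mm) and two green strips on its top; origin at the centre of its underside, z up. Starts standing on the bench left or right of the cabinet. Either way round is right: a half turn makes no difference
- module3: relay module 3 (all four look alike; 2 to 4 of them are present): upright teal block 44 x 34 x 64 mm (its x, y, z), 0.18 kg, with a dark heavy metal foot (18 mm) and two green strips on its top; origin at the centre of its underside, z up. Starts standing on the bench left or right of the cabinet. Either way round is right: a half turn makes no difference
- module4: relay module 4 (all four look alike; 2 to 4 of them are present): upright teal block 44 x 34 x 64 mm (its x, y, z), 0.18 kg, with a dark heavy metal foot (18 mm) and two green strips on its top; origin at the centre of its underside, z up. Starts standing on the bench left or right of the cabinet. Either way round is right: a half turn makes no difference
- screwdriver: bystander: yellow-handled screwdriver, 170 mm long, lying on the bench to the right; not to be moved
- meter: bystander: orange hand-held meter, 150 x 80 x 38 mm, far left on the bench; not to be moved
- partsbin: bystander: blue open bin, 120 x 100 x 50 mm, far right on the bench; not to be moved

How it is judged:
On the way, in this order (a step that is already met when the one before it is completed fails the run):
1. the lever is flipped open (beyond 2.0 rad) (value of joint lever above 2 rad), for 0.2 s.
2. with the lever still open (beyond 2.0 rad), every module stands upright and flat in a bay and the nut is at the mark (within 0.2 rad) (value of joint lever above 2 rad and value of joint nut between -0.2 and 0.2 rad and x of module1 in the frame of row between -0.017 and 0.004 m and y of module1 in the frame of row between -0.09 and 0.09 m and z of module1 in the frame of row between -0.004 and 0.004 m and angle between each of module1, module2, module3, module4's own z axis and vertical below 0.08 rad and x of module2 in the frame of row between -0.017 and 0.004 m and y of module2 in the frame of row between -0.09 and 0.09 m and z of module2 in the frame of row between -0.004 and 0.004 m and x of module3 in the frame of row between -0.017 and 0.004 m and y of module3 in the frame of row between -0.09 and 0.09 m and z of module3 in the frame of row between -0.004 and 0.004 m and x of module4 in the frame of row between -0.017 and 0.004 m and y of module4 in the frame of row between -0.09 and 0.09 m and z of module4 in the frame of row between -0.004 and 0.004 m), for 0.2 s.
3. the lever is closed (below 0.12 rad) and the bar clamps every module against the fence (each within 2.5 mm of it, the bar pressing with over 5 N) (value of joint lever below 0.12 rad and contact force between bar and anything else above 5 N and value of joint nut between -0.2 and 0.2 rad and x of module1 in the frame of row between -0.0025 and 0.0025 m and y of module1 in the frame of row between -0.09 and 0.09 m and z of module1 in the frame of row between -0.004 and 0.004 m and angle between each of module1, module2, module3, module4's own z axis and vertical below 0.08 rad and x of module2 in the frame of row between -0.0025 and 0.0025 m and y of module2 in the frame of row between -0.09 and 0.09 m and z of module2 in the frame of row between -0.004 and 0.004 m and x of module3 in the frame of row between -0.0025 and 0.0025 m and y of module3 in the frame of row between -0.09 and 0.09 m and z of module3 in the frame of row between -0.004 and 0.004 m and x of module4 in the frame of row between -0.0025 and 0.0025 m and y of module4 in the frame of row between -0.09 and 0.09 m and z of module4 in the frame of row between -0.004 and 0.004 m), for 0.2 s.
4. after that the tray is pushed home (within 5 mm) (value of joint tray below 0.005 m), for 0.2 s.
At the end, for the whole second after the job is handed in: tray home within 5 mm; lever closed below 0.12 rad; nut within 0.2 rad of the mark; every present module at rest in the row of bays, upright within 0.08 rad, on the tray floor within 4 mm, within 2.5 mm of touching the fence; the bar presses on the row with more than 5 N (all of step 3 and value of joint tray below 0.005 m and linear speed of each of module1, module2, module3, module4 below 0.02 m/s).
It fails at once if the screwdriver is moved by more than 30 mm (distance of screwdriver from where it was at the start of the episode above 0.03 m).
It fails at once if the meter is moved by more than 30 mm (distance of meter from where it was at the start of the episode above 0.03 m).
It fails at once if the partsbin is moved by more than 30 mm (distance of partsbin from where it was at the start of the episode above 0.03 m).
Of module1, module2, module3, module4 only 2 to 4 are there at a start; the rules pass over those that are not, and their reading is None.
At some moment in a run one of module1, module2, module3, module4 may be knocked a few centimetres aside while the robot is not near it.
It also fails if it takes over 210 s, if anything falls off the work surface, if the arm or the gripper's body presses on something with over 40 N, if the wrist force passes 120 N, or if a joint passes its speed limit or range.

ROBOT

A 6-joint arm with a two-finger parallel gripper is mounted at the origin on the work surface. World frame = base frame: x ahead of the robot, y to its left, z up, the work surface at z = 0. Lengths are in m, angles in rad, forces in N, time in s.
With the tool pointing down it reaches from about 0.25 to 0.725 m from the base axis. Payload 4 kg.
Tool frame: the origin (TCP) lies on the centre line of the jaws, within the pads' length; the fingertips stand 11 mm ahead of it and the grasp point (between the pads) lies 8 mm behind it; z points along the fingers, x is the direction in which the jaws open and shut, and the axes are right-handed (so a half turn about z gives the same grasp; the last joint's range is limited). The gripper opens to 85 mm and grips with 20 to 120 N. Pads are 22 mm wide; open, the fingers measure 114 mm over their backs; the gripper's body (76 mm by 85 mm) begins 54 mm behind the grasp point. The pads swing forward as they close: fully open they stand 13 mm farther back than shut.
Start: joints at [-1.188, 0.241, 0.005, 1.335, 0, 1.571], TCP at [0.187, -0.464, 0.242] pointing down, gripper open.
Joint ranges: [-2.72, 2.72], [-1.05, 1.87], [-1.09, 1.28], [-1.99, 2.15], [-1.42, 1.44], [-3.14, 3.14]. Speed limits (rad/s): [2.79, 2.79, 3.14, 3.14, 3.14, 3.14].

INTERFACE

Orientations are given as a unit quaternion [x, y, z, w].
In Python, from workcell import bot, viewer, order gives the robot as it stands. The module is installed in compiled form; this text tells all that it offers.
- The arm moves only by the tool send_rows, never from a script. Its argument "increments" is a list that holds one entry, the list of rows, each a list of 4 numbers: the shift along the tool's x, y, z in m, then the turn about the tool's z in degrees. A call has exactly 8 rows; each row shifts and turns the pose as measured when the row begins, along the tool's axes as they then stand; what a row does not reach is not made up. A row lasts 1/10 s, in which the tool goes at most 50 mm and 8.59 degrees, less where a joint would pass 70% of its speed; a pose out of reach is approached as far as the arm can. A call is refused whole if a number of a shift passes 0.05 or a number of a turn 8.59, either way. A call with a gripper value outside its range is refused whole. "hand" is the closure, from -1 (fully open) to 1 (shut), so that 0 is half open, set as the call begins (left out, the last holds). The fingers move at their own pace and stop on an object; the grip force is fixed at half the most. Time passes only in rows, so rows that do not move let the fingers close, or fill a call up. It gives the time, the measured TCP pose, the force and the opening at its end, in the units of the state.
- bot.get_obs(): the state, without advancing time (a new reading comes with each control period).
- viewer.camera(name): name is "side" or "top"; returns a dict with "image" (400x640x3 uint8, red, green, blue), "range_z" (400x640 float32, m along the optical axis (not along the pixel's ray), 0 where there is no reading), "camera_matrix" (3x3 intrinsics, pixels), "dist" ([k1, k2, p1, p2, k3] as OpenCV has them; the pictures are not rectified), "eye" and "rotation" of the camera in the world. Camera axes: x right, y down, z forward; pixel columns grow to the right and rows downward; lengths in m; the calibration is good to about 2 mm. A picture is of the moment at which its call begins.
- order.job_done(): hands the job in, once; it reports no verdict.
The state is a dict: "clock": time; "joint_pos": joint angles; "joint_vel": joint speeds; "tau": joint torques, N m; "eef_pos": TCP position; "tool_rot": TCP orientation; "ft_force": force on the tool from outside, world axes, zero at the start; "ft_torque": the same for the moment, N m; "grip_width": finger opening in m.
Only numpy, scipy, OpenCV 4.12 (cv2) and the standard library are available. Lean on these libraries where they do the work, as an engineer would, in place of code of your own. Each camera call takes 0.05 s, during which the arm holds its last target.

## Working session

There is one attempt and no reset: what is moved stays moved. The work goes in short steps, Python scripts to look and compute and a tool call to move; the robot and the scene stay as the last step left them, time stands still between calls to the robot, and variables do not carry over. Pictures are saved under pics/ and viewed, and the job is handed in when it is done.

Besides the shell and the picture viewer there is one more tool, called after ">>>" as name(argument=value, ...) on one line, values as JSON. send_rows: Moves the arm, as the interface text tells. Its arguments: {"type":"object","properties":{"increments":{"type":"array","items":{"type":"array","items":{"type":"array","items":{"type":"number"}}}},"hand":{"type":"number"}},"required":["increments"]}

```bash
mkdir -p pics; cat > look.py <<'E'
import cv2,sys,numpy as np,pickle
from workcell import bot,viewer,order
def snap(name,tag):
    c=viewer.camera(name); cv2.imwrite(f'pics/{tag}.png',c['image'][:,:,::-1]); pickle.dump(c,open(f'{name}.pkl','wb')); return c
E
python3 - <<'E'
from look import *
for n in('top','side'):
    c=snap(n,n+'0'); print(n,c['camera_matrix'],c['dist'],c['eye'],c['rotation'])
o=bot.get_obs();print(o)
E
```

```text
top [[458.03605577   0.         326.18138516]
 [  0.         458.03605577 193.10351157]
 [  0.           0.           1.        ]] [-0.12848086  0.          0.          0.          0.        ] [ 0.45567254 -0.06102529  1.23570398] [ 0.7085112  -0.70505758  0.0252247  -0.0164134 ]
side [[369.31873516   0.         325.08574151]
 [  0.         369.31873516 198.93258997]
 [  0.           0.           1.        ]] [0.02213282 0.         0.         0.         0.        ] [ 0.5024668  -0.8225336   0.68638606] [ 0.90321823 -0.02951662  0.00915218 -0.42806755]
{'clock': 0.1, 'joint_pos': array([-1.18797689e+00,  2.41341308e-01,  3.85872042e-03,  1.33521354e+00,
        3.59172921e-07,  1.57080863e+00]), 'joint_vel': array([-0.00053424, -0.00198782,  0.00353996,  0.00066153,  0.00053793,
       -0.00101783]), 'tau': array([ 2.08554275e-04, -3.73136187e+01,  2.53010738e+01,  1.08540547e-02,
        2.25547257e-05,  2.15590042e-06]), 'eef_pos': array([ 0.18656313, -0.46329691,  0.24150005]), 'tool_rot': array([ 8.28711243e-01, -5.59675596e-01, -7.87101035e-04, -5.31776470e-04]), 'ft_force': array([ 0.42383394, -1.09446895, -0.20111379]), 'ft_torque': array([ 0.02818346, -0.01195643, -0.024265  ]), 'grip_width': 0.08540877830139536}
```

View pics/top0.png

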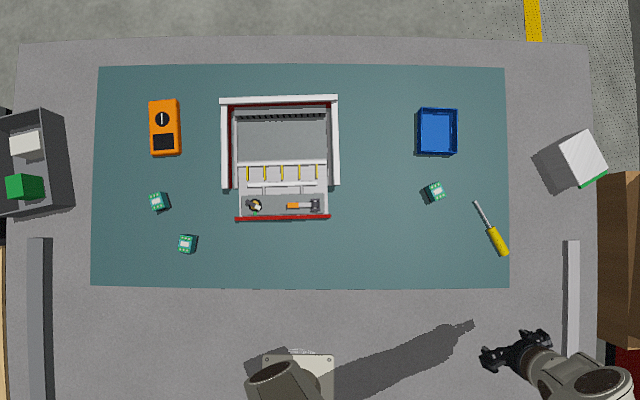

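View pics/side0.png

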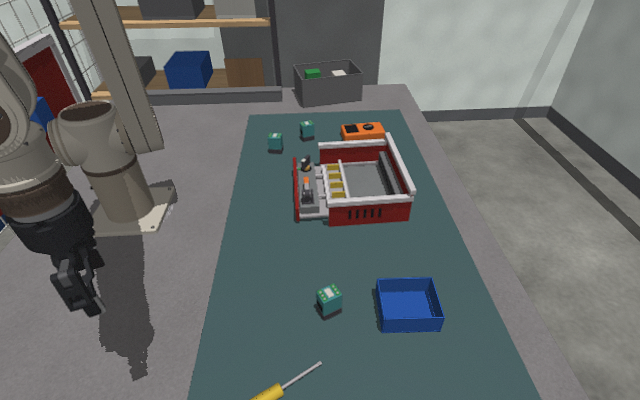

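Top picture: three modules (teal, at about (159,202), (187,244), (433,191)), tray with nut at (256,205), lever tip at (293,205), pivot at (315,206). I'll zoom in and measure.

```bash
cat >> look.py <<'E'
from scipy.spatial.transform import Rotation as R
def load(n): return pickle.load(open(f'{n}.pkl','rb'))
def rot(c):
    r=np.array(c['rotation']); return R.from_quat(r).as_matrix() if r.size==4 else r
def ray(c,uv):
    p=cv2.undistortPoints(np.array(uv,float).reshape(-1,1,2),c['camera_matrix'],np.array(c['dist'])).reshape(-1,2)
    return np.c_[p,np.ones(len(p))]@rot(c).T
def onplane(c,uv,z):
    d=ray(c,uv); e=np.array(c['eye']); return e+d*((z-e[2])/d[:,2])[:,None]
def proj(c,P):
    M=rot(c).T; r,_=cv2.Rodrigues(M); t=-M@np.array(c['eye'])
    return cv2.projectPoints(np.array(P,float).reshape(-1,1,3),r,t,c['camera_matrix'],np.array(c['dist']))[0].reshape(-1,2)
def cloud(c):
    z=c['range_z']; v,u=np.mgrid[:z.shape[0],:z.shape[1]]
    d=ray(c,np.c_[u.ravel(),v.ravel()]); return (np.array(c['eye'])+d*z.reshape(-1,1)).reshape(z.shape+(3,))
def crop(c,x0,y0,x1,y1,k,tag): cv2.imwrite(f'pics/{tag}.png',cv2.resize(c['image'][y0:y1,x0:x1,::-1],None,fx=k,fy=k,interpolation=cv2.INTER_CUBIC))
E
python3 - <<'E'
from look import *
c=load('top'); print(rot(c))
crop(c,210,85,350,230,4,'top0tray')
P=cloud(c); hsv=cv2.cvtColor(c['image'],cv2.COLOR_RGB2HSV)
# modules: points standing 45..75mm, on bench teal
H=P[...,2]; print('bench',np.median(H[230:280,200:400]))
m=((H>0.045)&(H<0.075)).astype(np.uint8)
m[:, 205:350]=0
n,l,s,ce=cv2.connectedComponentsWithStats(m)
for i in range(1,n):
    if s[i,4]>60:
        v,u=np.where(l==i); pts=P[v,u]; print(s[i],ce[i].round(1),pts.mean(0).round(4),pts.max(0).round(3),np.median(hsv[v,u],0))
E
```

```text
[[ 0.00451504 -0.99825434  0.05888875]
 [-0.99991043 -0.00524881 -0.01231157]
 [ 0.01259917 -0.05882789 -0.99818863]]
bench 3.372442796423236e-05
[420 107  18  45  88] [422.6 134.9] [ 0.6814 -0.3298  0.0488] [ 0.757 -0.322  0.054] [107. 202. 160.]
[ 37 111  31 101 574] [ 57.1 162.3] [0.6048 0.6508 0.0604] [0.745 0.708 0.075] [97. 12. 61.]
[  0 114  40  14 156] [ 19.7 120.6] [0.7215 0.7744 0.06  ] [0.735 0.845 0.075] [95. 15. 51.]
[439 119  19  34  82] [453.5 141. ] [ 0.6661 -0.4131  0.0487] [ 0.726 -0.373  0.056] [107.  200.5 165.5]
[  0 129  11  84 352] [  3.  179.3] [0.5592 0.8178 0.0582] [0.703 0.847 0.075] [100.  13.  61.]
[545 132  31  56 289] [557.5 163.5] [ 0.6083 -0.6989  0.0601] [ 0.695 -0.668  0.075] [75.  6. 90.]
[ 17 150  27   8  83] [ 31.3 153.8] [0.628  0.7296 0.0614] [0.637 0.77  0.075] [24. 17. 88.]
[ 16 175  22  25 172] [ 31.2 187.4] [0.5365 0.7255 0.0601] [0.571 0.764 0.075] [ 68. 184.  72.]
[427 181  20  21 254] [436.4 191.3] [ 0.5311 -0.3615  0.0626] [ 0.558 -0.339  0.07 ] [ 81.5 117.5 172. ]
[148 192  19  19 242] [156.6 200.9] [0.5024 0.3652 0.0621] [0.526 0.39  0.07 ] [ 80.  145.  160.5]
[177 234  17  20 250] [185.1 243.7] [0.3924 0.2874 0.0623] [0.417 0.309 0.069] [ 81.  142.5 162. ]
[  26  238   21  162 2632] [ 35.3 318.4] [0.1784 0.7167 0.0492] [0.4   0.745 0.059] [105.   7. 126.]
```

View pics/top0tray.png

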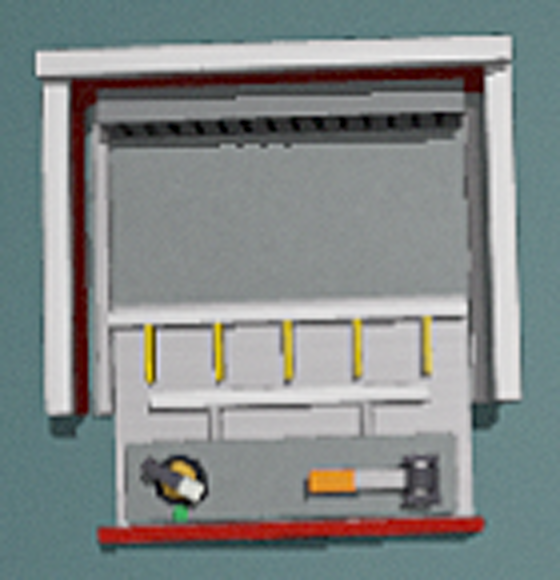

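```bash
python3 - <<'E'
from look import *
c=load('top'); img=c['image']; hsv=cv2.cvtColor(img,cv2.COLOR_RGB2HSV); P=cloud(c)
sub=np.zeros(img.shape[:2],np.uint8); sub[85:230,210:350]=1
def blobs(lo,hi,z,mn,name):
    m=cv2.inRange(hsv,np.array(lo),np.array(hi))//255*sub
    n,l,s,ce=cv2.connectedComponentsWithStats(m)
    for i in range(1,n):
        if s[i,4]>=mn:
            v,u=np.where(l==i); r=cv2.minAreaRect(np.c_[u,v].astype(np.float32)); w=onplane(c,[ce[i]],z)[0]
            print(name,s[i],ce[i].round(1),w.round(4),'depthmean',P[v,u].mean(0).round(4),[round(x,1) for x in r[1]])
blobs((20,120,80),(35,255,255),.040,8,'yellow')
blobs((8,150,100),(19,255,255),.0765,8,'orange')
blobs((50,120,80),(75,255,255),.046,4,'green')
# front panel top
m=((abs(P[...,2]-.056)<.004)&(sub>0)&((hsv[...,0]<6)|(hsv[...,0]>174))&(hsv[...,1]>150)&(hsv[...,2]>140))
v,u=np.where(m); k=v>205; w=onplane(c,np.c_[u[k],v[k]],.056); print('front',k.sum(),w.min(0),w.max(0)); 
f=np.polyfit(w[:,1],w[:,0],1); print('slope deg',np.degrees(np.arctan(f[0])),'mid',w[:,1].min(),w[:,1].max(),f)
# back wall top, side walls top from depth
for nm,zz in(('back',.111),('side',.089)):
    m=(abs(P[...,2]-zz)<.004)&(sub>0); v,u=np.where(m); w=P[v,u]; r=cv2.minAreaRect(w[:,:2].astype(np.float32)); print(nm,len(u),r, cv2.boxPoints(r).round(4).tolist())
E
```

```text
yellow [281 165   2  15  30] [281.5 172. ] [0.581  0.0417 0.04  ] depthmean [0.5815 0.0421 0.0351] [14.0, 1.0]
yellow [298 165   3  14  17] [298.9 170.4] [ 0.5855 -0.004   0.04  ] depthmean [ 0.5859 -0.0039  0.0363] [13.0, 2.0]
yellow [316 164   2  14  22] [316.4 171. ] [ 0.584  -0.0498  0.04  ] depthmean [ 0.5849 -0.0497  0.0317] [13.0, 1.0]
yellow [246 166   3  15  38] [246.9 172.8] [0.5785 0.1329 0.04  ] depthmean [0.5789 0.1334 0.0365] [14.0, 2.0]
yellow [263 166   3  14  29] [264.4 172.3] [0.5801 0.0865 0.04  ] depthmean [0.5803 0.0867 0.0384] [13.0, 2.0]
yellow [253 200   6   5  16] [255.4 201.9] [0.5023 0.1093 0.04  ] depthmean [0.5018 0.1077 0.0517] [5.8, 2.7]
orange [287 203  12   5  55] [292.2 205.1] [0.4933 0.0106 0.0765] depthmean [0.4932 0.0105 0.0769] [11.0, 4.0]
green [253 211   4   4  12] [254.8 212.7] [0.4739 0.1098 0.046 ] depthmean [0.474  0.1098 0.0455] [3.0, 3.0]
front 276 [ 0.45713681 -0.08567114  0.056     ] [0.46886188 0.159411   0.056     ]
slope deg -1.8662422383856583 mid -0.08567113981213213 0.1594110026638227 [-0.0325836   0.46414839]
back 683 ((0.7598778605461121, 0.04770979285240173), (0.01868610642850399, 0.29795077443122864), 2.3770148754119873) [[0.7444000244140625, 0.19619999825954437], [0.7566999793052673, -0.1014999970793724], [0.7753999829292297, -0.1006999984383583], [0.7630000114440918, 0.19689999520778656]]
side 987 ((0.615946888923645, 0.04279667139053345), (0.27659356594085693, 0.30094772577285767), 2.0711934566497803) [[0.4722999930381775, 0.1881999969482422], [0.4832000136375427, -0.11259999871253967], [0.7595999836921692, -0.10260000079870224], [0.7487000226974487, 0.19820000231266022]]
```

```bash
python3 - <<'E'
from look import *
c=load('top'); g=c['image'].astype(np.float32)
a=0.0365; ex=np.array([np.cos(a),np.sin(a),0]); ey=np.array([-np.sin(a),np.cos(a),0])
# brightness profile along ex at z=.04 averaged over bay middles
O=np.array([.582,.0413,.04])
z=c['range_z'];P=cloud(c)[...,2].astype(np.float32)
for s in np.arange(-.13,.06,.002):
    pts=np.array([O+ex*s+ey*(y+d) for y in(-.069,-.023,.023,.069) for d in np.linspace(-.012,.012,7)])
    uv=proj(c,pts).astype(np.float32)
    val=cv2.remap(g,uv[:,0][:,None],uv[:,1][:,None],cv2.INTER_LINEAR).reshape(-1,3).mean(0)
    h=cv2.remap(P,uv[:,0][:,None],uv[:,1][:,None],cv2.INTER_NEAREST).ravel()
    print(round(s,3),val.round(0),np.median(h).round(4))
E
```

```text
-0.13 [ 76. 101. 103.] -0.0006
-0.128 [52. 78. 80.] -0.0002
-0.126 [44. 63. 65.] 0.0016
-0.124 [96. 47. 47.] 0.0536
-0.122 [150.  33.  28.] 0.0552
-0.12 [167.  30.  21.] 0.0559
-0.118 [170.  29.  20.] 0.0559
-0.116 [163.  35.  27.] 0.0555
-0.114 [138.  69.  68.] 0.0199
-0.112 [106.  95.  95.] 0.0355
-0.11 [109. 124. 121.] 0.0446
-0.108 [122. 137. 131.] 0.0437
-0.106 [125. 138. 132.] 0.0444
-0.104 [124. 136. 131.] 0.0452
-0.102 [123. 132. 129.] 0.0447
-0.1 [115. 121. 121.] 0.045
-0.098 [100. 103. 105.] 0.0445
-0.096 [98. 96. 93.] 0.0461
-0.094 [135. 119.  98.] 0.0741
-0.092 [162. 143. 115.] 0.0751
-0.09 [168. 149. 120.] 0.0769
-0.088 [163. 146. 120.] 0.0767
-0.086 [158. 141. 117.] 0.075
-0.084 [153. 135. 108.] 0.0738
-0.082 [142. 126. 106.] 0.0468
-0.08 [130. 121. 113.] 0.0457
-0.078 [126. 126. 118.] 0.0451
-0.076 [130. 130. 120.] 0.044
-0.074 [127. 127. 120.] 0.0454
-0.072 [123. 125. 122.] 0.0452
-0.07 [124. 128. 129.] 0.0431
-0.068 [132. 137. 137.] 0.0433
-0.066 [137. 142. 142.] 0.0443
-0.064 [138. 143. 142.] 0.0447
-0.062 [137. 142. 141.] 0.0445
-0.06 [143. 146. 146.] 0.0419
-0.058
[... 1070 characters left out ...]
9. 190.] 0.0198
0.014 [157. 155. 156.] 0.0183
0.016 [112. 111. 112.] 0.0218
0.018 [127. 126. 126.] 0.0357
0.02 [195. 194. 195.] 0.0384
0.022 [217. 216. 216.] 0.0387
0.024 [220. 219. 219.] 0.0386
0.026 [212. 211. 211.] 0.0388
0.028 [199. 197. 198.] 0.019
0.03 [180. 179. 180.] 0.0186
0.032 [156. 157. 158.] 0.0071
0.034 [138. 142. 142.] 0.0061
0.036 [134. 139. 139.] 0.0065
0.038 [135. 140. 140.] 0.0066
0.04 [136. 141. 141.] 0.0073
0.042 [137. 141. 141.] 0.0071
0.044 [137. 141. 141.] 0.0073
0.046 [136. 141. 141.] 0.0081
0.048 [137. 141. 141.] 0.0073
0.05 [137. 142. 141.] 0.0068
0.052 [137. 142. 141.] 0.0074
0.054 [137. 142. 142.] 0.0074
0.056 [137. 142. 142.] 0.0074
0.058 [138. 143. 143.] 0.0081
```

```bash
cat > plan.py <<'E'
import sys,numpy as np
from workcell import bot
from scipy.spatial.transform import Rotation as R
A=np.degrees(0.0365)
def plan(target,ang,n):
    o=bot.get_obs(); M=R.from_quat(o['tool_rot']).as_matrix(); p=o['eef_pos']
    a0=np.degrees(np.arctan2(M[1,0],M[0,0])); d=(ang-a0+180)%360-180
    print('t',round(o['clock'],2),'p',p.round(4),'ang',round(a0,2),'tilt',M[2].round(3),'F',o['ft_force'].round(1),'T',o['ft_torque'].round(2),'w',round(o['grip_width'],4),'q6',o['joint_pos'][5].round(2))
    D=np.array(target)-p; print('world delta',D.round(4),'turn',round(-d,1))
    for i in range(n):
        a=np.radians(a0+d*i/n); x=np.array([np.cos(a),np.sin(a),0]);y=np.array([np.sin(a),-np.cos(a),0])
        print([round(D@x/n,4),round(D@y/n,4),round(-D[2]/n,4),round(-d/n,2)],end=',')
    print()
if __name__=='__main__':
    v=[float(x) for x in sys.argv[1:]]; plan(v[:3],v[3],int(v[4]))
E
python3 plan.py .4933 .0106 .17 2.1 16
```

```text
t 0.1 p [ 0.1866 -0.4633  0.2415] ang -68.07 tilt [-0.002 -0.    -1.   ] F [ 0.4 -1.1 -0.2] T [ 0.03 -0.01 -0.02] w 0.0854 q6 1.57
world delta [ 0.3067  0.4739 -0.0715] turn -70.2
[np.float64(-0.0203), np.float64(-0.0288), np.float64(0.0045), np.float64(-4.39)],[np.float64(-0.018), np.float64(-0.0303), np.float64(0.0045), np.float64(-4.39)],[np.float64(-0.0157), np.float64(-0.0316), np.float64(0.0045), np.float64(-4.39)],[np.float64(-0.0132), np.float64(-0.0327), np.float64(0.0045), np.float64(-4.39)],[np.float64(-0.0107), np.float64(-0.0336), np.float64(0.0045), np.float64(-4.39)],[np.float64(-0.0081), np.float64(-0.0343), np.float64(0.0045), np.float64(-4.39)],[np.float64(-0.0054), np.float64(-0.0349), np.float64(0.0045), np.float64(-4.39)],[np.float64(-0.0027), np.float64(-0.0352), np.float64(0.0045), np.float64(-4.39)],[np.float64(-0.0), np.float64(-0.0353), np.float64(0.0045), np.float64(-4.39)],[np.float64(0.0027), np.float64(-0.0352), np.float64(0.0045), np.float64(-4.39)],[np.float64(0.0053), np.float64(-0.0349), np.float64(0.0045), np.float64(-4.39)],[np.float64(0.008), np.float64(-0.0344), np.float64(0.0045), np.float64(-4.39)],[np.float64(0.0106), np.float64(-0.0337), np.float64(0.0045), np.float64(-4.39)],[np.float64(0.0131), np.float64(-0.0327), np.float64(0.0045), np.float64(-4.39)],[np.float64(0.0156), np.float64(-0.0316), np.float64(0.0045), np.float64(-4.39)],[np.float64(0.018), np.float64(-0.0304), np.float64(0.0045), np.float64(-4.39)],
```

>>> send_rows(increments=[[[-0.02,-0.029,0.0045,-4.4],[-0.018,-0.03,0.0045,-4.4],[-0.016,-0.032,0.0045,-4.4],[-0.013,-0.033,0.0045,-4.4],[-0.011,-0.034,0.0045,-4.4],[-0.008,-0.034,0.0045,-4.4],[-0.005,-0.035,0.0045,-4.4],[-0.003,-0.035,0.0045,-4.4]]], hand=0.5)

```text
clock: 0.9
eef_pos: [0.3401, -0.2191, 0.2013]
tool_rot: [0.961, -0.276, -0.002, -0.002]
ft_force: [0.6, 0.3, 1.0]
grip_width: 0.0213
```

```bash
sed -i 's/print(\[round(D@x.*/print("[%.4f,%.4f,%.4f,%.2f]"%(D@x\/n,D@y\/n,-D[2]\/n,-d\/n),end=",")/' plan.py; python3 plan.py .4933 .0106 .14 2.1 8;python3 plan.py .4933 .0106 .14 2.1 16
```

```text
t 0.9 p [ 0.3401 -0.2191  0.2013] ang -32.06 tilt [-0.006 -0.002 -1.   ] F [0.6 0.3 1. ] T [ 0.02 -0.05  0.  ] w 0.0213 q6 1.56
world delta [ 0.1532  0.2297 -0.0613] turn -34.2
[0.0010,-0.0345,0.0077,-4.27],[0.0036,-0.0343,0.0077,-4.27],[0.0061,-0.0340,0.0077,-4.27],[0.0086,-0.0334,0.0077,-4.27],[0.0111,-0.0327,0.0077,-4.27],[0.0135,-0.0318,0.0077,-4.27],[0.0158,-0.0307,0.0077,-4.27],[0.0180,-0.0294,0.0077,-4.27],
t 0.9 p [ 0.3401 -0.2191  0.2013] ang -32.06 tilt [-0.006 -0.002 -1.   ] F [0.6 0.3 1. ] T [ 0.02 -0.05  0.  ] w 0.0213 q6 1.56
world delta [ 0.1532  0.2297 -0.0613] turn -34.2
[0.0005,-0.0173,0.0038,-2.14],[0.0011,-0.0172,0.0038,-2.14],[0.0018,-0.0172,0.0038,-2.14],[0.0024,-0.0171,0.0038,-2.14],[0.0030,-0.0170,0.0038,-2.14],[0.0037,-0.0169,0.0038,-2.14],[0.0043,-0.0167,0.0038,-2.14],[0.0049,-0.0165,0.0038,-2.14],[0.0055,-0.0163,0.0038,-2.14],[0.0061,-0.0161,0.0038,-2.14],[0.0067,-0.0159,0.0038,-2.14],[0.0073,-0.0156,0.0038,-2.14],[0.0079,-0.0153,0.0038,-2.14],[0.0085,-0.0150,0.0038,-2.14],[0.0090,-0.0147,0.0038,-2.14],[0.0096,-0.0144,0.0038,-2.14],
```

Tracking is good and the opening maps linearly.

>>> send_rows(increments=[[[0.001,-0.0345,0.0077,-4.3],[0.0036,-0.0345,0.0077,-4.3],[0.006,-0.034,0.0077,-4.3],[0.0086,-0.0335,0.0077,-4.3],[0.011,-0.0325,0.0077,-4.3],[0.0135,-0.032,0.0077,-4.3],[0.016,-0.031,0.0077,-4.3],[0.018,-0.0295,0.0077,-4.3]]])

```text
clock: 1.7
eef_pos: [0.4928, 0.0249, 0.1358]
tool_rot: [0.999, 0.034, -0.003, -0.002]
ft_force: [1.1, -0.6, -0.9]
grip_width: 0.0211
```

```bash
python3 - <<'E'
from look import *
c=snap('top','top1');crop(c,210,85,350,230,4,'top1c')
c=snap('side','side1');crop(c,270,100,430,240,4,'side1c')
E
python3 plan.py .4933 .0106 .14 2.1 3; python3 plan.py .4933 .0106 .068 2.1 6
```

```text
t 1.8 p [0.4936 0.0267 0.1349] ang 4.0 tilt [-0.007 -0.005 -1.   ] F [-0.9 -0.4 -0.2] T [-0.06  0.03 -0.01] w 0.0212 q6 1.55
world delta [-0.0003 -0.0161  0.0051] turn 1.9
[-0.0005,0.0054,-0.0017,0.63],[-0.0004,0.0054,-0.0017,0.63],[-0.0004,0.0054,-0.0017,0.63],
t 1.8 p [0.4936 0.0267 0.1349] ang 4.0 tilt [-0.007 -0.005 -1.   ] F [-0.9 -0.4 -0.2] T [-0.06  0.03 -0.01] w 0.0212 q6 1.55
world delta [-0.0003 -0.0161 -0.0669] turn 1.9
[-0.0002,0.0027,0.0112,0.32],[-0.0002,0.0027,0.0112,0.32],[-0.0002,0.0027,0.0112,0.32],[-0.0002,0.0027,0.0112,0.32],[-0.0002,0.0027,0.0112,0.32],[-0.0002,0.0027,0.0112,0.32],
```

View pics/side1c.png

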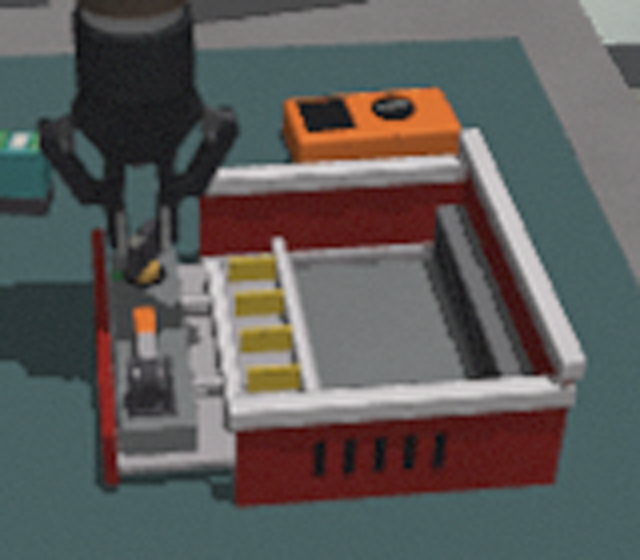

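Side view: the gripper stands above and just beyond the orange tip (crop 145,320). Centre it, then descend.

>>> send_rows(increments=[[[0,0.0055,0,0.6],[0,0.0055,0,0.6],[-0.001,0.0055,0,0.6],[0,0,0.015,0],[0,0,0.015,0],[0,0,0,0],[0,0,0,0],[0,0,0,0]]])

```text
clock: 2.6
eef_pos: [0.4908, 0.0018, 0.1061]
tool_rot: [1.0, 0.011, -0.004, -0.002]
ft_force: [-1.0, 0.0, -0.2]
grip_width: 0.0211
```

```bash
python3 plan.py .4933 .0106 .067 2.1 3
python3 - <<'E'
from look import *
c=snap('side','side2');crop(c,270,100,430,240,4,'side2c')
c=snap('top','top2');crop(c,210,85,350,230,4,'top2c')
E
```

```text
t 2.6 p [0.4908 0.0018 0.1061] ang 1.27 tilt [-0.008 -0.003 -1.   ] F [-1.   0.  -0.2] T [ 0.05 -0.03 -0.01] w 0.0211 q6 1.55
world delta [ 0.0025  0.0088 -0.0391] turn -0.8
[0.0009,-0.0029,0.0130,-0.28],[0.0009,-0.0029,0.0130,-0.28],[0.0009,-0.0029,0.0130,-0.28],
```

View pics/side2c.png

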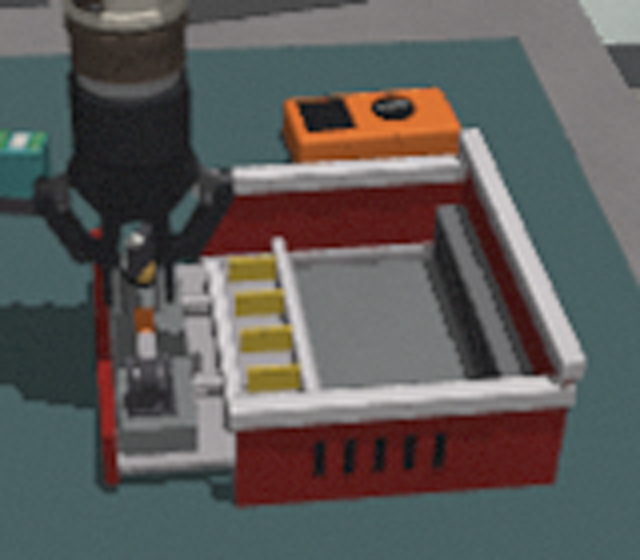

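View pics/top2c.png

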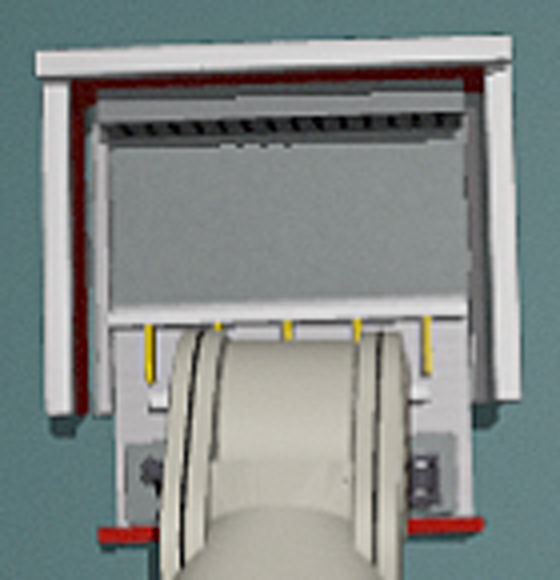

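>>> send_rows(increments=[[[0.0025,-0.008,0,-0.8],[0,0,0,0],[0,0,0.013,0],[0,0,0.013,0],[0,0,0.01,0],[0,0,0,0],[0,0,0,0],[0,0,0,0]]])

```text
clock: 3.5
eef_pos: [0.4963, 0.0127, 0.0719]
tool_rot: [1.0, 0.021, -0.0, -0.002]
ft_force: [-0.1, 0.7, 0.5]
grip_width: 0.0214
```

```bash
python3 plan.py .4933 .0106 .067 2.1 3
python3 - <<'E'
from look import *
c=snap('side','side3');crop(c,270,100,430,240,4,'side3c')
E
```

```text
t 3.5 p [0.4963 0.0127 0.0719] ang 2.37 tilt [-0.001 -0.003 -1.   ] F [-0.1  0.7  0.5] T [-0.01 -0.01 -0.  ] w 0.0214 q6 1.55
world delta [-0.003  -0.0021 -0.0049] turn 0.3
[-0.0010,0.0007,0.0016,0.09],[-0.0010,0.0007,0.0016,0.09],[-0.0010,0.0007,0.0016,0.09],
```

View pics/side3c.png

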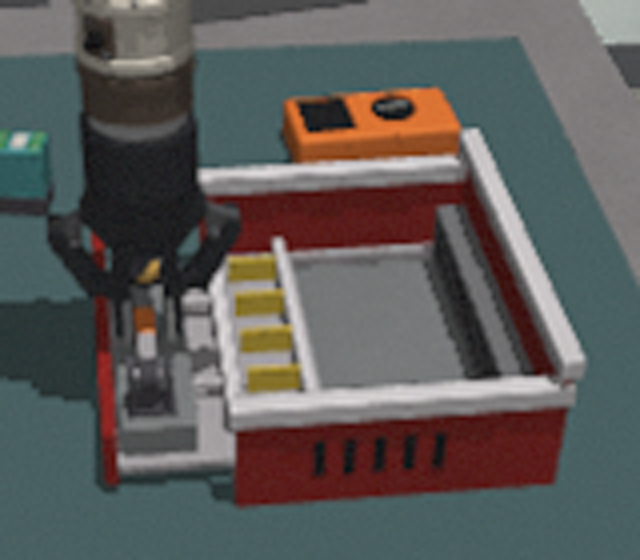

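The fingers straddle the orange tip (crop 145,318). Fine-tune and close.

>>> send_rows(increments=[[[-0.0025,0.002,0.004,0],[0,0,0,0],[0,0,0,0],[0,0,0,0],[0,0,0,0],[0,0,0,0],[0,0,0,0],[0,0,0,0]]])

```text
clock: 4.35
eef_pos: [0.4949, 0.0103, 0.0691]
tool_rot: [1.0, 0.02, 0.001, -0.002]
ft_force: [-0.1, -0.8, 0.6]
grip_width: 0.0213
```

>>> send_rows(increments=[[[0,0,0,0],[0,0,0,0],[0,0,0,0],[0,0,0,0],[0,0,0,0],[0,0,0,0],[0,0,0,0],[0,0,0,0]]], hand=1)

```text
clock: 5.15
eef_pos: [0.4941, 0.0102, 0.0691]
tool_rot: [1.0, 0.02, 0.0, -0.001]
ft_force: [-0.2, 0.4, 0.6]
grip_width: 0.01
```

```bash
python3 plan.py .4933 .0106 .067 2.1 3
```

```text
t 5.15 p [0.4941 0.0102 0.0691] ang 2.33 tilt [ 0.001 -0.003 -1.   ] F [-0.2  0.4  0.6] T [-0.01  0.13 -0.04] w 0.01 q6 1.55
world delta [-0.0008  0.0004 -0.0021] turn 0.2
[-0.0003,-0.0001,0.0007,0.08],[-0.0003,-0.0001,0.0007,0.08],[-0.0003,-0.0001,0.0007,0.08],
```

>>> send_rows(increments=[[[0,0.0002,-0.0046,0],[0,0.0006,-0.0046,0],[0,0.0009,-0.0046,0],[0,0.0013,-0.0045,0],[0,0.0016,-0.0044,0],[0,0.002,-0.0042,0],[0,0.0023,-0.004,0],[0,0.0026,-0.0038,0]]])

```text
clock: 5.95
eef_pos: [0.4938, -0.0011, 0.1007]
tool_rot: [1.0, 0.02, -0.002, -0.003]
ft_force: [4.7, -0.0, -14.6]
grip_width: 0.0103
```

```bash
cat > arc.py <<'E'
import sys,numpy as np
from workcell import bot
th1=float(sys.argv[1]); n=int(sys.argv[2])
o=bot.get_obs();p=o['eef_pos']; a=.0365; ey=np.array([-np.sin(a),np.cos(a)])
# start grip ref; pivot 58mm to the right
g=np.array([.4941,.0102,.0691]) if len(sys.argv)<6 else np.array([float(v) for v in sys.argv[3:6]])
L=.058
r=-(p[:2]-g[:2])@ey; up=p[2]-g[2]
th=np.arctan2(up,L-r); print('p',p.round(4),'right',r.round(4),'up',up.round(4),'theta',th.round(3),'rad',np.hypot(up,L-r).round(4),'F',o['ft_force'].round(1),'T',o['ft_torque'].round(2),'w',o['grip_width'].round(4))
t=np.linspace(th,th1,n+1); y=L-L*np.cos(t); z=L*np.sin(t); y[0]=r; z[0]=up
print([[0,round(float(b),4),round(float(-c),4),0] for b,c in zip(np.diff(y),np.diff(z))])
E
python3 arc.py 1.4 8
```

```text
Traceback (most recent call last):
  File "arc.py", line 9, in <module>
    th=np.arctan2(up,L-r); print('p',p.round(4),'right',r.round(4),'up',up.round(4),'theta',th.round(3),'rad',np.hypot(up,L-r).round(4),'F',o['ft_force'].round(1),'T',o['ft_torque'].round(2),'w',o['grip_width'].round(4))
                                                                                                                                                                                                   ^^^^^^^^^^^^^^^^^^^^^
AttributeError: 'float' object has no attribute 'round'
```

```bash
sed -i "s/o\['grip_width'\].round(4)/round(o['grip_width'],4)/" arc.py; python3 arc.py 1.5 8
```

```text
p [ 0.4938 -0.0011  0.1007] right 0.0113 up 0.0316 theta 0.595 rad 0.0564 F [  4.7  -0.  -14.6] T [ 0.29 -1.03 -0.05] w 0.0103
[[0, 0.0026, -0.0061, 0], [0, 0.0045, -0.0047, 0], [0, 0.005, -0.0042, 0], [0, 0.0055, -0.0036, 0], [0, 0.0059, -0.003, 0], [0, 0.0062, -0.0023, 0], [0, 0.0064, -0.0016, 0], [0, 0.0065, -0.0008, 0]]
```

>>> send_rows(increments=[[[0,0.003,-0.0061,0],[0,0.0045,-0.0047,0],[0,0.005,-0.0042,0],[0,0.0055,-0.0036,0],[0,0.006,-0.003,0],[0,0.006,-0.0023,0],[0,0.0065,-0.0016,0],[0,0.0065,-0.0008,0]]])

```text
clock: 6.75
eef_pos: [0.493, -0.042, 0.1258]
tool_rot: [1.0, 0.023, -0.005, -0.009]
ft_force: [4.4, 6.7, -13.3]
grip_width: 0.0086
```

```bash
python3 arc.py 2.3 8
```

```text
p [ 0.493  -0.042   0.1258] right 0.0521 up 0.0567 theta 1.467 rad 0.057 F [  4.4   6.7 -13.3] T [ 1.46 -0.94  0.14] w 0.0086
[[0, 0.0059, -0.0013, 0], [0, 0.006, 0.0003, 0], [0, 0.006, 0.0009, 0], [0, 0.0058, 0.0016, 0], [0, 0.0056, 0.0022, 0], [0, 0.0054, 0.0027, 0], [0, 0.0051, 0.0033, 0], [0, 0.0047, 0.0038, 0]]
```

>>> send_rows(increments=[[[0,0.006,-0.001,0],[0,0.006,0.0003,0],[0,0.006,0.001,0],[0,0.006,0.0016,0],[0,0.0056,0.0022,0],[0,0.0054,0.0027,0],[0,0.005,0.0033,0],[0,0.0047,0.0038,0]]])

```text
clock: 7.55
eef_pos: [0.4963, -0.0869, 0.1179]
tool_rot: [1.0, 0.025, -0.001, -0.011]
ft_force: [0.5, -0.4, 0.3]
grip_width: -0.0001
```

```bash
python3 arc.py 2.55 4
python3 - <<'E'
from look import *
c=snap('side','side4');crop(c,270,100,430,240,4,'side4c')
E
```

```text
p [ 0.4963 -0.0869  0.1179] right 0.0971 up 0.0488 theta 2.246 rad 0.0625 F [ 0.5 -0.4  0.3] T [ 0.    0.02 -0.01] w -0.0001
[[0, 0.0005, 0.0064, 0], [0, 0.0031, 0.0031, 0], [0, 0.0029, 0.0034, 0], [0, 0.0026, 0.0036, 0]]
```

View pics/side4c.png

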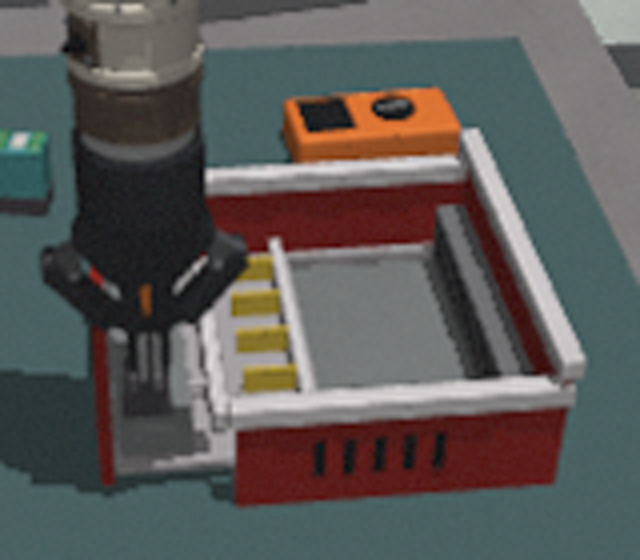

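```bash
cat > lever.py <<'E'
from look import *
def lev(tag,px=.4935,n='side'):
    c=snap(n,tag); hsv=cv2.cvtColor(c['image'],cv2.COLOR_RGB2HSV)
    m=cv2.inRange(hsv,(5,140,80),(19,255,255)); m[:100]=0;m[260:]=0;m[:,:280]=0;m[:,335:]=0
    k,l,s,ce=cv2.connectedComponentsWithStats(m)
    for i in range(1,k):
        if s[i,4]>4:
            v,u=np.where(l==i)
            for q in (ce[i],(u[v==v.min()].mean(),v.min()),(u[v==v.max()].mean(),v.max())):
                d=ray(c,[q])[0]; e=np.array(c['eye']); t=(px-e[0])/d[0]; 
                D=e+d*c['range_z'][int(q[1]),int(q[0])]
                w=e+d*((px-.0365*0-e[0])/d[0]) if abs(d[0])>.05 else None
                print(s[i],q,'depthpt',D.round(4))
if __name__=='__main__': lev(sys.argv[1])
E
python3 lever.py side4b
```

```text
[305 172   3   7  15] [305.73333333 174.6       ] depthpt [ 0.4957 -0.0795  0.1575]
[305 172   3   7  15] (np.float64(305.5), np.int64(172)) depthpt [ 0.4951 -0.0436  0.1401]
[305 172   3   7  15] (np.float64(306.0), np.int64(178)) depthpt [ 0.4956 -0.044   0.1214]
```

The pads slipped off and the lever is standing upright (orange top at side pixel (305,172) → y −0.044, z 0.140). I'll go over it and push it to the right with shut fingers.

>>> send_rows(increments=[[[0,0,-0.025,0],[0,0,-0.025,0],[0,-0.005,-0.01,0],[0,-0.03,0,0],[0,-0.03,0,0],[0,-0.025,0,0],[0,0,0,0],[0,0,0,0]]])

```text
clock: 8.45
eef_pos: [0.4898, 0.0058, 0.1785]
tool_rot: [1.0, 0.024, -0.004, -0.012]
ft_force: [-0.8, -0.8, -0.2]
grip_width: -0.0001
```

```bash
python3 plan.py .496 .005 .125 2.1 4; python3 lever.py side5
```

```text
t 8.45 p [0.4898 0.0058 0.1785] ang 2.72 tilt [-0.008 -0.024 -1.   ] F [-0.8 -0.8 -0.2] T [-0.   -0.   -0.09] w -0.0001 q6 1.52
world delta [ 0.0062 -0.0008 -0.0535] turn 0.6
[0.0015,0.0003,0.0134,0.15],[0.0015,0.0003,0.0134,0.15],[0.0015,0.0003,0.0134,0.15],[0.0015,0.0003,0.0134,0.15],
[302 166   7  15  66] [305.10606061 173.87878788] depthpt [ 0.4938 -0.0446  0.1351]
[302 166   7  15  66] (np.float64(307.0), np.int64(166)) depthpt [0.4991 0.111  0.0537]
[302 166   7  15  66] (np.float64(305.0), np.int64(180)) depthpt [ 0.4927 -0.0469  0.1172]
```

>>> send_rows(increments=[[[0.006,0.001,0.014,0.5],[0,0,0.015,0],[0,0,0.015,0],[0,0,0.008,0],[0,0,0,0],[0,0.01,0,0],[0,0.01,0,0],[0,0.01,0,0]]])

```text
clock: 9.3
eef_pos: [0.4975, -0.0294, 0.1245]
tool_rot: [1.0, 0.017, -0.004, -0.012]
ft_force: [-0.7, 2.8, -0.9]
grip_width: 0.0
```

```bash
python3 plan.py .496 -.074 .117 2.1 7; python3 lever.py side6
```

```text
t 9.3 p [ 0.4975 -0.0294  0.1245] ang 1.9 tilt [-0.007 -0.024 -1.   ] F [-0.7  2.8 -0.9] T [0.48 0.03 0.01] w 0.0 q6 1.47
world delta [-0.0015 -0.0446 -0.0075] turn -0.2
[-0.0004,0.0064,0.0011,-0.03],[-0.0004,0.0064,0.0011,-0.03],[-0.0004,0.0064,0.0011,-0.03],[-0.0004,0.0064,0.0011,-0.03],[-0.0004,0.0064,0.0011,-0.03],[-0.0004,0.0064,0.0011,-0.03],[-0.0004,0.0064,0.0011,-0.03],
[303 171   5  11  53] [304.96226415 176.18867925] depthpt [ 0.4932 -0.0491  0.131 ]
[303 171   5  11  53] (np.float64(304.3333333333333), np.int64(171)) depthpt [ 0.4922 -0.0439  0.1436]
[303 171   5  11  53] (np.float64(305.0), np.int64(181)) depthpt [ 0.4926 -0.0505  0.1167]
```

>>> send_rows(increments=[[[0,0.007,0.001,0],[0,0.007,0.001,0],[0,0.007,0.001,0],[0,0.007,0.001,0],[0,0.007,0.002,0],[0,0.006,0.002,0],[0,0.004,0.002,0],[0,0,0,0]]])

```text
clock: 10.15
eef_pos: [0.4998, -0.0762, 0.1139]
tool_rot: [1.0, 0.016, -0.002, -0.016]
ft_force: [-0.6, 6.5, 4.7]
grip_width: -0.0001
```

```bash
python3 plan.py .496 -.074 .117 2.1 2; python3 lever.py side7
```

```text
t 10.15 p [ 0.4998 -0.0762  0.1139] ang 1.87 tilt [-0.004 -0.033 -0.999] F [-0.6  6.5  4.7] T [ 1.26  0.17 -0.02] w -0.0001 q6 1.37
world delta [-0.0038  0.0022  0.0031] turn -0.2
[-0.0018,-0.0012,-0.0016,-0.12],[-0.0018,-0.0012,-0.0016,-0.12],
[304 192   6   5  30] [306.5 194. ] depthpt [ 0.4953 -0.1016  0.1141]
[304 192   6   5  30] (np.float64(306.5), np.int64(192)) depthpt [ 0.5025 -0.8225  0.6864]
[304 192   6   5  30] (np.float64(306.5), np.int64(196)) depthpt [ 0.4945 -0.0539  0.0694]
```

Lever is at about 2.48 rad (end face at side px (306,194) → y −0.102, z 0.114). Retreat upwards and measure the modules.

>>> send_rows(increments=[[[0,-0.002,-0.03,0],[0,0,-0.03,0],[0,0,-0.03,0],[0,0,-0.03,0],[-0.03,0,0,0],[-0.03,0,0,0],[0,0,0,0],[0,0,0,0]]], hand=-1)

```text
clock: 11.0
eef_pos: [0.44, -0.0906, 0.2385]
tool_rot: [1.0, 0.014, -0.002, -0.005]
ft_force: [0.7, -0.3, 0.3]
grip_width: 0.0855
```

```bash
cat > plan.py <<'E'
import sys,numpy as np
from workcell import bot
from scipy.spatial.transform import Rotation as R
def plan(target,ang,n):
    o=bot.get_obs(); M=R.from_quat(o['tool_rot']).as_matrix(); p=o['eef_pos']
    a0=np.degrees(np.arctan2(M[1,0],M[0,0])); d=(ang-a0+180)%360-180
    print('t',round(o['clock'],2),'p',p.round(4),'ang',round(a0,2),'toolz',M[:,2].round(3),'F',o['ft_force'].round(1),'T',o['ft_torque'].round(2),'w',round(o['grip_width'],4),'q6',o['joint_pos'][5].round(2))
    D=np.array(target)-p; print('world delta',D.round(4),'turn',round(-d,1))
    for i in range(n):
        Mi=M@R.from_euler('z',-d*i/n,degrees=True).as_matrix(); s=Mi.T@D/n
        print("[%.4f,%.4f,%.4f,%.2f]"%(*s,-d/n),end=",")
    print()
if __name__=='__main__':
    v=[float(x) for x in sys.argv[1:]]; plan(v[:3],v[3],int(v[4]))
E
cat > mods.py <<'E'
from look import *
def mods(tag):
    c=snap('top',tag); P=cloud(c); H=P[...,2]; hsv=cv2.cvtColor(c['image'],cv2.COLOR_RGB2HSV)
    teal=cv2.inRange(hsv,(72,90,60),(95,255,255))
    for x0,x1 in((110,215),(345,500)):
        m=((H>0.03)&(H<0.078)).astype(np.uint8); m[:,:x0]=0;m[:,x1:]=0;m[290:]=0
        n,l,s,ce=cv2.connectedComponentsWithStats(m)
        for i in range(1,n):
            if not 80<s[i,4]<900: continue
            sel=l==i
            if (teal[sel]>0).mean()<.2: continue
            v,u=np.where(sel&(H>.058)); w=onplane(c,np.c_[u,v],.064)
            r=cv2.minAreaRect((w[:,:2]*1000).astype(np.float32)); b=cv2.boxPoints(r)
            e=b[1]-b[0]; f=b[2]-b[1]
            if np.linalg.norm(e)<np.linalg.norm(f): e,f=f,e
            a=np.degrees(np.arctan2(e[1],e[0])); a=(a+90)%180-90
            print('ctr',ce[i].round(1),'rect centre',np.round(r[0],1),'mean',w[:,:2].mean(0).round(4),'size',np.linalg.norm(e).round(1),np.linalg.norm(f).round(1),'long axis deg',a.round(1),'n',len(u))
    return c
if __name__=='__main__':
    c=mods(sys.argv[1]); cv2.imwrite
    crop(c,135,170,215,270,5,sys.argv[1]+'L'); crop(c,395,165,475,225,6,sys.argv[1]+'R');crop(c,210,85,350,230,4,sys.argv[1]+'T')
E
python3 mods.py top8; python3 plan.py .45 0 .2 2 1
```

```text
ctr [157.5 201. ] rect centre [502.4 366.3] mean [0.5027 0.3663] size 42.3 36.5 long axis deg 18.4 n 213
ctr [185.8 243.4] rect centre [392.7 287.9] mean [0.3923 0.2884] size 44.8 35.4 long axis deg -8.9 n 227
ctr [435.9 191.5] rect centre [ 531.8 -362.7] mean [ 0.5315 -0.3628] size 44.0 35.5 long axis deg 26.2 n 228
t 11.05 p [ 0.4399 -0.0905  0.2384] ang 1.58 toolz [-0.005  0.01  -1.   ] F [-1.   0.5  0.5] T [ 0.02  0.06 -0.01] w 0.085 q6 1.33
world delta [ 0.0101  0.0905 -0.0384] turn -0.4
[0.0128,-0.0898,0.0393,-0.42],
```

View pics/top8L.png

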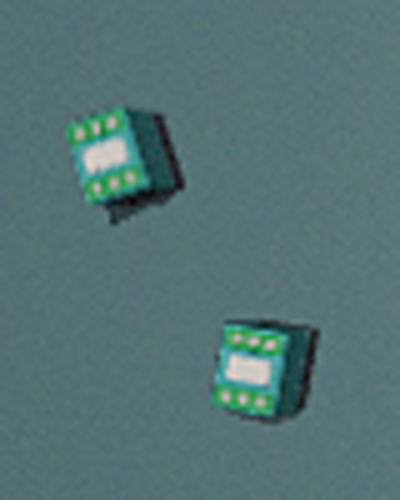

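View pics/top8R.png

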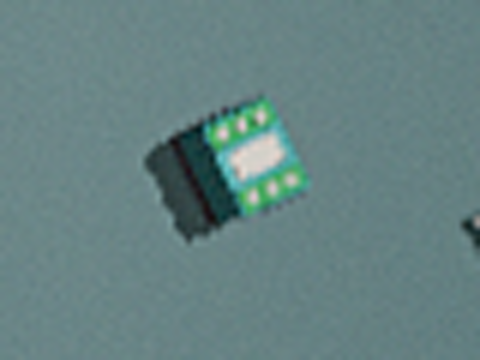

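View pics/top8.png

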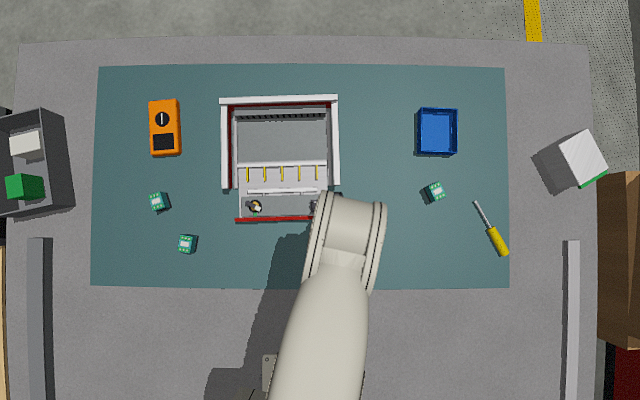

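```bash
python3 plan.py .5318 -.3627 .16 25.5 8
```

```text
t 11.05 p [ 0.4399 -0.0905  0.2384] ang 1.58 toolz [-0.005  0.01  -1.   ] F [-1.   0.5  0.5] T [ 0.02  0.06 -0.01] w 0.085 q6 1.33
world delta [ 0.0919 -0.2722 -0.0784] turn -23.9
[0.0106,0.0344,0.0094,-2.99],[0.0088,0.0349,0.0094,-2.99],[0.0069,0.0353,0.0094,-2.99],[0.0051,0.0357,0.0094,-2.99],[0.0032,0.0359,0.0094,-2.99],[0.0013,0.0360,0.0094,-2.99],[-0.0005,0.0360,0.0094,-2.99],[-0.0024,0.0359,0.0094,-2.99],
```

>>> send_rows(increments=[[[0.0106,0.0345,0.0094,-3],[0.0088,0.035,0.0094,-3],[0.007,0.035,0.0094,-3],[0.005,0.0355,0.0094,-3],[0.003,0.036,0.0094,-3],[0.001,0.036,0.0094,-3],[-0.0005,0.036,0.0094,-3],[-0.0024,0.036,0.0094,-3]]])

```text
clock: 11.85
eef_pos: [0.5439, -0.373, 0.1552]
tool_rot: [0.972, 0.234, -0.001, -0.002]
ft_force: [0.7, -0.0, 0.7]
grip_width: 0.0853
```

>>> send_rows(increments=[[[0,0,0,0],[0,0,0,0],[0,0,0,0],[0,0,0,0],[0,0,0,0],[0,0,0,0],[0,0,0,0],[0,0,0,0]]])

```text
clock: 12.65
eef_pos: [0.5448, -0.3745, 0.1509]
tool_rot: [0.972, 0.234, -0.004, -0.002]
ft_force: [-0.2, -0.0, -0.2]
grip_width: 0.0851
```

```bash
python3 mods.py top9|head -3;  python3 plan.py .5318 -.3627 .09 25.5 4
```

```text
ctr [157.6 201.1] rect centre [502.3 366.5] mean [0.5029 0.3666] size 42.3 36.3 long axis deg 18.3 n 212
ctr [185.9 243.4] rect centre [392.9 287.9] mean [0.3922 0.2884] size 45.3 35.4 long axis deg -8.9 n 227
ctr [435.9 191.5] rect centre [ 531.7 -362.6] mean [ 0.5316 -0.3627] size 44.0 35.6 long axis deg 26.2 n 230
t 12.7 p [ 0.5449 -0.3745  0.1509] ang 27.04 toolz [-0.008  0.003 -1.   ] F [-0.6 -0.2  0.5] T [-0.03 -0.03 -0.03] w 0.0851 q6 0.5
world delta [-0.0131  0.0118 -0.0609] turn 1.5
[-0.0015,-0.0040,0.0153,0.38],[-0.0015,-0.0040,0.0153,0.38],[-0.0015,-0.0040,0.0153,0.38],[-0.0016,-0.0040,0.0153,0.38],
```

>>> send_rows(increments=[[[-0.003,-0.008,0.015,0.7],[-0.003,-0.008,0.015,0.7],[0,0,0.015,0],[0,0,0.014,0],[0,0,0,0],[0,0,0,0],[0,0,0,0],[0,0,0,0]]])

```text
clock: 13.5
eef_pos: [0.5334, -0.3634, 0.0947]
tool_rot: [0.975, 0.221, -0.001, 0.001]
ft_force: [0.0, -0.2, -0.6]
grip_width: 0.0852
```

```bash
python3 plan.py .5318 -.3627 .043 25.7 4
```

```text
t 13.5 p [ 0.5334 -0.3634  0.0947] ang 25.59 toolz [-0.002 -0.001 -1.   ] F [ 0.  -0.2 -0.6] T [-0.01 -0.04  0.  ] w 0.0852 q6 0.53
world delta [-0.0016  0.0007 -0.0517] turn -0.1
[-0.0003,-0.0003,0.0129,-0.03],[-0.0003,-0.0003,0.0129,-0.03],[-0.0003,-0.0003,0.0129,-0.03],[-0.0003,-0.0003,0.0129,-0.03],
```

>>> send_rows(increments=[[[-0.001,-0.001,0.013,0],[0,0,0.013,0],[0,0,0.013,0],[0,0,0.011,0],[0,0,0,0],[0,0,0,0],[0,0,0,0],[0,0,0,0]]])

```text
clock: 14.3
eef_pos: [0.5319, -0.3631, 0.0402]
tool_rot: [0.975, 0.221, -0.001, 0.0]
ft_force: [-0.1, -0.2, 0.2]
grip_width: 0.0853
```

```bash
python3 plan.py .5318 -.3627 .043 25.7 1
python3 - <<'E'
from look import *
c=snap('side','side10');crop(c,260,210,420,350,4,'side10c')
E
```

```text
t 14.3 p [ 0.5319 -0.3631  0.0402] ang 25.58 toolz [-0.002 -0.001 -1.   ] F [-0.1 -0.2  0.2] T [ 0.02 -0.02  0.04] w 0.0853 q6 0.53
world delta [-0.0001  0.0004  0.0028] turn -0.1
[0.0000,-0.0004,-0.0028,-0.12],
```

View pics/side10c.png

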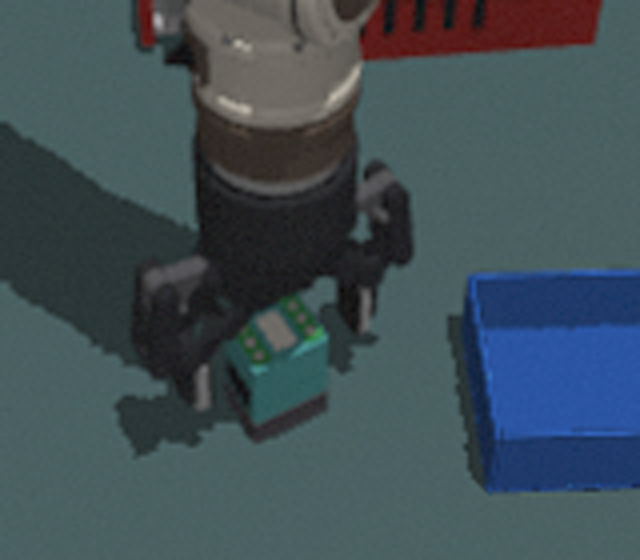

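Module (crop 278,370) stands between the open fingers. Close.

>>> send_rows(increments=[[[0,0,-0.002,0],[0,0,0,0],[0,0,0,0],[0,0,0,0],[0,0,0,0],[0,0,0,0],[0,0,0,0],[0,0,0,0]]], hand=1)

```text
clock: 15.15
eef_pos: [0.533, -0.3637, 0.0442]
tool_rot: [0.975, 0.221, 0.0, 0.002]
ft_force: [-0.0, 0.5, 0.1]
grip_width: 0.0432
```

>>> send_rows(increments=[[[0,0,0,0],[0,0,-0.01,0],[0,0,-0.02,0],[0,0,-0.03,0],[0,0,-0.04,0],[0,0,-0.03,0],[0,0,-0.02,0],[0,0,0,0]]])

```text
clock: 15.95
eef_pos: [0.5302, -0.3615, 0.1985]
tool_rot: [0.975, 0.221, -0.003, -0.002]
ft_force: [0.8, -0.5, -2.0]
grip_width: 0.0432
```

```bash
python3 plan.py .5735 -.0277 .15 2.1 16
```

```text
t 15.95 p [ 0.5302 -0.3615  0.1985] ang 25.58 toolz [-0.007  0.002 -1.   ] F [ 0.8 -0.5 -2. ] T [-0.04 -0.05 -0.07] w 0.0432 q6 0.53
world delta [ 0.0433  0.3338 -0.0485] turn 23.5
[0.0115,-0.0176,0.0031,1.47],[0.0110,-0.0179,0.0031,1.47],[0.0105,-0.0182,0.0031,1.47],[0.0101,-0.0185,0.0031,1.47],[0.0096,-0.0187,0.0031,1.47],[0.0091,-0.0190,0.0031,1.47],[0.0086,-0.0192,0.0031,1.47],[0.0081,-0.0194,0.0031,1.47],[0.0076,-0.0196,0.0031,1.47],[0.0071,-0.0198,0.0031,1.47],[0.0066,-0.0200,0.0031,1.47],[0.0061,-0.0201,0.0031,1.47],[0.0056,-0.0203,0.0031,1.47],[0.0051,-0.0204,0.0031,1.47],[0.0045,-0.0205,0.0031,1.47],[0.0040,-0.0206,0.0031,1.47],
```

```bash
python3 plan.py .576 -.0285 .165 2.1 10
```

```text
t 15.95 p [ 0.5302 -0.3615  0.1985] ang 25.58 toolz [-0.007  0.002 -1.   ] F [ 0.8 -0.5 -2. ] T [-0.04 -0.05 -0.07] w 0.0432 q6 0.53
world delta [ 0.0458  0.333  -0.0335] turn 23.5
[0.0185,-0.0280,0.0034,2.35],[0.0174,-0.0288,0.0034,2.35],[0.0162,-0.0295,0.0034,2.35],[0.0149,-0.0301,0.0034,2.35],[0.0137,-0.0307,0.0034,2.35],[0.0124,-0.0312,0.0034,2.35],[0.0111,-0.0317,0.0034,2.35],[0.0098,-0.0321,0.0034,2.35],[0.0085,-0.0325,0.0034,2.35],[0.0072,-0.0328,0.0034,2.35],
```

>>> send_rows(increments=[[[0.0185,-0.028,0.003,2.3],[0.0175,-0.029,0.003,2.3],[0.016,-0.0295,0.003,2.3],[0.015,-0.03,0.003,2.3],[0.0135,-0.031,0.003,2.3],[0.0125,-0.031,0.003,2.3],[0.011,-0.031,0.003,2.3],[0.01,-0.031,0.003,2.3]]])

```text
clock: 16.75
eef_pos: [0.5634, -0.092, 0.1644]
tool_rot: [0.999, 0.051, -0.009, -0.002]
ft_force: [-0.3, -0.4, -2.5]
grip_width: 0.0426
```

>>> send_rows(increments=[[[0.008,-0.025,0.003,2],[0.006,-0.015,0,2],[0,0,0,0],[0,0,0,0],[0,0,0,0],[0,0,0,0],[0,0,0,0],[0,0,0,0]]])

```text
clock: 17.55
eef_pos: [0.5685, -0.0475, 0.154]
tool_rot: [1.0, 0.017, -0.016, -0.003]
ft_force: [0.2, -0.6, -1.8]
grip_width: 0.0433
```

```bash
python3 plan.py .576 -.0285 .165 2.1 1
```

```text
t 17.55 p [ 0.5685 -0.0475  0.154 ] ang 1.91 toolz [-0.032  0.005 -0.999] F [ 0.2 -0.6 -1.8] T [0.01 0.01 0.02] w 0.0433 q6 1.45
world delta [0.0075 0.019  0.011 ] turn -0.2
[0.0077,-0.0188,-0.0112,-0.19],
```

>>> send_rows(increments=[[[0.002,-0.005,0,0],[0.003,-0.005,0,0],[0.003,-0.005,0,0],[0,-0.0035,0,0],[0,0,0,0],[0,0,0,0],[0,0,0,0],[0,0,0,0]]])

```text
clock: 18.35
eef_pos: [0.577, -0.0274, 0.1542]
tool_rot: [1.0, 0.016, -0.015, -0.003]
ft_force: [-0.2, -0.8, -1.1]
grip_width: 0.0432
```

```bash
python3 plan.py .577 -.0285 .08 2.1 6
python3 - <<'E'
from look import *
c=snap('side','side11');crop(c,270,100,430,240,4,'side11c')
E
```

```text
t 18.35 p [ 0.577  -0.0274  0.1542] ang 1.89 toolz [-0.031  0.005 -1.   ] F [-0.2 -0.8 -1.1] T [ 0.   -0.06 -0.03] w 0.0432 q6 1.49
world delta [ 0.     -0.0011 -0.0742] turn -0.2
[0.0004,0.0003,0.0124,-0.03],[0.0004,0.0003,0.0124,-0.03],[0.0004,0.0003,0.0124,-0.03],[0.0004,0.0003,0.0124,-0.03],[0.0004,0.0003,0.0124,-0.03],[0.0004,0.0003,0.0124,-0.03],
```

View pics/side11c.png

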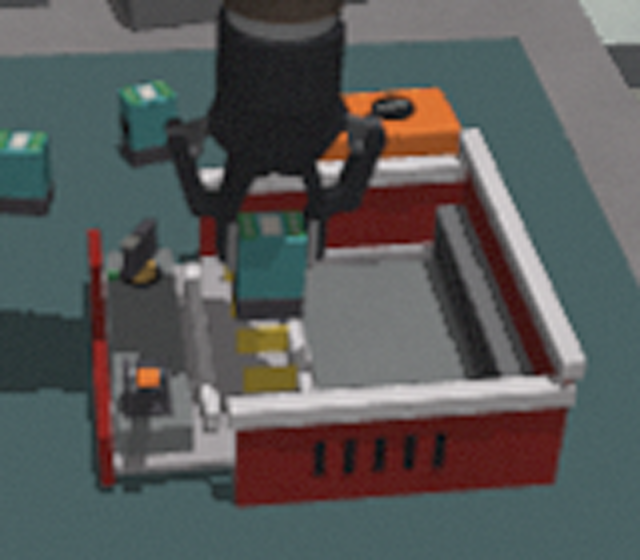

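>>> send_rows(increments=[[[0,0.001,0.012,0],[0,0,0.012,0],[0,0,0.012,0],[0,0,0.012,0],[0,0,0.012,0],[0,0,0.01,0],[0,0,0,0],[0,0,0,0]]])

```text
clock: 19.2
eef_pos: [0.5722, -0.0287, 0.0752]
tool_rot: [1.0, 0.016, -0.018, -0.003]
ft_force: [0.3, -0.9, -2.1]
grip_width: 0.0433
```

```bash
python3 plan.py .577 -.0285 .066 2.1 1
python3 - <<'E'
from look import *
c=snap('side','side12');crop(c,270,100,430,240,4,'side12c')
E
```

```text
t 19.2 p [ 0.5722 -0.0287  0.0752] ang 1.83 toolz [-0.036  0.005 -0.999] F [ 0.3 -0.9 -2.1] T [ 0.01 -0.07 -0.03] w 0.0433 q6 1.49
world delta [ 0.0048  0.0002 -0.0092] turn -0.3
[0.0051,-0.0000,0.0090,-0.27],
```

View pics/side12c.png

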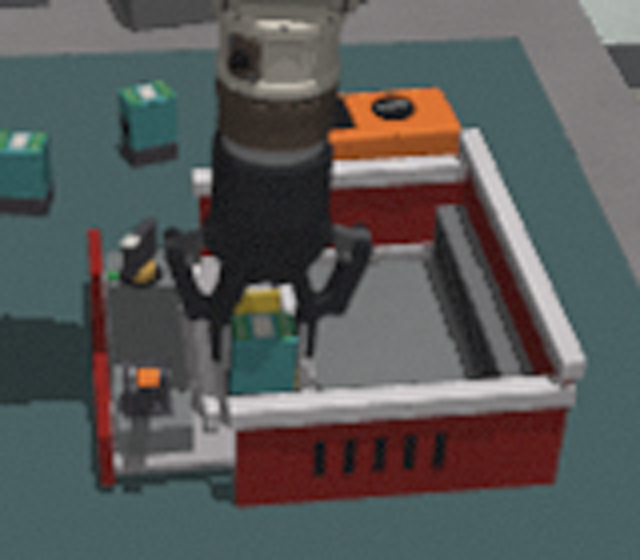

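The module is entering bay 3 (crop 265,350), yellow rib visible beyond it. Shift +4 mm in x and lower.

>>> send_rows(increments=[[[0.0045,0,0,0],[0,0,0.004,0],[0.0005,0,0.004,0],[0,0,0.003,0],[0,0,0,0],[0,0,0,0],[0,0,0,0],[0,0,0,0]]])

```text
clock: 20.05
eef_pos: [0.5791, -0.0285, 0.0653]
tool_rot: [1.0, 0.016, -0.016, -0.003]
ft_force: [0.2, 0.2, -2.3]
grip_width: 0.0438
```

```bash
python3 plan.py .577 -.0285 .064 2.1 1
```

```text
t 20.05 p [ 0.5791 -0.0285  0.0653] ang 1.83 toolz [-0.032  0.005 -0.999] F [ 0.2  0.2 -2.3] T [ 0.01 -0.05  0.  ] w 0.0438 q6 1.49
world delta [-0.0021  0.     -0.0013] turn -0.3
[-0.0021,-0.0001,0.0014,-0.27],
```

>>> send_rows(increments=[[[-0.003,0,0.001,0],[0,0,0.001,0],[0,0,0,0],[0,0,0,0],[0,0,0,0],[0,0,0,0],[0,0,0,0],[0,0,0,0]]])

```text
clock: 20.85
eef_pos: [0.5762, -0.0287, 0.0648]
tool_rot: [1.0, 0.016, -0.015, -0.003]
ft_force: [-0.5, -0.7, -0.9]
grip_width: 0.0433
```

```bash
python3 plan.py .577 -.0285 .064 2.1 1
```

```text
t 20.85 p [ 0.5762 -0.0287  0.0648] ang 1.83 toolz [-0.03   0.005 -1.   ] F [-0.5 -0.7 -0.9] T [ 0.02 -0.01  0.03] w 0.0433 q6 1.49
world delta [ 0.0008  0.0002 -0.0008] turn -0.3
[0.0009,-0.0001,0.0007,-0.27],
```

>>> send_rows(increments=[[[0,0,0.001,0],[0,0,0,0],[0,0,0,0],[0,0,0,0],[0,0,0,0],[0,0,0,0],[0,0,0,0],[0,0,0,0]]], hand=-0.5)

```text
clock: 21.65
eef_pos: [0.5771, -0.0287, 0.0644]
tool_rot: [1.0, 0.016, -0.014, -0.003]
ft_force: [-0.0, -0.1, -0.2]
grip_width: 0.064
```

>>> send_rows(increments=[[[0,0,-0.01,0],[0,0,-0.02,0],[0,0,-0.02,0],[0,0,-0.02,0],[0,0,-0.02,0],[0,0,-0.02,0],[0,0,-0.01,0],[0,0,0,0]]])

```text
clock: 22.45
eef_pos: [0.5804, -0.0293, 0.1929]
tool_rot: [1.0, 0.016, -0.013, -0.002]
ft_force: [-0.2, 0.5, -1.4]
grip_width: 0.0641
```

```bash
python3 - <<'E'
from look import *
c=snap('side','side13');crop(c,270,100,430,240,4,'side13c')
E
python3 mods.py top13; python3 plan.py .5025 .3665 .19 19.5 16
```

```text
ctr [157.6 201. ] rect centre [502.6 365.6] mean [0.5027 0.3665] size 42.3 38.0 long axis deg 18.4 n 213
ctr [185.8 243.4] rect centre [392.6 287.7] mean [0.3922 0.2884] size 44.9 35.3 long axis deg -9.8 n 224
t 22.55 p [ 0.5795 -0.0292  0.191 ] ang 1.82 toolz [-0.03   0.005 -1.   ] F [ 0.3  0.5 -0.2] T [-0.01 -0.01  0.03] w 0.0642 q6 1.49
world delta [-0.077   0.3957 -0.001 ] turn -17.7
[-0.0040,-0.0249,0.0003,-1.10],[-0.0035,-0.0249,0.0003,-1.10],[-0.0031,-0.0250,0.0003,-1.10],[-0.0026,-0.0251,0.0003,-1.10],[-0.0021,-0.0251,0.0003,-1.10],[-0.0016,-0.0251,0.0003,-1.10],[-0.0011,-0.0252,0.0003,-1.10],[-0.0006,-0.0252,0.0003,-1.10],[-0.0001,-0.0252,0.0003,-1.10],[0.0003,-0.0252,0.0003,-1.10],[0.0008,-0.0252,0.0003,-1.10],[0.0013,-0.0252,0.0003,-1.10],[0.0018,-0.0251,0.0003,-1.10],[0.0023,-0.0251,0.0003,-1.10],[0.0028,-0.0250,0.0003,-1.10],[0.0032,-0.0250,0.0003,-1.10],
```

View pics/side13c.png

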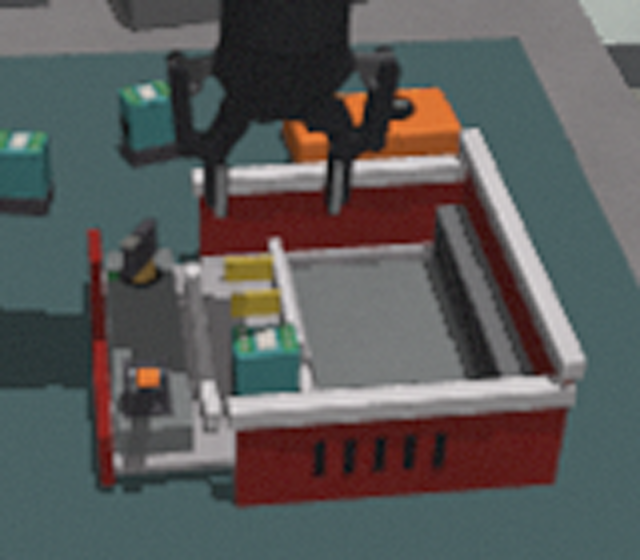

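Module sits in bay 3 (crop 267,360). Next: the far left module.

>>> send_rows(increments=[[[-0.004,-0.02,0,-1],[-0.004,-0.025,0,-1.1],[-0.003,-0.025,0,-1.1],[-0.003,-0.025,0,-1.1],[-0.002,-0.025,0,-1.1],[-0.002,-0.025,0,-1.1],[-0.001,-0.025,0,-1.1],[-0.001,-0.025,0,-1.1]]], hand=-1)

```text
clock: 23.35
eef_pos: [0.5326, 0.165, 0.1802]
tool_rot: [0.996, 0.091, -0.026, -0.003]
ft_force: [0.4, -0.4, 0.1]
grip_width: 0.0856
```

>>> send_rows(increments=[[[0,-0.025,0,-1.1],[0,-0.025,0,-1.1],[0.001,-0.025,0,-1.1],[0.001,-0.025,0,-1.1],[0.002,-0.025,0,-1.1],[0.002,-0.02,0,-1.1],[0.002,-0.01,0,-1],[0,0,0,0]]])

```text
clock: 24.15
eef_pos: [0.4948, 0.3236, 0.1679]
tool_rot: [0.986, 0.162, -0.037, -0.001]
ft_force: [-0.1, -0.2, -0.4]
grip_width: 0.0853
```

```bash
python3 plan.py .5025 .3665 .09 19.3 6
```

```text
t 24.15 p [0.4948 0.3236 0.1679] ang 18.64 toolz [-0.073 -0.01  -0.997] F [-0.1 -0.2 -0.4] T [ 0.01 -0.1   0.01] w 0.0853 q6 1.81
world delta [ 0.0077  0.0429 -0.0779] turn -0.7
[0.0044,-0.0062,0.0128,-0.11],[0.0045,-0.0062,0.0128,-0.11],[0.0045,-0.0062,0.0128,-0.11],[0.0045,-0.0062,0.0128,-0.11],[0.0045,-0.0062,0.0128,-0.11],[0.0045,-0.0061,0.0128,-0.11],
```

>>> send_rows(increments=[[[0,0.03,0,0],[0,0.03,0,0],[0,0.03,0,0],[0,0.03,0,0],[0,0,0,0],[0,0,0,0],[0,0,0,0],[0,0,0,0]]])

```text
clock: 24.95
eef_pos: [0.5321, 0.2005, 0.1616]
tool_rot: [0.986, 0.159, -0.041, 0.001]
ft_force: [0.1, -0.2, 0.5]
grip_width: 0.0853
```

```bash
python3 plan.py .5025 .3665 .16 19.3 12
```

```text
t 24.95 p [0.5321 0.2005 0.1616] ang 18.38 toolz [-0.081 -0.016 -0.997] F [ 0.1 -0.2  0.5] T [ 0.06 -0.08  0.04] w 0.0853 q6 1.6
world delta [-0.0296  0.166  -0.0016] turn -0.9
[0.0020,-0.0139,0.0001,-0.08],[0.0020,-0.0139,0.0001,-0.08],[0.0021,-0.0139,0.0001,-0.08],[0.0021,-0.0139,0.0001,-0.08],[0.0021,-0.0139,0.0001,-0.08],[0.0021,-0.0139,0.0001,-0.08],[0.0021,-0.0139,0.0001,-0.08],[0.0022,-0.0139,0.0001,-0.08],[0.0022,-0.0139,0.0001,-0.08],[0.0022,-0.0139,0.0001,-0.08],[0.0022,-0.0139,0.0001,-0.08],[0.0022,-0.0139,0.0001,-0.08],
```

The tool has tilted by 0.08 rad during travel. I'll level it by pressing both open fingertips onto free bench at about (0.40, 0.20).

```bash
python3 plan.py .40 .20 .06 0 12
```

```text
t 24.95 p [0.5321 0.2005 0.1616] ang 18.38 toolz [-0.081 -0.016 -0.997] F [ 0.1 -0.2  0.5] T [ 0.06 -0.08  0.04] w 0.0853 q6 1.6
world delta [-0.1321 -0.0005 -0.1016] turn 18.4
[-0.0097,-0.0033,0.0093,1.53],[-0.0098,-0.0031,0.0093,1.53],[-0.0099,-0.0028,0.0093,1.53],[-0.0100,-0.0025,0.0093,1.53],[-0.0100,-0.0023,0.0093,1.53],[-0.0101,-0.0020,0.0093,1.53],[-0.0101,-0.0017,0.0093,1.53],[-0.0102,-0.0015,0.0093,1.53],[-0.0102,-0.0012,0.0093,1.53],[-0.0102,-0.0009,0.0093,1.53],[-0.0103,-0.0006,0.0093,1.53],[-0.0103,-0.0004,0.0093,1.53],
```

>>> send_rows(increments=[[[-0.018,-0.005,0,2.3],[-0.018,-0.005,0,2.3],[-0.018,-0.004,0,2.3],[-0.018,-0.004,0,2.3],[-0.018,-0.003,0.005,2.3],[-0.018,-0.002,0.01,2.3],[-0.01,-0.001,0.01,2.3],[0,0,0.01,2.3]]])

```text
clock: 25.75
eef_pos: [0.4034, 0.2063, 0.137]
tool_rot: [0.999, -0.001, -0.038, 0.007]
ft_force: [-0.7, -0.1, 0.0]
grip_width: 0.0853
```

```bash
python3 plan.py .40 .20 .02 0 4
```

```text
t 25.75 p [0.4034 0.2063 0.137 ] ang -0.1 toolz [-0.077 -0.014 -0.997] F [-0.7 -0.1  0. ] T [ 0.05 -0.07  0.06] w 0.0853 q6 2.03
world delta [-0.0034 -0.0063 -0.117 ] turn -0.1
[0.0014,0.0012,0.0292,-0.02],[0.0014,0.0012,0.0292,-0.02],[0.0014,0.0012,0.0292,-0.02],[0.0014,0.0012,0.0292,-0.02],
```

>>> send_rows(increments=[[[0.001,0,0.02,0],[0.001,0,0.02,0],[0.001,0,0.02,0],[0.001,0,0.02,0],[0.001,0,0.015,0],[0.001,0,0.01,0],[0,0,0,0],[0,0,0,0]]])

```text
clock: 26.55
eef_pos: [0.3988, 0.2116, 0.0292]
tool_rot: [0.999, 0.006, -0.037, 0.006]
ft_force: [0.1, 0.1, 0.5]
grip_width: 0.0852
```

```bash
python3 plan.py .40 .20 .005 0 4
```

```text
t 26.55 p [0.3988 0.2116 0.0292] ang 0.68 toolz [-0.073 -0.012 -0.997] F [0.1 0.1 0.5] T [-0.01 -0.06  0.01] w 0.0852 q6 2.03
world delta [ 0.0012 -0.0116 -0.0242] turn 0.7
[0.0007,0.0028,0.0060,0.17],[0.0007,0.0028,0.0060,0.17],[0.0007,0.0028,0.0060,0.17],[0.0007,0.0028,0.0060,0.17],
```

>>> send_rows(increments=[[[0,0.003,0.007,0],[0,0.003,0.007,0],[0,0.003,0.007,0],[0,0,0.005,0],[0,0,0.004,0],[0,0,0.004,0],[0,0,0.004,0],[0,0,0.004,0]]])

```text
clock: 27.35
eef_pos: [0.3991, 0.2029, 0.0004]
tool_rot: [1.0, 0.005, -0.031, 0.003]
ft_force: [-12.6, -5.4, 36.8]
grip_width: 0.0856
```

```bash
python3 plan.py .40 .20 .005 0 1
```

```text
t 27.35 p [0.3991 0.2029 0.0004] ang 0.59 toolz [-0.062 -0.007 -0.998] F [-12.6  -5.4  36.8] T [-0.94  1.15 -0.14] w 0.0856 q6 2.02
world delta [ 0.0009 -0.0029  0.0046] turn 0.6
[0.0006,0.0029,-0.0046,0.59],
```

>>> send_rows(increments=[[[-0.003,0,0.003,0],[-0.003,0,0.003,0],[-0.003,0,0.003,0],[-0.003,0,0.003,0],[-0.003,0,0.003,0],[-0.003,0,0.003,0],[-0.003,0,0.003,0],[-0.003,0,0.003,0]]])

```text
clock: 28.15
eef_pos: [0.3988, 0.2035, -0.0022]
tool_rot: [1.0, -0.0, -0.001, 0.003]
ft_force: [-2.6, -4.2, 20.2]
grip_width: 0.0854
```

```bash
python3 plan.py .40 .20 .005 0 1
```

```text
t 28.15 p [ 0.3988  0.2035 -0.0022] ang -0.0 toolz [-0.002 -0.006 -1.   ] F [-2.6 -4.2 20.2] T [-0.85 -0.41 -0.15] w 0.0854 q6 2.05
world delta [ 0.0012 -0.0035  0.0072] turn -0.0
[0.0011,0.0036,-0.0072,-0.00],
```

Levelled. Now the nearer left module (0.3926, 0.2882, −9°).

>>> send_rows(increments=[[[0,0,-0.02,0],[0,0,-0.02,0],[0,0,-0.02,0],[0,0,-0.02,0],[0,0,-0.02,0],[0,-0.005,-0.01,1],[-0.001,-0.01,0,2],[-0.001,-0.01,0,2]]])

```text
clock: 28.95
eef_pos: [0.3982, 0.229, 0.112]
tool_rot: [0.999, -0.048, -0.0, 0.002]
ft_force: [-0.1, -0.5, 0.2]
grip_width: 0.0853
```

```bash
python3 plan.py .3926 .2882 .11 -9.2 6
```

```text
t 28.95 p [0.3982 0.229  0.112 ] ang -5.51 toolz [-0.    -0.005 -1.   ] F [-0.1 -0.5  0.2] T [ 0.    0.02 -0.03] w 0.0853 q6 2.19
world delta [-0.0056  0.0592 -0.002 ] turn 3.7
[-0.0019,-0.0097,0.0003,0.61],[-0.0020,-0.0097,0.0003,0.61],[-0.0021,-0.0097,0.0003,0.61],[-0.0022,-0.0097,0.0003,0.61],[-0.0023,-0.0096,0.0003,0.61],[-0.0024,-0.0096,0.0003,0.61],
```

>>> send_rows(increments=[[[-0.002,-0.009,0,0.6],[-0.002,-0.009,0,0.6],[-0.002,-0.009,0,0.6],[-0.002,-0.009,0,0.6],[-0.002,-0.008,0,0.6],[-0.002,-0.006,0,0.6],[0,0,0,0],[0,0,0,0]]])

```text
clock: 29.75
eef_pos: [0.3909, 0.2848, 0.1087]
tool_rot: [0.997, -0.082, -0.002, 0.003]
ft_force: [-0.3, -0.5, -0.2]
grip_width: 0.0857
```

```bash
python3 plan.py .3926 .2882 .06 -9.2 5; python3 mods.py top14
```

```text
t 29.75 p [0.3909 0.2848 0.1087] ang -9.45 toolz [-0.004 -0.006 -1.   ] F [-0.3 -0.5 -0.2] T [-0.02 -0.01  0.01] w 0.0857 q6 2.37
world delta [ 0.0017  0.0034 -0.0487] turn -0.2
[0.0002,-0.0008,0.0097,-0.05],[0.0002,-0.0008,0.0097,-0.05],[0.0002,-0.0008,0.0097,-0.05],[0.0002,-0.0008,0.0097,-0.05],[0.0002,-0.0008,0.0097,-0.05],
ctr [157.6 201. ] rect centre [502.4 366.3] mean [0.5029 0.3665] size 42.3 36.5 long axis deg 18.4 n 213
ctr [187.4 243.3] rect centre [392.  285.7] mean [0.3927 0.2842] size 45.0 30.8 long axis deg -5.7 n 173
```

>>> send_rows(increments=[[[0.001,-0.002,0.012,0],[0,-0.001,0.012,0],[0,0,0.012,0],[0,0,0.012,0],[0,0,0.01,0],[0,0,0.006,0],[0,0,0,0],[0,0,0,0]]])

```text
clock: 30.6
eef_pos: [0.3926, 0.2851, 0.0389]
tool_rot: [0.996, -0.084, -0.002, 0.004]
ft_force: [-0.6, 0.4, 1.4]
grip_width: 0.0856
```

```bash
python3 plan.py .3926 .2882 .043 -9.2 1
```

```text
t 30.6 p [0.3926 0.2851 0.0389] ang -9.67 toolz [-0.004 -0.007 -1.   ] F [-0.6  0.4  1.4] T [ 0.02  0.01 -0.04] w 0.0856 q6 2.37
world delta [-0.      0.0031  0.0041] turn -0.5
[-0.0005,-0.0030,-0.0041,-0.47],
```

>>> send_rows(increments=[[[0,-0.003,-0.004,-0.5],[0,0,0,0],[0,0,0,0],[0,0,0,0],[0,0,0,0],[0,0,0,0],[0,0,0,0],[0,0,0,0]]])

```text
clock: 31.4
eef_pos: [0.3947, 0.2896, 0.0454]
tool_rot: [0.997, -0.079, 0.0, 0.002]
ft_force: [0.2, 0.6, 0.0]
grip_width: 0.0857
```

>>> send_rows(increments=[[[0,0,0,0],[0,0,0,0],[0,0,0,0],[0,0,0,0],[0,0,0,0],[0,0,0,0],[0,0,0,0],[0,0,0,0]]], hand=1)

```text
clock: 32.2
eef_pos: [0.3945, 0.2897, 0.0455]
tool_rot: [0.997, -0.079, -0.0, 0.002]
ft_force: [-0.6, 0.9, 0.5]
grip_width: 0.0435
```

```bash
python3 plan.py .3926 .2882 .17 -9.2 8
```

```text
t 32.2 p [0.3945 0.2897 0.0455] ang -9.12 toolz [-0.001 -0.004 -1.   ] F [-0.6  0.9  0.5] T [ 0.   -0.01  0.02] w 0.0435 q6 2.36
world delta [-0.0019 -0.0015  0.1245] turn 0.1
[-0.0002,0.0003,-0.0156,0.01],[-0.0002,0.0003,-0.0156,0.01],[-0.0002,0.0003,-0.0156,0.01],[-0.0002,0.0003,-0.0156,0.01],[-0.0002,0.0003,-0.0156,0.01],[-0.0002,0.0003,-0.0156,0.01],[-0.0002,0.0003,-0.0156,0.01],[-0.0002,0.0003,-0.0156,0.01],
```

>>> send_rows(increments=[[[0,0,-0.015,0],[0,0,-0.015,0],[0,0,-0.015,0],[0,0,-0.015,0],[0,0,-0.015,0],[0,0,-0.015,0],[0,0,-0.015,0],[0,0,-0.015,0]]])

```text
clock: 33.0
eef_pos: [0.3894, 0.286, 0.1621]
tool_rot: [0.997, -0.08, -0.007, 0.008]
ft_force: [0.2, -0.2, -2.6]
grip_width: 0.0431
```

```bash
python3 plan.py .5743 .018 .17 2.1 24
```

```text
t 33.0 p [0.3894 0.286  0.1621] ang -9.13 toolz [-0.016 -0.015 -1.   ] F [ 0.2 -0.2 -2.6] T [ 0.03 -0.04  0.03] w 0.0431 q6 2.37
world delta [ 0.1849 -0.268   0.0079] turn -11.2
[0.0094,0.0098,-0.0003,-0.47],[0.0093,0.0099,-0.0003,-0.47],[0.0092,0.0100,-0.0003,-0.47],[0.0091,0.0100,-0.0003,-0.47],[0.0090,0.0101,-0.0003,-0.47],[0.0090,0.0102,-0.0003,-0.47],[0.0089,0.0103,-0.0003,-0.47],[0.0088,0.0103,-0.0003,-0.47],[0.0087,0.0104,-0.0003,-0.47],[0.0086,0.0105,-0.0003,-0.47],[0.0085,0.0105,-0.0003,-0.47],[0.0085,0.0106,-0.0003,-0.47],[0.0084,0.0107,-0.0003,-0.47],[0.0083,0.0107,-0.0003,-0.47],[0.0082,0.0108,-0.0003,-0.47],[0.0081,0.0109,-0.0003,-0.47],[0.0080,0.0109,-0.0003,-0.47],[0.0079,0.0110,-0.0003,-0.47],[0.0078,0.0111,-0.0003,-0.47],[0.0077,0.0111,-0.0003,-0.47],[0.0077,0.0112,-0.0003,-0.47],[0.0076,0.0113,-0.0003,-0.47],[0.0075,0.0113,-0.0003,-0.47],[0.0074,0.0114,-0.0003,-0.47],
```

>>> send_rows(increments=[[[0.0095,0.01,-0.002,-0.5],[0.0095,0.01,-0.002,-0.5],[0.009,0.01,-0.002,-0.5],[0.009,0.01,-0.002,-0.5],[0.009,0.01,-0.001,-0.5],[0.009,0.01,-0.001,-0.5],[0.009,0.01,-0.001,-0.5],[0.009,0.01,-0.001,-0.5]]])

```text
clock: 33.8
eef_pos: [0.4507, 0.1944, 0.1723]
tool_rot: [0.999, -0.041, -0.011, 0.01]
ft_force: [0.4, -0.3, -3.0]
grip_width: 0.043
```

```bash
python3 plan.py .5743 .018 .17 2.1 16
```

```text
t 33.8 p [0.4507 0.1944 0.1723] ang -4.74 toolz [-0.022 -0.018 -1.   ] F [ 0.4 -0.3 -3. ] T [ 0.06 -0.   -0.  ] w 0.043 q6 2.07
world delta [ 0.1236 -0.1764 -0.0023] turn -6.8
[0.0086,0.0103,0.0002,-0.43],[0.0085,0.0104,0.0002,-0.43],[0.0085,0.0105,0.0002,-0.43],[0.0084,0.0105,0.0002,-0.43],[0.0083,0.0106,0.0002,-0.43],[0.0082,0.0107,0.0002,-0.43],[0.0081,0.0107,0.0002,-0.43],[0.0081,0.0108,0.0002,-0.43],[0.0080,0.0108,0.0002,-0.43],[0.0079,0.0109,0.0002,-0.43],[0.0078,0.0110,0.0002,-0.43],[0.0077,0.0110,0.0002,-0.43],[0.0076,0.0111,0.0002,-0.43],[0.0076,0.0111,0.0002,-0.43],[0.0075,0.0112,0.0002,-0.43],[0.0074,0.0112,0.0002,-0.43],
```

>>> send_rows(increments=[[[0.0085,0.0105,-0.0005,-0.4],[0.0085,0.0105,-0.0005,-0.4],[0.0085,0.0105,-0.0005,-0.4],[0.0085,0.0105,-0.0005,-0.4],[0.0085,0.0105,-0.0005,-0.4],[0.008,0.0105,0,-0.4],[0.008,0.0105,0,-0.4],[0.008,0.0105,0,-0.4]]])

```text
clock: 34.6
eef_pos: [0.5102, 0.1012, 0.1686]
tool_rot: [1.0, -0.012, -0.018, 0.012]
ft_force: [-0.8, -0.2, -1.2]
grip_width: 0.0433
```

```bash
python3 plan.py .5743 .018 .16 2.1 7
```

```text
t 34.6 p [0.5102 0.1012 0.1686] ang -1.43 toolz [-0.036 -0.023 -0.999] F [-0.8 -0.2 -1.2] T [ 0.05 -0.07  0.01] w 0.0433 q6 1.8
world delta [ 0.0641 -0.0832 -0.0086] turn -3.5
[0.0095,0.0116,0.0012,-0.50],[0.0094,0.0117,0.0012,-0.50],[0.0093,0.0118,0.0012,-0.50],[0.0092,0.0119,0.0012,-0.50],[0.0091,0.0119,0.0012,-0.50],[0.0090,0.0120,0.0012,-0.50],[0.0089,0.0121,0.0012,-0.50],
```

>>> send_rows(increments=[[[0.0095,0.0115,0,-0.5],[0.0095,0.0115,0,-0.5],[0.0095,0.0115,0,-0.5],[0.009,0.0115,0,-0.5],[0.009,0.012,0,-0.5],[0.009,0.012,0,-0.5],[0.005,0.007,0,-0.5],[0,0,0,0]]])

```text
clock: 35.4
eef_pos: [0.5691, 0.0188, 0.1606]
tool_rot: [0.999, 0.019, -0.025, 0.012]
ft_force: [0.4, -0.5, -2.4]
grip_width: 0.0432
```

```bash
python3 plan.py .576 .018 .16 2.1 2
python3 - <<'E'
from look import *
c=snap('side','side15');crop(c,270,100,430,240,4,'side15c')
E
```

```text
t 35.4 p [0.5691 0.0188 0.1606] ang 2.1 toolz [-0.05  -0.024 -0.998] F [ 0.4 -0.5 -2.4] T [ 0.06 -0.06 -0.02] w 0.0432 q6 1.58
world delta [ 0.0069 -0.0008 -0.0006] turn 0.0
[0.0034,0.0005,0.0001,0.00],[0.0034,0.0005,0.0001,0.00],
```

View pics/side15c.png

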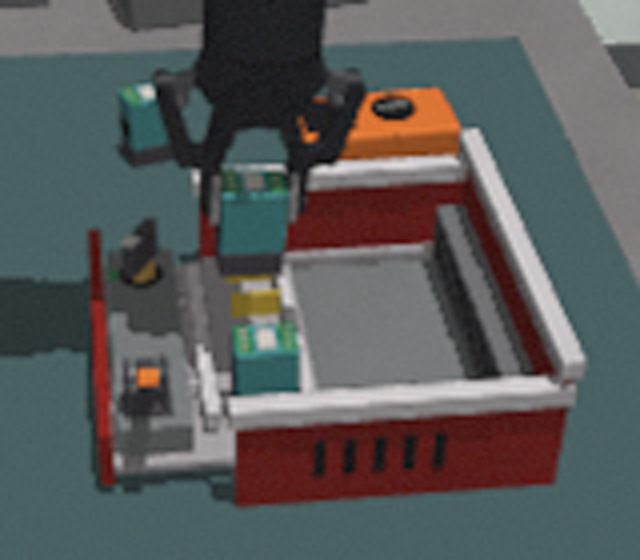

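>>> send_rows(increments=[[[0.005,0,0,0],[0.004,0,0.01,0],[0.001,0,0.012,0],[0.001,0,0.012,0],[0.001,0,0.012,0],[0.001,0,0.012,0],[0.001,0,0.01,0],[0,0,0,0]]])

```text
clock: 36.25
eef_pos: [0.5768, 0.0207, 0.0836]
tool_rot: [0.999, 0.02, -0.028, 0.011]
ft_force: [-0.0, 0.3, -2.6]
grip_width: 0.043
```

```bash
python3 plan.py .577 .019 .07 2.1 3
python3 - <<'E'
from look import *
c=snap('side','side16');crop(c,270,100,430,240,4,'side16c')
E
```

```text
t 36.25 p [0.5768 0.0207 0.0836] ang 2.31 toolz [-0.056 -0.024 -0.998] F [-0.   0.3 -2.6] T [ 0.04 -0.    0.05] w 0.043 q6 1.58
world delta [ 0.0002 -0.0017 -0.0136] turn 0.2
[0.0003,0.0005,0.0046,0.07],[0.0003,0.0005,0.0046,0.07],[0.0003,0.0005,0.0046,0.07],
```

View pics/side16c.png

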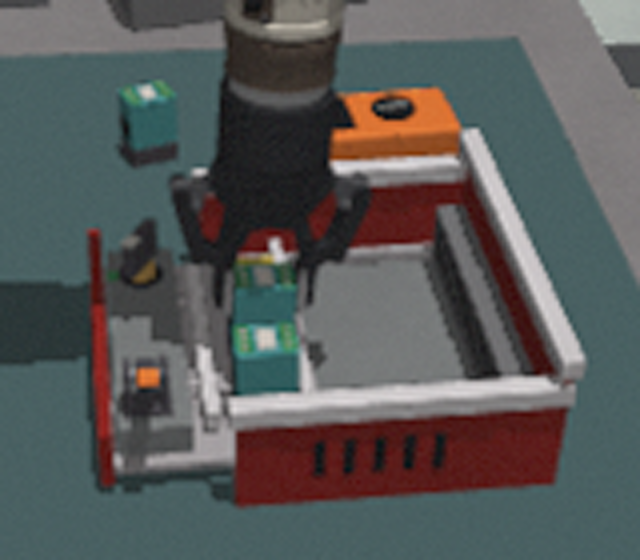

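>>> send_rows(increments=[[[0.0005,0.0015,0.005,0],[0.0005,0,0.005,0],[0.0005,0,0.005,0],[0,0,0.002,0],[0,0,0,0],[0,0,0,0],[0,0,0,0],[0,0,0,0]]])

```text
clock: 37.1
eef_pos: [0.5785, 0.0185, 0.0677]
tool_rot: [0.999, 0.02, -0.027, 0.011]
ft_force: [-1.2, 0.4, -2.7]
grip_width: 0.043
```

```bash
python3 plan.py .577 .019 .0655 2.1 1
```

```text
t 37.1 p [0.5785 0.0185 0.0677] ang 2.28 toolz [-0.053 -0.024 -0.998] F [-1.2  0.4 -2.7] T [ 0.02  0.12 -0.07] w 0.043 q6 1.57
world delta [-0.0015  0.0005 -0.0022] turn 0.2
[-0.0014,-0.0006,0.0023,0.18],
```

>>> send_rows(increments=[[[-0.001,0,0.002,0],[-0.001,0,0.002,0],[0,0,0.002,0],[0,0,0.002,0],[0,0,0.002,0],[0,0,0,0],[0,0,0,0],[0,0,0,0]]])

```text
clock: 37.9
eef_pos: [0.5783, 0.0184, 0.0672]
tool_rot: [0.999, 0.02, -0.021, 0.011]
ft_force: [-0.5, -0.8, -1.5]
grip_width: 0.0429
```

```bash
python3 plan.py .577 .019 .0655 2.1 1
```

```text
t 37.9 p [0.5783 0.0184 0.0672] ang 2.32 toolz [-0.042 -0.023 -0.999] F [-0.5 -0.8 -1.5] T [-0.    0.09 -0.02] w 0.0429 q6 1.57
world delta [-0.0013  0.0006 -0.0017] turn 0.2
[-0.0012,-0.0006,0.0018,0.22],
```

>>> send_rows(increments=[[[0,0,0,0],[0,0,0,0],[0,0,0,0],[0,0,0,0],[0,0,0,0],[0,0,0,0],[0,0,0,0],[0,0,0,0]]], hand=-0.5)

```text
clock: 38.7
eef_pos: [0.5807, 0.0185, 0.0681]
tool_rot: [1.0, 0.02, -0.019, 0.011]
ft_force: [-0.0, -0.6, -0.1]
grip_width: 0.0638
```

>>> send_rows(increments=[[[0,0,-0.01,0],[0,0,-0.015,0],[0,0,-0.02,0],[0,0,-0.02,0],[0,0,-0.02,0],[0,0,-0.02,0],[0,0,-0.01,0],[0,0,0,0]]])

```text
clock: 39.5
eef_pos: [0.5851, 0.0213, 0.1914]
tool_rot: [1.0, 0.02, -0.019, 0.011]
ft_force: [0.8, 0.1, -0.0]
grip_width: 0.0639
```

```bash
python3 - <<'E'
from look import *
c=snap('side','side17');crop(c,270,100,430,240,4,'side17c')
E
python3 plan.py .40 .20 .16 0 12; python3 mods.py top17
```

```text
t 39.55 p [0.5848 0.0213 0.1906] ang 2.33 toolz [-0.038 -0.023 -0.999] F [0.8 0.1 0.3] T [ 0.05 -0.04  0.01] w 0.064 q6 1.58
world delta [-0.1848  0.1787 -0.0306] turn 2.3
[-0.0147,-0.0156,0.0028,0.19],[-0.0147,-0.0155,0.0028,0.19],[-0.0148,-0.0155,0.0028,0.19],[-0.0148,-0.0154,0.0028,0.19],[-0.0149,-0.0154,0.0028,0.19],[-0.0149,-0.0153,0.0028,0.19],[-0.0150,-0.0153,0.0028,0.19],[-0.0150,-0.0152,0.0028,0.19],[-0.0151,-0.0152,0.0028,0.19],[-0.0151,-0.0151,0.0028,0.19],[-0.0152,-0.0151,0.0028,0.19],[-0.0152,-0.0150,0.0028,0.19],
ctr [157.5 201.1] rect centre [502.4 366.1] mean [0.5032 0.3663] size 42.3 37.0 long axis deg 18.3 n 209
```

View pics/side17c.png

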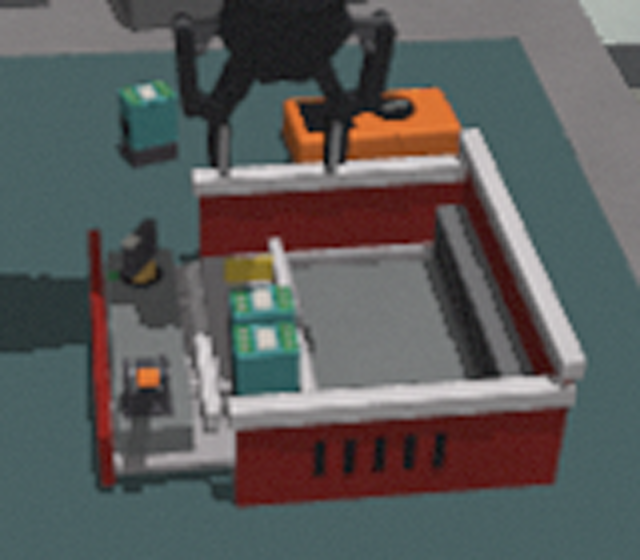

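Both modules stand in bays 2 and 3 (crop tops at (262,300), (267,338)). Go to free bench, level again, then the third module.

```bash
python3 plan.py .41 .25 .15 19.3 16
```

```text
t 39.6 p [0.5841 0.0212 0.1894] ang 2.32 toolz [-0.04  -0.023 -0.999] F [-0.6 -0.2 -0.6] T [ 0.03 -0.03 -0.02] w 0.064 q6 1.58
world delta [-0.1741  0.2288 -0.0394] turn -17.0
[-0.0102,-0.0148,0.0026,-1.06],[-0.0099,-0.0150,0.0026,-1.06],[-0.0096,-0.0152,0.0026,-1.06],[-0.0094,-0.0153,0.0026,-1.06],[-0.0091,-0.0155,0.0026,-1.06],[-0.0088,-0.0157,0.0026,-1.06],[-0.0085,-0.0158,0.0026,-1.06],[-0.0082,-0.0160,0.0026,-1.06],[-0.0079,-0.0161,0.0026,-1.06],[-0.0076,-0.0163,0.0026,-1.06],[-0.0073,-0.0164,0.0026,-1.06],[-0.0070,-0.0165,0.0026,-1.06],[-0.0067,-0.0167,0.0026,-1.06],[-0.0064,-0.0168,0.0026,-1.06],[-0.0061,-0.0169,0.0026,-1.06],[-0.0057,-0.0170,0.0026,-1.06],
```

>>> send_rows(increments=[[[-0.01,-0.015,0,-1],[-0.01,-0.015,0,-1],[-0.0095,-0.015,0,-1],[-0.0095,-0.0155,0,-1],[-0.009,-0.0155,0,-1],[-0.009,-0.0155,0,-1],[-0.0085,-0.016,0,-1],[-0.008,-0.016,0,-1]]], hand=-1)

```text
clock: 40.4
eef_pos: [0.4894, 0.1404, 0.1823]
tool_rot: [0.995, 0.093, -0.028, 0.01]
ft_force: [-0.2, 1.0, -0.9]
grip_width: 0.0854
```

>>> send_rows(increments=[[[-0.008,-0.016,0,-1],[-0.0075,-0.016,0,-1],[-0.0075,-0.016,0,-1],[-0.007,-0.0165,0,-1],[-0.0065,-0.0165,0,-1],[-0.0065,-0.0165,0.01,-1],[-0.006,-0.012,0.015,-1],[0,0,0.015,-1]]])

```text
clock: 41.2
eef_pos: [0.4027, 0.243, 0.1416]
tool_rot: [0.985, 0.17, -0.03, 0.008]
ft_force: [0.5, -0.7, -1.1]
grip_width: 0.0857
```

```bash
python3 plan.py .41 .25 .02 19.3 5
```

```text
t 41.2 p [0.4027 0.243  0.1416] ang 19.62 toolz [-0.057 -0.025 -0.998] F [ 0.5 -0.7 -1.1] T [-0.01 -0.05 -0.01] w 0.0857 q6 1.77
world delta [ 0.0073  0.007  -0.1216] turn 0.3
[0.0034,-0.0009,0.0242,0.06],[0.0033,-0.0009,0.0242,0.06],[0.0033,-0.0010,0.0242,0.06],[0.0033,-0.0010,0.0242,0.06],[0.0033,-0.0010,0.0242,0.06],
```

>>> send_rows(increments=[[[0.002,0,0.02,0],[0.002,0,0.02,0],[0.001,0,0.02,0],[0.001,0,0.02,0],[0.001,0,0.015,0],[0.001,0,0.012,0],[0,0,0.005,0],[0,0,0,0]]])

```text
clock: 42.0
eef_pos: [0.3937, 0.2444, 0.0212]
tool_rot: [0.984, 0.176, -0.034, 0.009]
ft_force: [0.7, 0.7, 0.4]
grip_width: 0.0856
```

```bash
python3 plan.py .41 .25 .005 19.3 5
```

```text
t 42.0 p [0.3937 0.2444 0.0212] ang 20.27 toolz [-0.064 -0.03  -0.997] F [0.7 0.7 0.4] T [ 0.06 -0.08 -0.01] w 0.0856 q6 1.77
world delta [ 0.0163  0.0056 -0.0162] turn 1.0
[0.0037,0.0001,0.0030,0.19],[0.0037,0.0000,0.0030,0.19],[0.0037,0.0000,0.0030,0.19],[0.0037,0.0000,0.0030,0.19],[0.0037,0.0000,0.0030,0.19],
```

>>> send_rows(increments=[[[0,0,0.007,0],[0,0,0.006,0],[0,0,0.004,0],[-0.003,0,0.003,0],[-0.003,0,0.003,0],[-0.003,0,0.003,0],[-0.003,0,0.003,0],[-0.003,0,0.003,0]]])

```text
clock: 42.8
eef_pos: [0.39, 0.2438, -0.0005]
tool_rot: [0.984, 0.175, -0.019, 0.006]
ft_force: [-0.8, -1.7, 12.8]
grip_width: 0.0857
```

>>> send_rows(increments=[[[-0.003,0,0.003,0],[-0.003,0,0.003,0],[-0.003,0,0.003,0],[0,0,0.001,0],[0,0,0,0],[0,0,-0.01,0],[0,0,-0.02,0],[0,0,-0.02,0]]])

```text
clock: 43.6
eef_pos: [0.3883, 0.2428, 0.0484]
tool_rot: [0.985, 0.174, -0.01, 0.005]
ft_force: [-0.1, 0.4, 0.7]
grip_width: 0.0855
```

```bash
python3 plan.py .5027 .3663 .11 19.3 16
```

```text
t 43.6 p [0.3883 0.2428 0.0484] ang 20.04 toolz [-0.017 -0.013 -1.   ] F [-0.1  0.4  0.7] T [ 0.02 -0.06  0.06] w 0.0855 q6 1.78
world delta [0.1144 0.1235 0.0616] turn 0.7
[0.0093,-0.0048,-0.0041,0.05],[0.0093,-0.0048,-0.0041,0.05],[0.0093,-0.0048,-0.0041,0.05],[0.0093,-0.0048,-0.0041,0.05],[0.0093,-0.0048,-0.0041,0.05],[0.0093,-0.0048,-0.0041,0.05],[0.0093,-0.0048,-0.0041,0.05],[0.0093,-0.0048,-0.0041,0.05],[0.0092,-0.0048,-0.0041,0.05],[0.0092,-0.0048,-0.0041,0.05],[0.0092,-0.0048,-0.0041,0.05],[0.0092,-0.0049,-0.0041,0.05],[0.0092,-0.0049,-0.0041,0.05],[0.0092,-0.0049,-0.0041,0.05],[0.0092,-0.0049,-0.0041,0.05],[0.0092,-0.0049,-0.0041,0.05],
```

Good enough (0.02 rad). Rise, then go over to the third module.

>>> send_rows(increments=[[[0,0,-0.015,0],[0,0,-0.02,0],[0.005,-0.003,-0.02,0],[0.0095,-0.005,-0.01,0],[0.0095,-0.005,0,0],[0.0095,-0.005,0,0],[0.0095,-0.005,0,0],[0.0095,-0.005,0,0]]])

```text
clock: 44.4
eef_pos: [0.4297, 0.2891, 0.1183]
tool_rot: [0.985, 0.174, -0.01, 0.005]
ft_force: [-0.9, 1.1, -0.3]
grip_width: 0.0853
```

>>> send_rows(increments=[[[0.01,-0.006,0,0.1],[0.01,-0.006,0,0.1],[0.01,-0.006,0,0.1],[0.01,-0.006,0,0.1],[0.01,-0.006,0,0.1],[0.01,-0.006,0,0.1],[0.01,-0.006,0,0.1],[0,0,0,0]]])

```text
clock: 45.2
eef_pos: [0.4832, 0.3564, 0.1085]
tool_rot: [0.986, 0.168, -0.015, 0.007]
ft_force: [0.2, -0.7, -0.6]
grip_width: 0.0852
```

```bash
python3 plan.py .5027 .3663 .11 19.3 3; python3 mods.py top18
```

```text
t 45.2 p [0.4832 0.3564 0.1085] ang 19.32 toolz [-0.028 -0.019 -0.999] F [ 0.2 -0.7 -0.6] T [-0.02 -0.05  0.04] w 0.0852 q6 1.87
world delta [0.0195 0.0099 0.0015] turn 0.0
[0.0072,-0.0009,-0.0007,0.01],[0.0072,-0.0009,-0.0007,0.01],[0.0072,-0.0009,-0.0007,0.01],
ctr [157.6 201. ] rect centre [502.5 366. ] mean [0.5028 0.3663] size 42.3 35.8 long axis deg 18.4 n 208
```

>>> send_rows(increments=[[[0.007,-0.001,0,0],[0.007,-0.001,0,0],[0.006,-0.001,0.005,0],[0.001,0,0.01,0],[0.001,0,0.01,0],[0,0,0.01,0],[0,0,0,0],[0,0,0,0]]])

```text
clock: 46.05
eef_pos: [0.5007, 0.3634, 0.0671]
tool_rot: [0.986, 0.167, -0.018, 0.009]
ft_force: [0.1, 1.1, -0.3]
grip_width: 0.0855
```

```bash
python3 plan.py .5027 .3663 .045 19.3 3
```

```text
t 46.05 p [0.5007 0.3634 0.0671] ang 19.26 toolz [-0.033 -0.024 -0.999] F [ 0.1  1.1 -0.3] T [ 0.05 -0.02  0.02] w 0.0855 q6 1.86
world delta [ 0.002   0.0029 -0.0221] turn -0.0
[0.0012,-0.0008,0.0073,-0.01],[0.0012,-0.0008,0.0073,-0.01],[0.0012,-0.0008,0.0073,-0.01],
```

>>> send_rows(increments=[[[0.002,-0.002,0.007,0],[0.001,0,0.007,0],[0.001,0,0.006,0],[0,0,0,0],[0,0,0,0],[0,0,0,0],[0,0,0,0],[0,0,0,0]]])

```text
clock: 46.85
eef_pos: [0.5037, 0.3668, 0.0463]
tool_rot: [0.986, 0.167, -0.018, 0.009]
ft_force: [0.0, 0.4, -0.5]
grip_width: 0.0857
```

>>> send_rows(increments=[[[0,0,0,0],[0,0,0,0],[0,0,0,0],[0,0,0,0],[0,0,0,0],[0,0,0,0],[0,0,0,0],[0,0,0,0]]], hand=1)

```text
clock: 47.65
eef_pos: [0.5043, 0.3672, 0.0473]
tool_rot: [0.986, 0.167, -0.017, 0.008]
ft_force: [0.4, 0.2, 0.4]
grip_width: 0.0431
```

```bash
python3 plan.py .5027 .3663 .15 19.3 6
```

```text
t 47.65 p [0.5043 0.3672 0.0473] ang 19.28 toolz [-0.03  -0.022 -0.999] F [0.4 0.2 0.4] T [ 0.07 -0.08 -0.01] w 0.0431 q6 1.86
world delta [-0.0016 -0.0009  0.1027] turn -0.0
[-0.0009,0.0002,-0.0171,-0.00],[-0.0009,0.0002,-0.0171,-0.00],[-0.0009,0.0002,-0.0171,-0.00],[-0.0009,0.0002,-0.0171,-0.00],[-0.0009,0.0002,-0.0171,-0.00],[-0.0009,0.0002,-0.0171,-0.00],
```

>>> send_rows(increments=[[[0,0,-0.015,0],[0,0,-0.015,0],[0,0,-0.015,0],[0,0,-0.015,0],[0,0,-0.015,0],[0,0,-0.015,0],[0,0,-0.015,0],[0,0,-0.015,0]]])

```text
clock: 48.45
eef_pos: [0.5024, 0.3658, 0.1607]
tool_rot: [0.985, 0.167, -0.027, 0.013]
ft_force: [0.2, -0.1, -2.6]
grip_width: 0.0431
```

```bash
python3 plan.py .575 .065 .17 2.1 24
```

```text
t 48.45 p [0.5024 0.3658 0.1607] ang 19.26 toolz [-0.049 -0.035 -0.998] F [ 0.2 -0.1 -2.6] T [ 0.06 -0.14  0.02] w 0.0431 q6 1.86
world delta [ 0.0726 -0.3008  0.0093] turn 17.2
[-0.0013,0.0128,-0.0001,0.71],[-0.0011,0.0128,-0.0001,0.71],[-0.0010,0.0129,-0.0001,0.71],[-0.0008,0.0129,-0.0001,0.71],[-0.0007,0.0129,-0.0001,0.71],[-0.0005,0.0129,-0.0001,0.71],[-0.0003,0.0129,-0.0001,0.71],[-0.0002,0.0129,-0.0001,0.71],[-0.0000,0.0129,-0.0001,0.71],[0.0001,0.0129,-0.0001,0.71],[0.0003,0.0129,-0.0001,0.71],[0.0005,0.0129,-0.0001,0.71],[0.0006,0.0129,-0.0001,0.71],[0.0008,0.0129,-0.0001,0.71],[0.0010,0.0129,-0.0001,0.71],[0.0011,0.0129,-0.0001,0.71],[0.0013,0.0128,-0.0001,0.71],[0.0014,0.0128,-0.0001,0.71],[0.0016,0.0128,-0.0001,0.71],[0.0018,0.0128,-0.0001,0.71],[0.0019,0.0128,-0.0001,0.71],[0.0021,0.0127,-0.0001,0.71],[0.0022,0.0127,-0.0001,0.71],[0.0024,0.0127,-0.0001,0.71],
```

>>> send_rows(increments=[[[-0.001,0.013,-0.002,0.7],[-0.001,0.013,-0.002,0.7],[-0.001,0.013,-0.002,0.7],[-0.001,0.013,-0.002,0.7],[0,0.013,-0.002,0.7],[0,0.013,-0.002,0.7],[0,0.013,-0.001,0.7],[0,0.013,-0.001,0.7]]])

```text
clock: 49.25
eef_pos: [0.5299, 0.2555, 0.1749]
tool_rot: [0.993, 0.115, -0.029, 0.016]
ft_force: [-0.0, 0.2, -2.4]
grip_width: 0.0427
```

>>> send_rows(increments=[[[0.001,0.013,-0.001,0.7],[0.001,0.013,-0.001,0.7],[0.001,0.013,-0.001,0.7],[0.001,0.013,-0.001,0.7],[0.001,0.013,-0.001,0.7],[0.001,0.013,-0.001,0.7],[0.001,0.013,-0.001,0.7],[0.001,0.013,-0.001,0.7]]])

```text
clock: 50.05
eef_pos: [0.5597, 0.1459, 0.1864]
tool_rot: [0.998, 0.061, -0.028, 0.017]
ft_force: [-0.4, 0.3, -2.2]
grip_width: 0.0434
```

```bash
python3 plan.py .575 .065 .16 2.1 7
```

```text
t 50.05 p [0.5597 0.1459 0.1864] ang 7.0 toolz [-0.053 -0.038 -0.998] F [-0.4  0.3 -2.2] T [ 0.07 -0.08 -0.02] w 0.0434 q6 1.72
world delta [ 0.0153 -0.0809 -0.0264] turn 4.9
[0.0010,0.0116,0.0041,0.70],[0.0011,0.0116,0.0041,0.70],[0.0013,0.0116,0.0041,0.70],[0.0014,0.0116,0.0041,0.70],[0.0015,0.0116,0.0041,0.70],[0.0017,0.0115,0.0041,0.70],[0.0018,0.0115,0.0041,0.70],
```

>>> send_rows(increments=[[[0.001,0.0115,0.002,0.7],[0.001,0.0115,0.002,0.7],[0.001,0.0115,0.002,0.7],[0.001,0.0115,0.002,0.7],[0.001,0.0115,0.002,0.7],[0.001,0.0115,0.002,0.7],[0.001,0.006,0.002,0.5],[0,0,0,0]]])

```text
clock: 50.85
eef_pos: [0.5734, 0.0626, 0.1731]
tool_rot: [0.999, 0.015, -0.027, 0.019]
ft_force: [-0.9, 0.7, -2.4]
grip_width: 0.0429
```

```bash
python3 plan.py .576 .066 .084 2.1 7
python3 - <<'E'
from look import *
c=snap('side','side19');crop(c,270,100,430,240,4,'side19c')
E
```

```text
t 50.85 p [0.5734 0.0626 0.1731] ang 1.71 toolz [-0.054 -0.038 -0.998] F [-0.9  0.7 -2.4] T [ 0.07 -0.08  0.03] w 0.0429 q6 1.67
world delta [ 0.0026  0.0034 -0.0891] turn -0.4
[0.0011,-0.0009,0.0127,-0.06],[0.0011,-0.0009,0.0127,-0.06],[0.0011,-0.0009,0.0127,-0.06],[0.0011,-0.0009,0.0127,-0.06],[0.0011,-0.0009,0.0127,-0.06],[0.0011,-0.0009,0.0127,-0.06],[0.0011,-0.0009,0.0127,-0.06],
```

View pics/side19c.png

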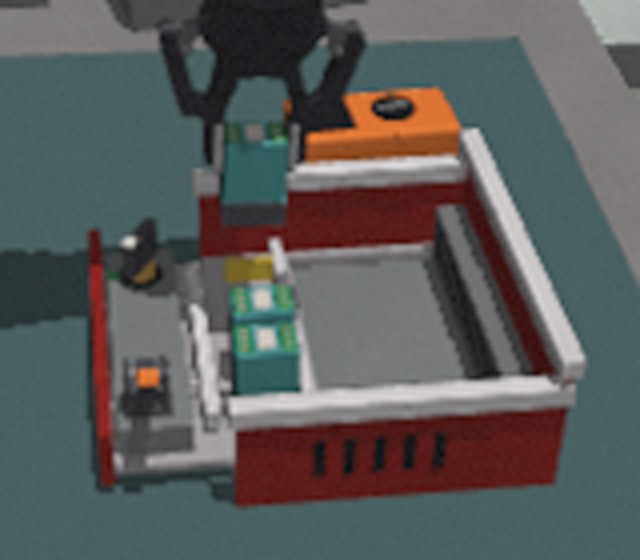

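>>> send_rows(increments=[[[0.002,-0.002,0.01,-0.4],[0.001,-0.001,0.012,0],[0.001,-0.001,0.012,0],[0.001,-0.001,0.012,0],[0.001,-0.001,0.012,0],[0.001,-0.001,0.012,0],[0.001,0,0.01,0],[0,0,0,0]]])

```text
clock: 51.7
eef_pos: [0.5775, 0.0695, 0.0871]
tool_rot: [0.999, 0.021, -0.026, 0.019]
ft_force: [-1.5, -1.4, 5.1]
grip_width: 0.043
```

```bash
python3 plan.py .576 .066 .0675 2.1 4
python3 - <<'E'
from look import *
c=snap('side','side20');crop(c,270,100,430,240,4,'side20c')
E
```

```text
t 51.7 p [0.5775 0.0695 0.0871] ang 2.38 toolz [-0.051 -0.039 -0.998] F [-1.5 -1.4  5.1] T [0.01 0.14 0.01] w 0.043 q6 1.66
world delta [-0.0015 -0.0035 -0.0196] turn 0.3
[-0.0001,0.0007,0.0049,0.07],[-0.0001,0.0007,0.0049,0.07],[-0.0001,0.0007,0.0049,0.07],[-0.0001,0.0007,0.0049,0.07],
```

View pics/side20c.png

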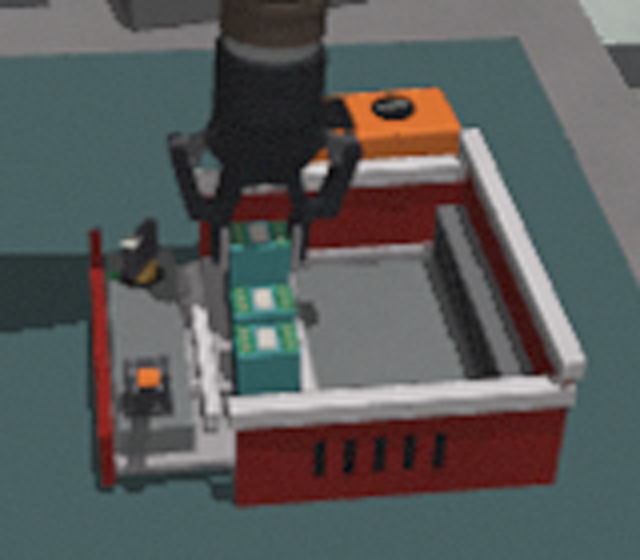

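Contact at rib height: it is 4 mm too far left. Lift 5 mm, shift right, go down.

>>> send_rows(increments=[[[0,0,-0.005,0],[0,0.004,-0.001,0],[0,0,0,0],[0,0,0,0],[0,0,0,0],[0,0,0,0],[0,0,0,0],[0,0,0,0]]])

```text
clock: 52.55
eef_pos: [0.5776, 0.0652, 0.0919]
tool_rot: [0.999, 0.021, -0.027, 0.019]
ft_force: [0.4, -0.1, -2.8]
grip_width: 0.0429
```

```bash
python3 plan.py .576 .066 .0675 2.1 6
```

```text
t 52.55 p [0.5776 0.0652 0.0919] ang 2.36 toolz [-0.053 -0.039 -0.998] F [ 0.4 -0.1 -2.8] T [ 0.09 -0.1  -0.02] w 0.0429 q6 1.66
world delta [-0.0016  0.0008 -0.0244] turn 0.3
[-0.0000,-0.0003,0.0041,0.04],[-0.0000,-0.0003,0.0041,0.04],[-0.0000,-0.0003,0.0041,0.04],[-0.0000,-0.0003,0.0041,0.04],[-0.0000,-0.0003,0.0041,0.04],[-0.0000,-0.0003,0.0041,0.04],
```

>>> send_rows(increments=[[[0,0,0.004,0],[0,0,0.004,0],[0,0,0.004,0],[0,0,0.004,0],[0,0,0.004,0],[0,0,0.002,0],[0,0,0.001,0],[0,0,0,0]]])

```text
clock: 53.35
eef_pos: [0.5763, 0.0644, 0.0677]
tool_rot: [0.999, 0.021, -0.027, 0.019]
ft_force: [1.2, -0.3, -1.9]
grip_width: 0.0432
```

```bash
python3 plan.py .576 .065 .0675 2.1 1
```

```text
t 53.35 p [0.5763 0.0644 0.0677] ang 2.38 toolz [-0.053 -0.039 -0.998] F [ 1.2 -0.3 -1.9] T [ 0.08 -0.12 -0.01] w 0.0432 q6 1.66
world delta [-0.0003  0.0006 -0.0002] turn 0.3
[-0.0002,-0.0006,0.0002,0.28],
```

>>> send_rows(increments=[[[0,0,0.002,0],[0,0,0.002,0],[0,0,0,0],[0,0,0,0],[0,0,0,0],[0,0,0,0],[0,0,0,0],[0,0,0,0]]])

```text
clock: 54.15
eef_pos: [0.5768, 0.0642, 0.0674]
tool_rot: [0.999, 0.021, -0.025, 0.019]
ft_force: [-0.8, 0.1, 0.7]
grip_width: 0.0436
```

>>> send_rows(increments=[[[0,0,0,0],[0,0,0,0],[0,0,0,0],[0,0,0,0],[0,0,0,0],[0,0,0,0],[0,0,0,0],[0,0,0,0]]], hand=-0.5)

```text
clock: 54.95
eef_pos: [0.5779, 0.0643, 0.0679]
tool_rot: [0.999, 0.021, -0.024, 0.019]
ft_force: [0.7, -0.2, 0.5]
grip_width: 0.0643
```

>>> send_rows(increments=[[[0,0,-0.01,0],[0,0,-0.015,0],[0,0,-0.02,0],[0,0,-0.02,0],[0,0,-0.02,0],[0,0,-0.02,0],[0,0,-0.01,0],[0,0,0,0]]])

```text
clock: 55.75
eef_pos: [0.5835, 0.069, 0.1912]
tool_rot: [0.999, 0.021, -0.023, 0.019]
ft_force: [1.3, -0.1, 0.8]
grip_width: 0.0644
```

```bash
python3 plan.py .41 .2 .19 0 16
python3 - <<'E'
from look import *
c=snap('side','side21');crop(c,270,100,430,240,4,'side21c')
E
```

```text
t 55.75 p [0.5835 0.069  0.1912] ang 2.38 toolz [-0.046 -0.038 -0.998] F [ 1.3 -0.1  0.8] T [ 0.01 -0.02  0.01] w 0.0644 q6 1.66
world delta [-0.1735  0.131  -0.0012] turn 2.4
[-0.0105,-0.0086,0.0003,0.15],[-0.0105,-0.0086,0.0003,0.15],[-0.0105,-0.0086,0.0003,0.15],[-0.0105,-0.0086,0.0003,0.15],[-0.0106,-0.0085,0.0003,0.15],[-0.0106,-0.0085,0.0003,0.15],[-0.0106,-0.0085,0.0003,0.15],[-0.0106,-0.0085,0.0003,0.15],[-0.0107,-0.0084,0.0003,0.15],[-0.0107,-0.0084,0.0003,0.15],[-0.0107,-0.0084,0.0003,0.15],[-0.0107,-0.0083,0.0003,0.15],[-0.0107,-0.0083,0.0003,0.15],[-0.0108,-0.0083,0.0003,0.15],[-0.0108,-0.0083,0.0003,0.15],[-0.0108,-0.0082,0.0003,0.15],
```

View pics/side21c.png

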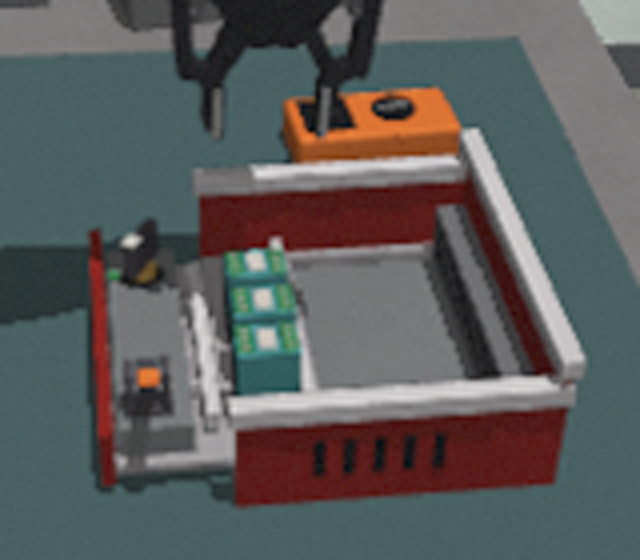

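All three modules stand in bays 1–3. Move off to bench to level and look from the top.

>>> send_rows(increments=[[[-0.01,-0.009,-0.001,0],[-0.011,-0.009,-0.001,0],[-0.011,-0.009,-0.001,0],[-0.011,-0.009,-0.001,0],[-0.011,-0.009,-0.001,0],[-0.011,-0.009,-0.001,0],[-0.011,-0.009,-0.001,0],[-0.011,-0.009,-0.001,0]]], hand=-1)

```text
clock: 56.6
eef_pos: [0.4811, 0.1422, 0.1944]
tool_rot: [0.999, 0.021, -0.031, 0.02]
ft_force: [0.2, -0.5, 0.3]
grip_width: 0.0854
```

>>> send_rows(increments=[[[-0.011,-0.009,-0.001,0],[-0.011,-0.009,-0.001,0],[-0.011,-0.009,-0.001,0],[-0.011,-0.009,-0.001,0],[-0.011,-0.009,0,0],[-0.011,-0.009,0.01,0],[-0.01,-0.005,0.02,0],[0,0,0.02,0]]])

```text
clock: 57.4
eef_pos: [0.3938, 0.204, 0.154]
tool_rot: [0.999, 0.023, -0.027, 0.017]
ft_force: [0.1, -0.8, -0.8]
grip_width: 0.0855
```

```bash
python3 mods.py top22; python3 plan.py .40 .21 .02 0 16
```

```text
t 57.45 p [0.3922 0.2029 0.1509] ang 2.51 toolz [-0.058 -0.038 -0.998] F [-1.3  0.1 -2.2] T [0.01 0.09 0.01] w 0.0855 q6 2.01
world delta [ 0.0078  0.0071 -0.1309] turn 2.5
[0.0010,-0.0007,0.0081,0.16],[0.0010,-0.0007,0.0081,0.16],[0.0010,-0.0007,0.0081,0.16],[0.0010,-0.0007,0.0081,0.16],[0.0010,-0.0007,0.0081,0.16],[0.0010,-0.0007,0.0081,0.16],[0.0010,-0.0007,0.0081,0.16],[0.0010,-0.0007,0.0081,0.16],[0.0010,-0.0007,0.0081,0.16],[0.0010,-0.0007,0.0081,0.16],[0.0010,-0.0007,0.0081,0.16],[0.0010,-0.0007,0.0081,0.16],[0.0010,-0.0007,0.0081,0.16],[0.0010,-0.0007,0.0081,0.16],[0.0010,-0.0008,0.0081,0.16],[0.0010,-0.0008,0.0081,0.16],
```

View pics/top22T.png

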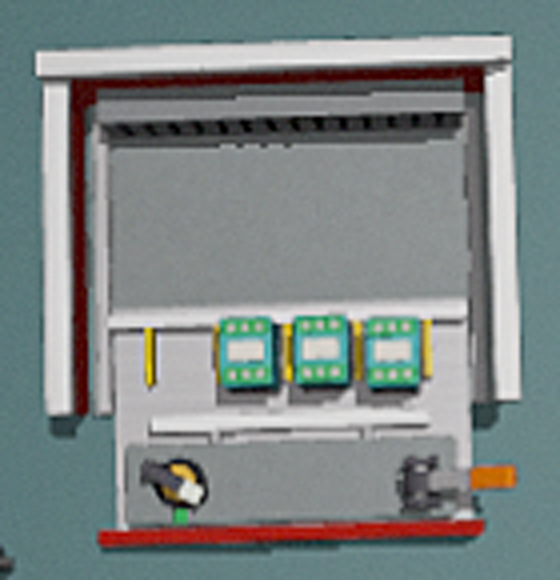

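>>> send_rows(increments=[[[0.002,0,0.02,0],[0.002,0,0.02,0],[0.002,0,0.02,0],[0.001,0,0.02,0],[0.001,0,0.02,0],[0.001,0,0.015,0],[0,0,0.005,0],[0,0,0,0]]])

```text
clock: 58.25
eef_pos: [0.394, 0.2016, 0.0294]
tool_rot: [0.999, 0.022, -0.028, 0.018]
ft_force: [0.4, -0.4, 0.0]
grip_width: 0.0858
```

>>> send_rows(increments=[[[0,0,0.008,0],[0,0,0.006,0],[0,0,0.004,0],[-0.003,0,0.003,0],[-0.003,0,0.003,0],[-0.003,0,0.003,0],[-0.003,0,0.003,0],[-0.003,0,0.003,0]]])

```text
clock: 59.05
eef_pos: [0.3817, 0.2015, -0.0004]
tool_rot: [0.999, 0.022, -0.022, 0.017]
ft_force: [0.8, -5.8, 29.9]
grip_width: 0.0855
```

```bash
python3 plan.py .40 .21 .0 0 1
python3 - <<'E'
from look import *
c=load('top'); img=c['image']; hsv=cv2.cvtColor(img,cv2.COLOR_RGB2HSV); P=cloud(c); H=P[...,2]
m=np.zeros(H.shape,bool); m[192:215,240:268]=1
v,u=np.where(m&(H>.066)&(H<.095)); w=onplane(c,np.c_[u,v],.084); r=cv2.minAreaRect((w[:,:2]*1000).astype(np.float32)); b=cv2.boxPoints(r)
e=b[1]-b[0]; f=b[2]-b[1]
if np.linalg.norm(e)<np.linalg.norm(f): e=f
print(len(u),r,np.degrees(np.arctan2(e[1],e[0])),P[v,u].mean(0))
mw=m&(hsv[...,1]<60)&(hsv[...,2]>170)&(H>.06); v,u=np.where(mw); print('white',len(u),onplane(c,[[u.mean(),v.mean()]],.084),P[v,u].mean(0))
crop(c,235,185,275,220,14,'nut22')
E
```

```text
t 59.05 p [ 0.3817  0.2015 -0.0004] ang 2.45 toolz [-0.043 -0.035 -0.998] F [ 0.8 -5.8 29.9] T [-1.03 -1.21 -0.21] w 0.0855 q6 2.02
world delta [0.0183 0.0085 0.0004] turn 2.5
[0.0186,-0.0077,-0.0014,2.45],
73 ((491.2998046875, 109.015869140625), (44.10548782348633, 10.43002986907959), 61.914039611816406) 61.91407 [0.49130824 0.10912225 0.08234174]
white 22 [[0.48606061 0.09807307 0.084     ]] [0.48607367 0.0981329  0.083543  ]
```

View pics/nut22.png

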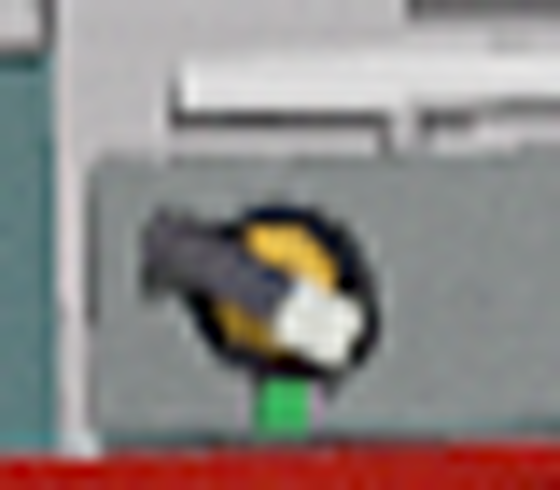

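Nut: centre (0.4913, 0.1090), bar 44×10 mm, white end at 242° (world), so 60° clockwise to go. Finish levelling, first along x, then with the jaws turned.

>>> send_rows(increments=[[[-0.003,0,0.003,0],[-0.003,0,0.003,0],[-0.003,0,0.003,0],[-0.003,0,0.003,0],[-0.002,0,0.002,0],[0,0,-0.01,0],[0,0,-0.02,0],[0,0,-0.02,-4]]])

```text
clock: 59.85
eef_pos: [0.3793, 0.2023, 0.0487]
tool_rot: [0.998, 0.055, -0.006, 0.018]
ft_force: [0.7, 0.7, 0.4]
grip_width: 0.0854
```

>>> send_rows(increments=[[[0,0,0,-8.5],[0,0,0,-8.5],[0,0,0,-8.5],[0,0,0,-8.5],[0,0,0,-8.5],[0,0,0,-8.5],[0,0,0,-8.5],[0,0,0,-8.5]]])

```text
clock: 60.65
eef_pos: [0.3796, 0.2043, 0.0545]
tool_rot: [0.792, 0.611, -0.012, 0.01]
ft_force: [0.6, -0.2, 0.8]
grip_width: 0.0854
```

```bash
python3 plan.py .40 .21 .0 92 3
```

```text
t 60.65 p [0.3796 0.2043 0.0545] ang 75.27 toolz [-0.007 -0.031 -0.999] F [ 0.6 -0.2  0.8] T [ 0.   -0.01  0.04] w 0.0854 q6 0.77
world delta [ 0.0204  0.0057 -0.0545] turn -16.7
[0.0041,0.0061,0.0181,-5.58],[0.0035,0.0064,0.0181,-5.58],[0.0029,0.0068,0.0181,-5.58],
```

>>> send_rows(increments=[[[0,0,0.015,-6],[0,0,0.015,-6],[0,0,0.012,-5],[0,0,0.008,0],[0,0,0.006,0],[-0.002,0,0.003,0],[-0.003,0,0.003,0],[-0.003,0,0.003,0]]])

```text
clock: 61.45
eef_pos: [0.3799, 0.2039, -0.002]
tool_rot: [0.688, 0.726, -0.004, -0.0]
ft_force: [-7.8, 2.8, 21.7]
grip_width: 0.0852
```

```bash
python3 plan.py .40 .21 .0 92 1
```

```text
t 61.45 p [ 0.3799  0.2039 -0.002 ] ang 93.11 toolz [-0.006 -0.006 -1.   ] F [-7.8  2.8 21.7] T [1.5  1.7  0.33] w 0.0852 q6 0.44
world delta [0.0201 0.0061 0.002 ] turn 1.1
[0.0050,0.0203,-0.0022,1.11],
```

Level (0.006 both ways). Lift, turn to 152°, go above the nut.

>>> send_rows(increments=[[[0,0,-0.01,0],[0,0,-0.02,0],[0,0,-0.02,-8.5],[0,0,-0.02,-8.5],[0,0,-0.02,-8.5],[0,0,-0.02,-8.5],[0,0,-0.02,-8.5],[0,0,-0.01,-8.5]]])

```text
clock: 62.25
eef_pos: [0.3796, 0.2051, 0.1453]
tool_rot: [0.303, 0.953, -0.003, -0.003]
ft_force: [0.5, 0.1, -0.6]
grip_width: 0.0855
```

```bash
python3 plan.py .4913 .109 .145 151.9 12
```

```text
t 62.25 p [0.3796 0.2051 0.1453] ang 144.7 toolz [-0.007 -0.004 -1.   ] F [ 0.5  0.1 -0.6] T [0.02 0.04 0.02] w 0.0855 q6 -0.46
world delta [ 0.1117 -0.0961 -0.0003] turn -7.2
[-0.0122,-0.0012,-0.0000,-0.60],[-0.0122,-0.0013,-0.0000,-0.60],[-0.0122,-0.0014,-0.0000,-0.60],[-0.0122,-0.0015,-0.0000,-0.60],[-0.0122,-0.0017,-0.0000,-0.60],[-0.0121,-0.0018,-0.0000,-0.60],[-0.0121,-0.0019,-0.0000,-0.60],[-0.0121,-0.0021,-0.0000,-0.60],[-0.0121,-0.0022,-0.0000,-0.60],[-0.0121,-0.0023,-0.0000,-0.60],[-0.0120,-0.0024,-0.0000,-0.60],[-0.0120,-0.0026,-0.0000,-0.60],
```

>>> send_rows(increments=[[[-0.012,-0.001,-0.001,-0.6],[-0.012,-0.001,-0.001,-0.6],[-0.012,-0.0015,-0.001,-0.6],[-0.012,-0.0015,-0.001,-0.6],[-0.012,-0.0015,-0.001,-0.6],[-0.012,-0.002,-0.001,-0.6],[-0.012,-0.002,-0.001,-0.6],[-0.012,-0.002,-0.001,-0.6]]], hand=0.5)

```text
clock: 63.05
eef_pos: [0.4558, 0.1417, 0.158]
tool_rot: [0.265, 0.964, 0.0, -0.001]
ft_force: [-0.2, 0.2, 0.1]
grip_width: 0.0212
```

>>> send_rows(increments=[[[-0.012,-0.002,0,-0.6],[-0.012,-0.002,0,-0.6],[-0.012,-0.002,0,-0.6],[-0.008,-0.002,0,-0.6],[0,0,0,0],[0,0,0,0],[0,0,0,0],[0,0,0,0]]])

```text
clock: 63.85
eef_pos: [0.4914, 0.1111, 0.1585]
tool_rot: [0.247, 0.969, 0.001, -0.001]
ft_force: [-0.2, -0.1, 0.1]
grip_width: 0.0216
```

```bash
python3 plan.py .4913 .109 .145 151.9 3
```

```text
t 63.85 p [0.4914 0.1111 0.1585] ang 151.41 toolz [-0.001  0.001 -1.   ] F [-0.2 -0.1  0.1] T [-0.01 -0.02  0.04] w 0.0216 q6 -0.85
world delta [-0.0001 -0.0021 -0.0135] turn -0.5
[-0.0003,-0.0006,0.0045,-0.16],[-0.0003,-0.0006,0.0045,-0.16],[-0.0003,-0.0006,0.0045,-0.16],
```

>>> send_rows(increments=[[[-0.001,-0.002,0.012,-0.5],[0,0,0.012,0],[0,0,0.012,0],[0,0,0.012,0],[0,0,0.008,0],[0,0,0,0],[0,0,0,0],[0,0,0,0]]])

```text
clock: 64.65
eef_pos: [0.4887, 0.1094, 0.0972]
tool_rot: [0.24, 0.971, 0.0, -0.002]
ft_force: [-0.4, -0.3, -0.3]
grip_width: 0.0215
```

```bash
python3 plan.py .4913 .109 .07 151.9 3
python3 - <<'E'
from look import *
c=snap('side','side23');crop(c,270,100,380,210,5,'side23c')
E
```

```text
t 64.65 p [0.4887 0.1094 0.0972] ang 152.19 toolz [-0.004  0.001 -1.   ] F [-0.4 -0.3 -0.3] T [ 0.02  0.01 -0.01] w 0.0215 q6 -0.87
world delta [ 0.0026 -0.0004 -0.0272] turn 0.3
[-0.0009,0.0003,0.0091,0.10],[-0.0009,0.0003,0.0091,0.10],[-0.0009,0.0003,0.0091,0.10],
```

View pics/side23c.png

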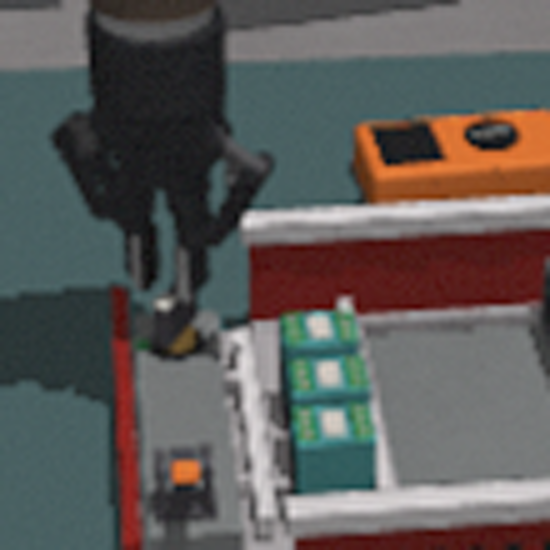

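>>> send_rows(increments=[[[-0.0025,0.001,0,0],[0,0,0,0],[0,0,0.009,0],[0,0,0.009,0],[0,0,0.006,0],[0,0,0,0],[0,0,0,0],[0,0,0,0]]])

```text
clock: 65.5
eef_pos: [0.4925, 0.1093, 0.0719]
tool_rot: [0.24, 0.971, 0.0, -0.001]
ft_force: [0.2, -0.3, 0.2]
grip_width: 0.0214
```

```bash
python3 plan.py .4913 .109 .07 151.9 3
python3 - <<'E'
from look import *
c=snap('side','side24');crop(c,270,100,380,210,5,'side24c')
E
```

```text
t 65.5 p [0.4925 0.1093 0.0719] ang 152.19 toolz [-0.002  0.001 -1.   ] F [ 0.2 -0.3  0.2] T [-0.    0.04 -0.01] w 0.0214 q6 -0.87
world delta [-0.0012 -0.0003 -0.0019] turn 0.3
[0.0003,-0.0003,0.0006,0.10],[0.0003,-0.0003,0.0006,0.10],[0.0003,-0.0003,0.0006,0.10],
```

View pics/side24c.png

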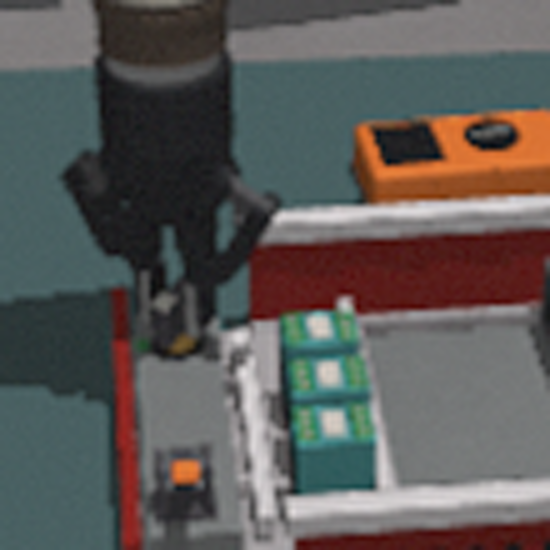

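The nut's wing stands between the fingers. Close, then turn.

>>> send_rows(increments=[[[0,0,0,0],[0,0,0,0],[0,0,0,0],[0,0,0,0],[0,0,0,0],[0,0,0,0],[0,0,0,0],[0,0,0,0]]], hand=1)

```text
clock: 66.35
eef_pos: [0.4921, 0.1101, 0.0724]
tool_rot: [0.24, 0.971, 0.001, -0.001]
ft_force: [-0.1, 0.8, -0.4]
grip_width: 0.0084
```

```bash
python3 plan.py .4913 .109 .07 92.1 16
```

```text
t 66.35 p [0.4921 0.1101 0.0724] ang 152.23 toolz [-0.002  0.003 -1.   ] F [-0.1  0.8 -0.4] T [ 0.03  0.01 -0.02] w 0.0084 q6 -0.87
world delta [-0.0008 -0.0011 -0.0024] turn 60.1
[0.0000,-0.0001,0.0002,3.76],[0.0000,-0.0001,0.0002,3.76],[-0.0000,-0.0001,0.0002,3.76],[-0.0000,-0.0001,0.0002,3.76],[-0.0000,-0.0001,0.0002,3.76],[-0.0000,-0.0001,0.0002,3.76],[-0.0000,-0.0001,0.0002,3.76],[-0.0000,-0.0001,0.0002,3.76],[-0.0000,-0.0001,0.0002,3.76],[-0.0000,-0.0001,0.0002,3.76],[-0.0000,-0.0001,0.0002,3.76],[-0.0000,-0.0001,0.0002,3.76],[-0.0001,-0.0001,0.0002,3.76],[-0.0001,-0.0001,0.0002,3.76],[-0.0001,-0.0001,0.0002,3.76],[-0.0001,-0.0001,0.0002,3.76],
```

>>> send_rows(increments=[[[0,0,0,4],[0,0,0,4],[0,0,0,4],[0,0,0,4],[0,0,0,4],[0,0,0,4],[0,0,0,4],[0,0,0,4]]])

```text
clock: 67.15
eef_pos: [0.491, 0.1111, 0.0724]
tool_rot: [0.507, 0.862, 0.001, -0.003]
ft_force: [-0.8, 1.4, -0.5]
grip_width: 0.0088
```

```bash
python3 plan.py .4913 .109 .07 92.1 8
```

```text
t 67.15 p [0.491  0.1111 0.0724] ang 119.13 toolz [-0.004  0.005 -1.   ] F [-0.8  1.4 -0.5] T [0.06 0.05 0.08] w 0.0088 q6 -0.29
world delta [ 0.0003 -0.0021 -0.0024] turn 27.0
[-0.0002,-0.0001,0.0003,3.38],[-0.0002,-0.0001,0.0003,3.38],[-0.0003,-0.0001,0.0003,3.38],[-0.0003,-0.0000,0.0003,3.38],[-0.0003,-0.0000,0.0003,3.38],[-0.0003,-0.0000,0.0003,3.38],[-0.0003,-0.0000,0.0003,3.38],[-0.0003,0.0000,0.0003,3.38],
```

>>> send_rows(increments=[[[0,0,0,4],[0,0,0,4],[0,0,0,4],[0,0,0,4],[0,0,0,4],[0,0,0,4],[0,0,0,2],[0,0,0,0]]])

```text
clock: 67.95
eef_pos: [0.4907, 0.1122, 0.0724]
tool_rot: [0.693, 0.72, 0.001, -0.004]
ft_force: [-0.4, 0.0, -1.3]
grip_width: 0.0086
```

```bash
python3 plan.py .4913 .109 .07 92.1 8
```

```text
t 67.95 p [0.4907 0.1122 0.0724] ang 92.18 toolz [-0.004  0.006 -1.   ] F [-0.4  0.  -1.3] T [ 0.05 -0.07 -0.11] w 0.0086 q6 0.18
world delta [ 0.0006 -0.0032 -0.0024] turn 0.1
[-0.0004,0.0001,0.0003,0.01],[-0.0004,0.0001,0.0003,0.01],[-0.0004,0.0001,0.0003,0.01],[-0.0004,0.0001,0.0003,0.01],[-0.0004,0.0001,0.0003,0.01],[-0.0004,0.0001,0.0003,0.01],[-0.0004,0.0001,0.0003,0.01],[-0.0004,0.0001,0.0003,0.01],
```

>>> send_rows(increments=[[[0,0,0,0],[0,0,0,0],[0,0,0,0],[0,0,0,0],[0,0,-0.01,0],[0,0,-0.02,0],[0,0,-0.02,0],[0,0,-0.02,0]]], hand=0.5)

```text
clock: 68.75
eef_pos: [0.4894, 0.1109, 0.144]
tool_rot: [0.693, 0.721, -0.002, -0.005]
ft_force: [0.6, 0.4, 0.6]
grip_width: 0.021
```

```bash
python3 plan.py .36 .16 .15 2 10
python3 - <<'E'
from look import *
c=snap('side','side25');crop(c,270,100,380,210,5,'side25c')
E
```

```text
t 68.75 p [0.4894 0.1109 0.144 ] ang 92.28 toolz [-0.009  0.005 -1.   ] F [0.6 0.4 0.6] T [0.02 0.01 0.03] w 0.021 q6 0.18
world delta [-0.1294  0.0491  0.006 ] turn 90.3
[0.0054,-0.0127,-0.0005,9.03],[0.0034,-0.0134,-0.0005,9.03],[0.0012,-0.0138,-0.0005,9.03],[-0.0010,-0.0138,-0.0005,9.03],[-0.0031,-0.0135,-0.0005,9.03],[-0.0052,-0.0128,-0.0005,9.03],[-0.0072,-0.0119,-0.0005,9.03],[-0.0089,-0.0106,-0.0005,9.03],[-0.0105,-0.0091,-0.0005,9.03],[-0.0118,-0.0073,-0.0005,9.03],
```

View pics/side25c.png

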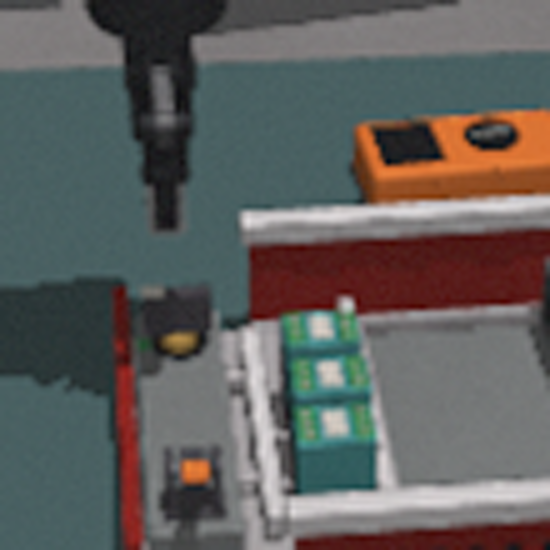

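The nut's bar now lies along the tray, white end (150,292) towards the robot. Move away and check from the top.

>>> send_rows(increments=[[[0.005,-0.012,-0.005,8],[0.0035,-0.013,-0.005,8],[0.0015,-0.0135,-0.005,8],[0,-0.0135,-0.005,8],[-0.0025,-0.013,-0.005,8],[-0.0045,-0.0125,-0.005,8],[-0.006,-0.012,0,8],[-0.008,-0.011,0,8]]])

```text
clock: 69.6
eef_pos: [0.3923, 0.1503, 0.1853]
tool_rot: [0.975, 0.221, 0.006, -0.004]
ft_force: [0.1, 0.6, 1.1]
grip_width: 0.0214
```

```bash
cat > chk.py <<'E'
from look import *
tag=sys.argv[1]; c=snap('top',tag); crop(c,210,85,350,230,4,tag+'T'); hsv=cv2.cvtColor(c['image'],cv2.COLOR_RGB2HSV); P=cloud(c); H=P[...,2]
m=np.zeros(H.shape,bool); m[185:220,235:272]=1
v,u=np.where(m&(H>.066)&(H<.095)); w=onplane(c,np.c_[u,v],.084); r=cv2.minAreaRect((w[:,:2]*1000).astype(np.float32)); b=cv2.boxPoints(r)
e=b[1]-b[0]; f=b[2]-b[1]
if np.linalg.norm(e)<np.linalg.norm(f): e=f
print('nut',len(u),np.round(r[0],1),np.round(r[1],1),'axis',np.degrees(np.arctan2(e[1],e[0])))
teal=cv2.inRange(hsv,(72,90,60),(95,255,255))>0
t=np.zeros(H.shape,np.uint8); t[100:230,220:345]=((H>.074)&(H<.094))[100:230,220:345]
n,l,s,ce=cv2.connectedComponentsWithStats(t)
for i in range(1,n):
    if s[i,4]>80:
        v,u=np.where(l==i)
        if teal[v,u].mean()<.15: continue
        w=onplane(c,np.c_[u,v],.084); r=cv2.minAreaRect((w[:,:2]*1000).astype(np.float32)); print('mod',ce[i].round(1),np.round(r[0],1),np.round(r[1],1),round(r[2],1),'z',np.median(P[v,u,2]).round(4))
E
python3 chk.py top26;python3 plan.py .4933 -.09 .2 2 16
```

```text
nut 84 [492.7 109. ] [40.4 10.1] axis 0.7491371
mod [290.  171.9] [576.8  16.5] [43.2 33.1] 4.3 z 0.0835
mod [271.3 172.5] [575.1  63.2] [43.4 33. ] 0.7 z 0.0838
mod [308.  172.5] [575.5 -29.1] [43.2 30.3] 0.4 z 0.0832
t 69.65 p [0.3903 0.1506 0.1852] ang 25.4 toolz [ 0.008  0.01  -1.   ] F [-1.3 -0.5 -0.6] T [-0.06  0.15 -0.03] w 0.0212 q6 1.49
world delta [ 0.103  -0.2406  0.0148] turn 23.4
[-0.0006,0.0163,-0.0010,1.46],[-0.0002,0.0163,-0.0010,1.46],[0.0002,0.0163,-0.0010,1.46],[0.0006,0.0163,-0.0010,1.46],[0.0010,0.0163,-0.0010,1.46],[0.0015,0.0163,-0.0010,1.46],[0.0019,0.0162,-0.0010,1.46],[0.0023,0.0162,-0.0010,1.46],[0.0027,0.0161,-0.0010,1.46],[0.0031,0.0161,-0.0010,1.46],[0.0035,0.0160,-0.0010,1.46],[0.0039,0.0159,-0.0010,1.46],[0.0043,0.0158,-0.0010,1.46],[0.0047,0.0156,-0.0010,1.46],[0.0051,0.0155,-0.0010,1.46],[0.0055,0.0154,-0.0010,1.46],
```

View pics/top26T.png

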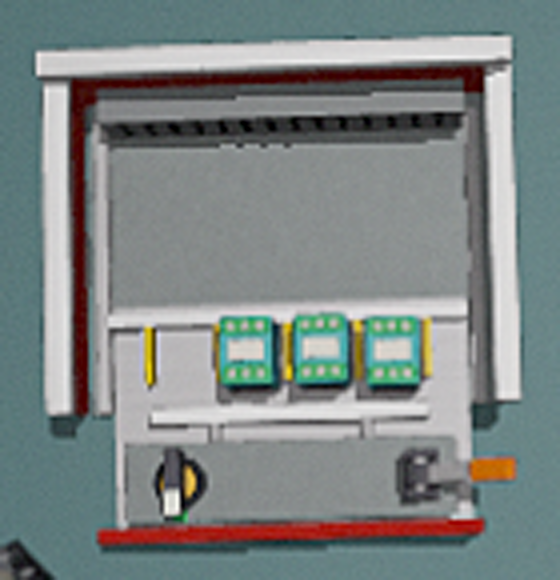

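Nut axis at 0.7° against the tray's 2.1° (within 0.03 rad); modules at z-top 0.083–0.084, all in their bays. Now close the lever: go to its right side with shut fingers.

```bash
python3 plan.py .498 -.14 .19 2.1 22
```

```text
t 69.65 p [0.3903 0.1506 0.1852] ang 25.4 toolz [ 0.008  0.01  -1.   ] F [-1.3 -0.5 -0.6] T [-0.06  0.15 -0.03] w 0.0212 q6 1.49
world delta [ 0.1077 -0.2906  0.0048] turn 23.3
[-0.0012,0.0140,-0.0003,1.06],[-0.0010,0.0140,-0.0003,1.06],[-0.0007,0.0141,-0.0003,1.06],[-0.0005,0.0141,-0.0003,1.06],[-0.0002,0.0141,-0.0003,1.06],[0.0001,0.0141,-0.0003,1.06],[0.0003,0.0141,-0.0003,1.06],[0.0006,0.0141,-0.0003,1.06],[0.0008,0.0141,-0.0003,1.06],[0.0011,0.0140,-0.0003,1.06],[0.0014,0.0140,-0.0003,1.06],[0.0016,0.0140,-0.0003,1.06],[0.0019,0.0140,-0.0003,1.06],[0.0021,0.0139,-0.0003,1.06],[0.0024,0.0139,-0.0003,1.06],[0.0026,0.0138,-0.0003,1.06],[0.0029,0.0138,-0.0003,1.06],[0.0032,0.0137,-0.0003,1.06],[0.0034,0.0137,-0.0003,1.06],[0.0037,0.0136,-0.0003,1.06],[0.0039,0.0135,-0.0003,1.06],[0.0042,0.0135,-0.0003,1.06],
```

>>> send_rows(increments=[[[-0.001,0.014,-0.002,1.1],[-0.001,0.014,-0.002,1.1],[-0.0005,0.014,-0.002,1.1],[-0.0005,0.014,-0.001,1.1],[0,0.014,-0.001,1.1],[0,0.014,-0.001,1.1],[0.0005,0.014,-0.001,1.1],[0.0005,0.014,-0.001,1.1]]], hand=1)

```text
clock: 70.45
eef_pos: [0.4337, 0.0429, 0.1993]
tool_rot: [0.988, 0.155, 0.008, -0.004]
ft_force: [-0.1, -0.7, -0.1]
grip_width: 0.0002
```

>>> send_rows(increments=[[[0.001,0.014,-0.001,1.1],[0.001,0.014,-0.001,1.1],[0.001,0.014,-0.001,1.1],[0.0015,0.014,-0.001,1.1],[0.002,0.014,-0.001,1.1],[0.002,0.014,-0.001,1.1],[0.0025,0.014,-0.001,1.1],[0.0025,0.014,-0.001,1.1]]])

```text
clock: 71.25
eef_pos: [0.4788, -0.0698, 0.2096]
tool_rot: [0.996, 0.084, 0.01, -0.004]
ft_force: [0.8, 0.6, 0.4]
grip_width: 0.0003
```

```bash
python3 plan.py .498 -.14 .18 2.1 6; python3 lever.py side27
```

```text
t 71.25 p [ 0.4788 -0.0698  0.2096] ang 9.66 toolz [ 0.02   0.009 -1.   ] F [0.8 0.6 0.4] T [-0.03 -0.03 -0.  ] w 0.0003 q6 1.25
world delta [ 0.0192 -0.0702 -0.0296] turn 7.6
[0.0011,0.0121,0.0049,1.26],[0.0014,0.0121,0.0049,1.26],[0.0016,0.0120,0.0049,1.26],[0.0019,0.0120,0.0049,1.26],[0.0022,0.0120,0.0049,1.26],[0.0024,0.0119,0.0049,1.26],
[302 167   7   3  13] [305.23076923 167.84615385] depthpt [0.4935 0.1026 0.053 ]
[302 167   7   3  13] (np.float64(305.5), np.int64(167)) depthpt [0.4945 0.1041 0.0549]
[302 167   7   3  13] (np.float64(305.5), np.int64(169)) depthpt [0.4942 0.1024 0.0488]
[306 192   6   5  27] [308.59259259 193.92592593] depthpt [ 0.5005 -0.1021  0.1144]
[306 192   6   5  27] (np.float64(309.0), np.int64(192)) depthpt [ 0.5017 -0.0992  0.1181]
[306 192   6   5  27] (np.float64(308.5), np.int64(196)) depthpt [ 0.4999 -0.0552  0.0702]
```

>>> send_rows(increments=[[[0.0015,0.012,0.003,1.2],[0.0015,0.012,0.003,1.2],[0.002,0.012,0.003,1.2],[0.002,0.012,0.003,1.2],[0.002,0.012,0.003,1.2],[0.0025,0.012,0.003,1.2],[0,0,0,0],[0,0,0,0]]])

```text
clock: 72.1
eef_pos: [0.5009, -0.1491, 0.1887]
tool_rot: [1.0, 0.014, 0.01, -0.004]
ft_force: [0.8, 0.2, -0.2]
grip_width: -0.0001
```

```bash
python3 plan.py .5 -.143 .1 2.1 8
```

```text
t 72.1 p [ 0.5009 -0.1491  0.1887] ang 1.62 toolz [ 0.019  0.009 -1.   ] F [ 0.8  0.2 -0.2] T [ 0.06  0.01 -0.  ] w -0.0001 q6 1.25
world delta [-0.0009  0.0061 -0.0887] turn -0.5
[-0.0003,-0.0007,0.0111,-0.06],[-0.0003,-0.0007,0.0111,-0.06],[-0.0003,-0.0007,0.0111,-0.06],[-0.0003,-0.0007,0.0111,-0.06],[-0.0003,-0.0007,0.0111,-0.06],[-0.0003,-0.0007,0.0111,-0.06],[-0.0003,-0.0007,0.0111,-0.06],[-0.0003,-0.0007,0.0111,-0.06],
```

>>> send_rows(increments=[[[-0.001,0,0.012,0],[0,0,0.012,0],[0,0,0.012,0],[0,0,0.012,0],[0,0,0.012,0],[0,0,0.012,0],[0,0,0.01,0],[0,0,0,0]]])

```text
clock: 72.9
eef_pos: [0.4992, -0.1439, 0.1]
tool_rot: [1.0, 0.017, 0.009, -0.005]
ft_force: [-0.7, -0.3, 0.1]
grip_width: 0.0002
```

```bash
python3 plan.py .5 -.055 .1 2.1 8
python3 - <<'E'
from look import *
c=snap('side','side28');crop(c,270,100,430,240,4,'side28c')
E
```

```text
t 72.9 p [ 0.4992 -0.1439  0.1   ] ang 1.99 toolz [ 0.017  0.011 -1.   ] F [-0.7 -0.3  0.1] T [ 0.01  0.08 -0.03] w 0.0002 q6 1.25
world delta [ 0.0008  0.0889 -0.    ] turn -0.1
[0.0005,-0.0111,0.0001,-0.01],[0.0005,-0.0111,0.0001,-0.01],[0.0005,-0.0111,0.0001,-0.01],[0.0005,-0.0111,0.0001,-0.01],[0.0005,-0.0111,0.0001,-0.01],[0.0005,-0.0111,0.0001,-0.01],[0.0005,-0.0111,0.0001,-0.01],[0.0005,-0.0111,0.0001,-0.01],
```

View pics/side28c.png

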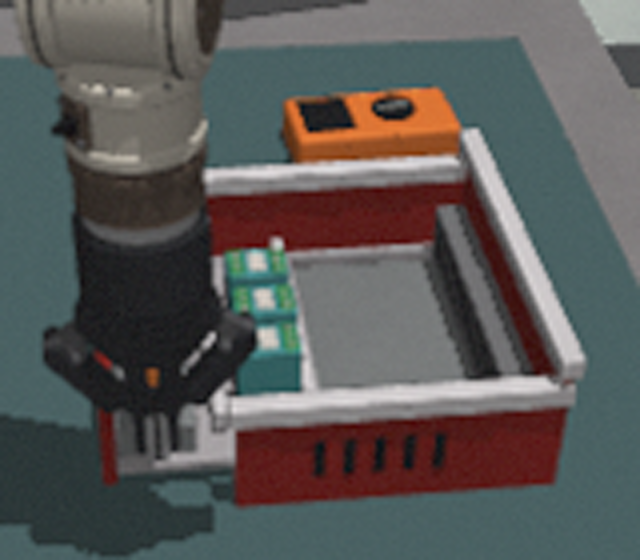

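>>> send_rows(increments=[[[0,-0.008,0,0],[0,-0.01,0,0],[0,-0.01,0,0],[0,-0.01,0,0],[0,-0.01,0,0],[0,-0.01,0,0],[0,-0.01,0,0],[0,-0.01,0,0]]])

```text
clock: 73.75
eef_pos: [0.5079, -0.0889, 0.1177]
tool_rot: [0.999, 0.008, 0.024, 0.029]
ft_force: [-1.8, -4.9, 4.0]
grip_width: -0.0
```

```bash
python3 plan.py .5 -.03 .1 2.1 6; python3 lever.py side29
```

```text
t 73.75 p [ 0.5079 -0.0889  0.1177] ang 0.99 toolz [ 0.048 -0.057 -0.997] F [-1.8 -4.9  4. ] T [-0.96  0.34 -0.02] w -0.0 q6 1.41
world delta [-0.0079  0.0589 -0.0177] turn -1.1
[-0.0013,-0.0100,0.0023,-0.19],[-0.0012,-0.0100,0.0023,-0.19],[-0.0012,-0.0100,0.0023,-0.19],[-0.0012,-0.0100,0.0023,-0.19],[-0.0011,-0.0100,0.0023,-0.19],[-0.0011,-0.0100,0.0023,-0.19],
```

```bash
python3 - <<'E'
from look import *
c=load('side');crop(c,270,100,430,240,4,'side29c')
c=snap('top','top29');crop(c,210,85,350,230,4,'top29c')
E
```

```text
(no output)
```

View pics/side29c.png

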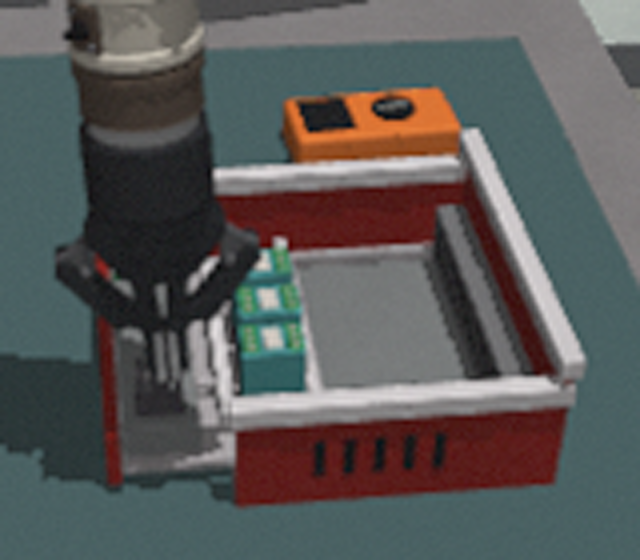

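View pics/top29c.png

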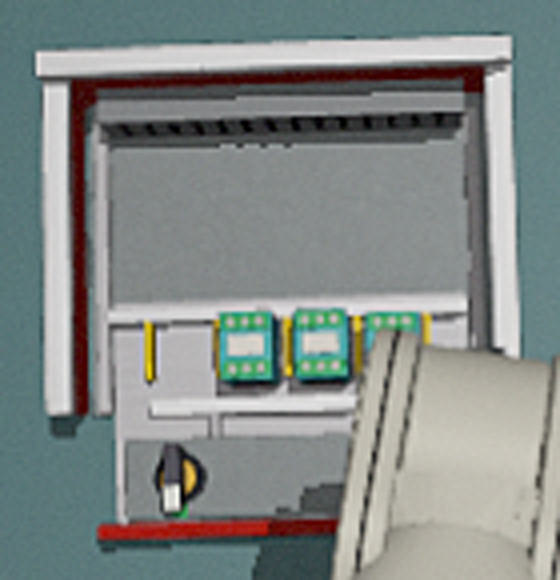

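>>> send_rows(increments=[[[-0.001,-0.008,0.003,0.3],[-0.001,-0.008,0.003,0.3],[-0.001,-0.008,0.003,0.3],[-0.001,-0.008,0.003,0.3],[-0.001,-0.008,0.003,0],[-0.001,-0.008,0.003,0],[0,0,0,0],[0,0,0,0]]])

```text
clock: 74.65
eef_pos: [0.5102, -0.0416, 0.1069]
tool_rot: [0.999, -0.003, 0.035, 0.035]
ft_force: [0.3, -4.2, 3.4]
grip_width: -0.0001
```

```bash
python3 plan.py .505 -.03 .1 2.1 6; python3 lever.py side30;  python3 - <<'E'
from look import *
c=load('side');crop(c,270,100,430,240,4,'side30c')
E
```

```text
t 74.65 p [ 0.5102 -0.0416  0.1069] ang -0.18 toolz [ 0.07  -0.07  -0.995] F [ 0.3 -4.2  3.4] T [-0.78  0.06 -0.02] w -0.0001 q6 1.53
world delta [-0.0052  0.0116 -0.0069] turn -2.3
[-0.0010,-0.0020,0.0010,-0.38],[-0.0009,-0.0020,0.0010,-0.38],[-0.0009,-0.0020,0.0010,-0.38],[-0.0009,-0.0020,0.0010,-0.38],[-0.0009,-0.0020,0.0010,-0.38],[-0.0009,-0.0020,0.0010,-0.38],
```

View pics/side30c.png

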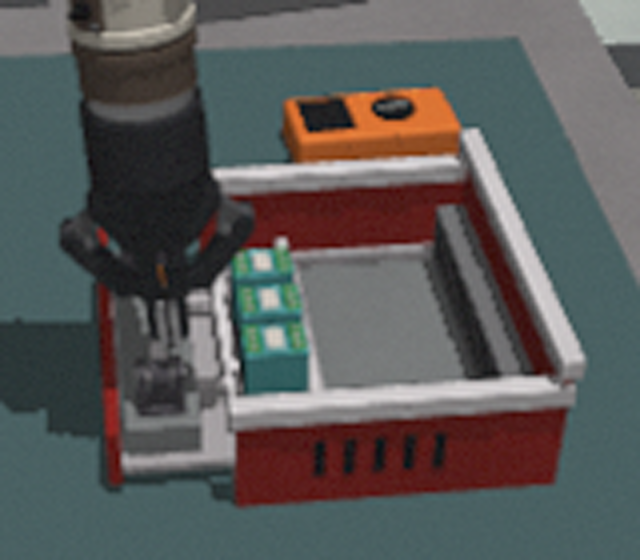

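>>> send_rows(increments=[[[-0.001,-0.008,0.002,-0.4],[-0.001,-0.008,0.002,-0.4],[-0.001,-0.008,0.002,-0.4],[-0.001,-0.007,0.003,-0.4],[-0.001,-0.005,0.004,-0.4],[-0.001,-0.003,0.004,-0.4],[0,0,0,0],[0,0,0,0]]])

```text
clock: 75.5
eef_pos: [0.5091, -0.01, 0.0879]
tool_rot: [0.998, 0.016, 0.038, 0.043]
ft_force: [-1.1, -3.1, 5.0]
grip_width: -0.0003
```

```bash
python3 plan.py .505 0.0 .0875 2.1 6;python3 lever.py side31;  python3 - <<'E'
from look import *
c=load('side');crop(c,270,100,430,240,4,'side31c')
E
```

```text
t 75.5 p [ 0.5091 -0.01    0.0879] ang 1.98 toolz [ 0.078 -0.085 -0.993] F [-1.1 -3.1  5. ] T [-0.64  0.16 -0.04] w -0.0003 q6 1.57
world delta [-0.0041  0.01   -0.0004] turn -0.1
[-0.0006,-0.0017,-0.0001,-0.02],[-0.0006,-0.0017,-0.0001,-0.02],[-0.0006,-0.0017,-0.0001,-0.02],[-0.0006,-0.0017,-0.0001,-0.02],[-0.0006,-0.0017,-0.0001,-0.02],[-0.0006,-0.0017,-0.0001,-0.02],
```

View pics/side31c.png

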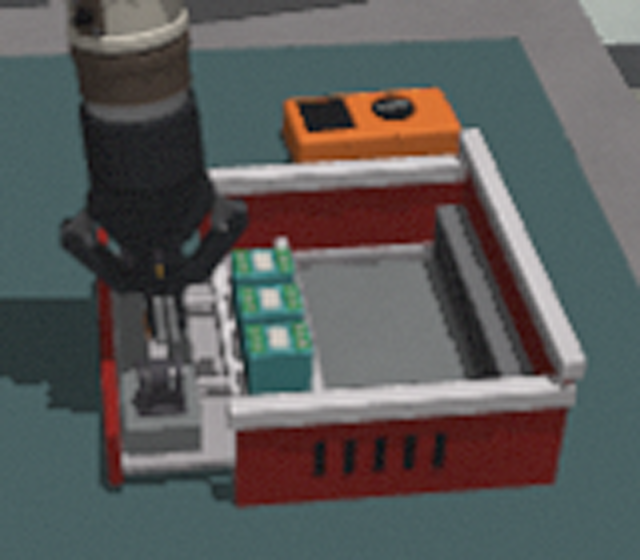

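>>> send_rows(increments=[[[-0.003,-0.004,0,0],[-0.003,-0.004,0,0],[0,-0.002,0.003,0],[0,0,0.004,0],[0,0,0.004,0],[0,0,0.004,0],[0,0,0.004,0],[0,0,0.004,0]]])

```text
clock: 76.35
eef_pos: [0.5222, -0.0025, 0.0865]
tool_rot: [0.997, 0.015, 0.061, 0.045]
ft_force: [-4.9, -2.0, 26.0]
grip_width: 0.0001
```

```bash
python3 plan.py .505 0.0 .0875 2.1 1;python3 lever.py side32;  python3 - <<'E'
from look import *
c=load('side');crop(c,270,100,430,240,4,'side32c')
E
```

```text
t 76.35 p [ 0.5222 -0.0025  0.0865] ang 2.04 toolz [ 0.123 -0.087 -0.989] F [-4.9 -2.  26. ] T [-0.71  0.79 -0.09] w 0.0001 q6 1.58
world delta [-0.0172  0.0025  0.001 ] turn -0.1
[-0.0168,-0.0028,-0.0034,-0.06],
```

View pics/side32c.png

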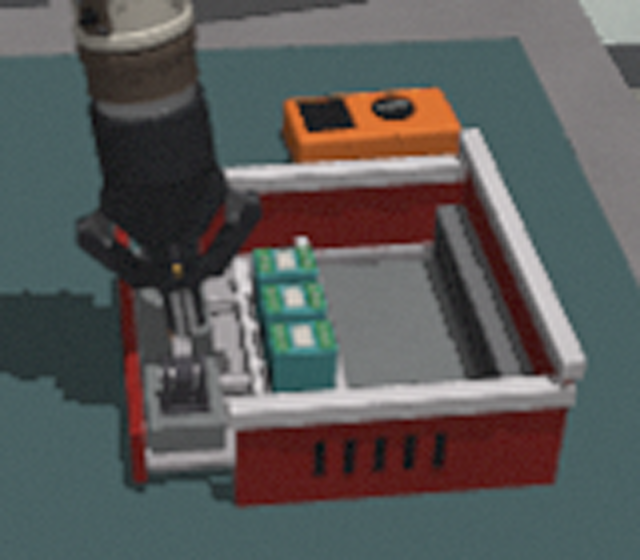

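Pressing with the tilted tool slid the tray inwards (about 20 mm more), but it is still well out. Lift and look at the lever.

```bash
python3 plan.py .50 -.01 .17 2.1 8
```

```text
t 76.4 p [ 0.5229 -0.0024  0.0866] ang 2.04 toolz [ 0.124 -0.087 -0.988] F [-3.2 -2.6 23.9] T [-0.55  0.32 -0.1 ] w 0.0001 q6 1.58
world delta [-0.0229 -0.0076  0.0834] turn -0.1
[-0.0016,0.0018,-0.0106,-0.01],[-0.0016,0.0018,-0.0106,-0.01],[-0.0016,0.0018,-0.0106,-0.01],[-0.0016,0.0018,-0.0106,-0.01],[-0.0016,0.0018,-0.0106,-0.01],[-0.0016,0.0018,-0.0106,-0.01],[-0.0016,0.0018,-0.0106,-0.01],[-0.0016,0.0018,-0.0106,-0.01],
```

>>> send_rows(increments=[[[0,0.001,-0.01,0],[-0.001,0.002,-0.012,0],[-0.005,0.002,-0.012,0],[-0.01,0.002,-0.012,0],[-0.015,0.001,-0.012,0],[-0.015,0,-0.012,0],[-0.015,0,-0.01,0],[-0.015,0,0,0]]])

```text
clock: 77.2
eef_pos: [0.4299, -0.0022, 0.1582]
tool_rot: [0.998, 0.017, 0.056, 0.038]
ft_force: [0.6, 0.3, 0.3]
grip_width: 0.0002
```

>>> send_rows(increments=[[[-0.015,-0.005,0,0],[-0.015,-0.01,0,0],[-0.015,-0.015,0,0],[-0.015,-0.015,0,0],[-0.01,-0.015,0,0],[0,-0.015,0,0],[0,-0.015,0,0],[0,0,0,0]]], hand=-1)

```text
clock: 78.0
eef_pos: [0.3417, 0.0876, 0.1402]
tool_rot: [0.998, 0.018, 0.047, 0.036]
ft_force: [-0.3, -0.1, 0.3]
grip_width: 0.0856
```

```bash
python3 plan.py .39 .21 .05 2.1 8; python3 lever.py side33; python3 chk.py top33;  python3 - <<'E'
from look import *
c=load('side');crop(c,270,100,430,240,4,'side33c')
E
```

```text
t 78.0 p [0.3417 0.0876 0.1402] ang 2.25 toolz [ 0.096 -0.07  -0.993] F [-0.3 -0.1  0.3] T [ 0.1   0.08 -0.01] w 0.0856 q6 1.86
world delta [ 0.0483  0.1224 -0.0902] turn 0.1
[0.0055,-0.0159,0.0107,0.02],[0.0055,-0.0159,0.0107,0.02],[0.0055,-0.0159,0.0107,0.02],[0.0055,-0.0159,0.0107,0.02],[0.0055,-0.0159,0.0107,0.02],[0.0055,-0.0159,0.0107,0.02],[0.0055,-0.0159,0.0107,0.02],[0.0055,-0.0159,0.0107,0.02],
[309 166   7   3  13] [312.38461538 167.15384615] depthpt [0.5152 0.1044 0.0532]
[309 166   7   3  13] (np.float64(313.5), np.int64(166)) depthpt [0.5188 0.1091 0.0539]
[309 166   7   3  13] (np.float64(312.5), np.int64(168)) depthpt [0.5155 0.1038 0.0505]
[312 177   5   6  25] [314.04 179.04] depthpt [0.5173 0.0097 0.0777]
[312 177   5   6  25] (np.float64(314.0), np.int64(177)) depthpt [0.5175 0.0181 0.0786]
[312 177   5   6  25] (np.float64(313.0), np.int64(182)) depthpt [5.14e-01 2.00e-04 7.46e-02]
nut 79 [512.8 109.2] [40.5 10.1] axis 0.7919935
mod [271.3 164.1] [597.8  63.5] [43.4 33. ] 0.8 z 0.0831
mod [289.7 163.2] [598.2  17.9] [43.4 33. ] 0.5 z 0.0837
mod [307.7 162.7] [600.9 -27.6] [43.3 32.9] 0.4 z 0.0833
```

View pics/side33c.png

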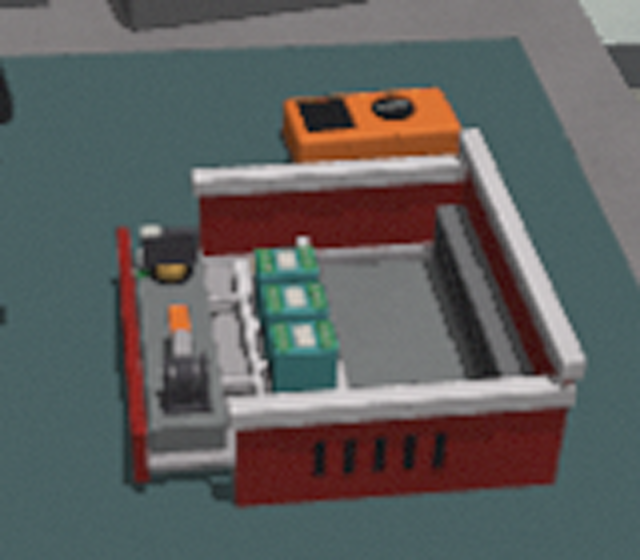

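View pics/top33T.png

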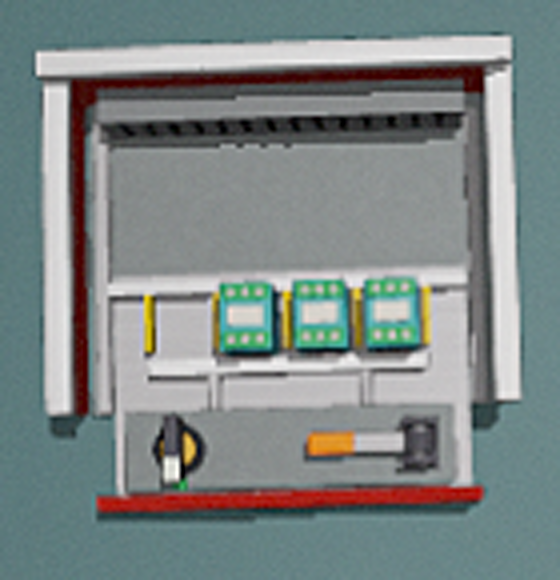

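```bash
cat > lang.py <<'E'
from look import *
c=load('top'); 
if len(sys.argv)>1: c=snap('top',sys.argv[1])
P=cloud(c); hsv=cv2.cvtColor(c['image'],cv2.COLOR_RGB2HSV)
m=cv2.inRange(hsv,(8,150,100),(19,255,255)); m[:130]=0;m[225:]=0;m[:,275:].copy(); m[:,:275]=0;m[:,350:]=0
v,u=np.where(m>0); xc=np.median(P[v,u,0]); print('orange n',len(u),P[v,u].mean(0).round(4))
# all lever top points along y at this x
s=(abs(P[...,0]-xc)<.004)&(P[...,1]>-.04)&(P[...,1]<.026)&(P[...,2]>.055)&(P[...,2]<.16)
q=P[s]; 
for y in np.arange(-.04,.026,.006):
    k=abs(q[:,1]-y)<.003
    if k.any(): print(y.round(3),k.sum(),np.median(q[k,2]).round(4))
f=np.polyfit(q[:,1],q[:,2],1); print('slope rad',f[0],'z at -.048',np.polyval(f,-.048))
E
python3 lang.py; python3 - <<'E'
from look import *
import shutil
c=load('top')
# bar/fence profile between y of modules, brightness along x at y cols between bays
g=c['image'].astype(np.float32)
a=.0365; ex=np.array([np.cos(a),np.sin(a),0]); ey=np.array([-np.sin(a),np.cos(a),0]); O=np.array([.5986,.0412,.04]); P=cloud(c)[...,2].astype(np.float32)
for s in np.arange(-.04,.034,.002):
    pts=np.array([O+ex*s+ey*d for d in np.linspace(.056,.084,9)])
    uv=proj(c,pts).astype(np.float32); val=cv2.remap(g,uv[:,:1],uv[:,1:],cv2.INTER_LINEAR).reshape(-1,3).mean(0); h=cv2.remap(P,uv[:,:1],uv[:,1:],cv2.INTER_NEAREST)
    print(round(s,3),val.round(0),np.median(h).round(3))
E
```

```text
orange n 64 [0.5176 0.0114 0.0748]
-0.04 4 0.0806
-0.034 10 0.0764
-0.028 6 0.076
-0.022 10 0.0753
-0.016 7 0.0758
-0.01 7 0.0761
-0.004 12 0.0775
0.002 7 0.0763
0.008 9 0.0783
0.014 10 0.0781
0.02 8 0.0768
slope rad 0.0039769551298990385 z at -.048 0.07661093712236135
-0.04 [192. 190. 191.] 0.019
-0.038 [177. 174. 175.] 0.02
-0.036 [139. 137. 138.] 0.021
-0.034 [93. 92. 93.] 0.02
-0.032 [159. 158. 158.] 0.041
-0.03 [208. 208. 208.] 0.041
-0.028 [220. 220. 220.] 0.041
-0.026 [219. 218. 218.] 0.041
-0.024 [218. 217. 217.] 0.039
-0.022 [206. 205. 205.] 0.035
-0.02 [192. 190. 191.] 0.019
-0.018 [185. 183. 184.] 0.018
-0.016 [185. 183. 185.] 0.019
-0.014 [186. 184. 186.] 0.019
-0.012 [186. 184. 186.] 0.019
-0.01 [186. 184. 185.] 0.02
-0.008 [187. 185. 187.] 0.02
-0.006 [188. 186. 188.] 0.02
-0.004 [188. 186. 188.] 0.019
-0.002 [187. 185. 187.] 0.019
0.0 [187. 185. 187.] 0.02
0.002 [187. 186. 187.] 0.02
0.004 [187. 185. 187.] 0.02
0.006 [187. 185. 187.] 0.02
0.008 [188. 186. 188.] 0.02
0.01 [189. 186. 189.] 0.021
0.012 [192. 190. 192.] 0.02
0.014 [193. 191. 192.] 0.019
0.016 [152. 150. 152.] 0.019
0.018 [111. 109. 111.] 0.019
0.02 [102. 101. 102.] 0.02
0.022 [144. 144. 144.] 0.039
0.024 [200. 200. 200.] 0.039
0.026 [215. 214. 214.] 0.038
0.028 [214. 213. 213.] 0.038
0.03 [205. 204. 204.] 0.039
0.032 [193. 191. 192.] 0.021
0.034 [167. 166. 167.] 0.008
```

Lever is flat (slope 0.004 rad, same height as at the start), bar–fence gap ≈ 44 mm: clamped. Tray is still about 60 mm out. Now turn the gripper across and push the front panel.

>>> send_rows(increments=[[[0,0,0,-8.5],[0,0,0,-8.5],[0,0,0,-8.5],[0,0,0,-8.5],[0,0,0,-8.5],[0,0,0,-8.5],[0,0,0,-8.5],[0,0,0,-8.5]]], hand=0)

```text
clock: 78.9
eef_pos: [0.3394, 0.0807, 0.1395]
tool_rot: [0.813, 0.579, 0.016, 0.056]
ft_force: [0.3, -0.1, 0.1]
grip_width: 0.0428
```

```bash
python3 plan.py .43 .036 .06 92.1 8
```

```text
t 78.9 p [0.3394 0.0807 0.1395] ang 70.77 toolz [ 0.09  -0.073 -0.993] F [ 0.3 -0.1  0.1] T [ 0.09  0.12 -0.04] w 0.0428 q6 0.65
world delta [ 0.0906 -0.0447 -0.0795] turn -21.3
[-0.0012,0.0114,0.0113,-2.67],[-0.0017,0.0113,0.0113,-2.67],[-0.0022,0.0112,0.0113,-2.67],[-0.0027,0.0111,0.0113,-2.67],[-0.0032,0.0110,0.0113,-2.67],[-0.0037,0.0108,0.0113,-2.67],[-0.0042,0.0106,0.0113,-2.67],[-0.0047,0.0104,0.0113,-2.67],
```

>>> send_rows(increments=[[[-0.001,0.011,0.011,-2.7],[-0.0015,0.011,0.011,-2.7],[-0.002,0.011,0.011,-2.7],[-0.0025,0.011,0.011,-2.7],[-0.003,0.011,0.011,-2.7],[-0.0035,0.01,0.011,-2.7],[-0.004,0.008,0.011,-2.6],[0,0,0.005,0]]])

```text
clock: 79.7
eef_pos: [0.4167, 0.0362, 0.0645]
tool_rot: [0.705, 0.707, 0.005, 0.057]
ft_force: [0.4, 0.2, 0.5]
grip_width: 0.0428
```

```bash
python3 plan.py .44 .036 .035 92.1 4;python3 - <<'E'
from look import *
c=snap('side','side34');crop(c,250,90,430,240,4,'side34c')
E
```

```text
t 79.7 p [0.4167 0.0362 0.0645] ang 89.93 toolz [ 0.088 -0.073 -0.993] F [0.4 0.2 0.5] T [0.05 0.11 0.01] w 0.0428 q6 0.14
world delta [ 0.0233 -0.0002 -0.0295] turn -2.2
[0.0005,0.0052,0.0079,-0.54],[0.0005,0.0052,0.0079,-0.54],[0.0004,0.0052,0.0079,-0.54],[0.0004,0.0052,0.0079,-0.54],
```

View pics/side34c.png

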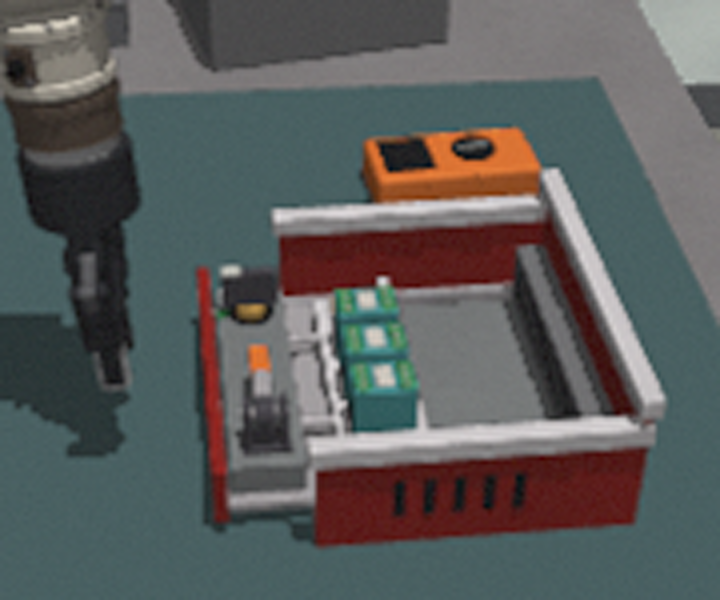

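>>> send_rows(increments=[[[0,0.004,0.01,-0.7],[0,0.004,0.01,-0.7],[0,0.004,0.008,-0.7],[0,0.008,0,0],[0,0.008,-0.001,0],[0,0.008,-0.001,0],[0,0.006,0,0],[0,0.004,0,0]]])

```text
clock: 80.55
eef_pos: [0.4668, 0.0363, 0.0409]
tool_rot: [0.692, 0.72, 0.004, 0.056]
ft_force: [-4.6, -0.6, 0.3]
grip_width: 0.0428
```

```bash
python3 plan.py .526 .039 .035 92.1 8
```

```text
t 80.55 p [0.4668 0.0363 0.0409] ang 92.1 toolz [ 0.086 -0.072 -0.994] F [-4.6 -0.6  0.3] T [-0.    1.68 -0.18] w 0.0428 q6 0.09
world delta [ 0.0592  0.0027 -0.0059] turn 0.0
[0.0001,0.0073,0.0013,0.00],[0.0001,0.0073,0.0013,0.00],[0.0001,0.0073,0.0013,0.00],[0.0001,0.0073,0.0013,0.00],[0.0001,0.0073,0.0013,0.00],[0.0001,0.0073,0.0013,0.00],[0.0001,0.0073,0.0013,0.00],[0.0001,0.0073,0.0013,0.00],
```

In contact. Push on.

>>> send_rows(increments=[[[0,0.008,0,0],[0,0.008,0,0],[0,0.008,0,0],[0,0.008,0,0],[0,0.008,0,0],[0,0.008,0,0],[0,0.008,0,0],[0,0.008,0,0]]])

```text
clock: 81.35
eef_pos: [0.5089, 0.0376, 0.0408]
tool_rot: [0.692, 0.721, -0.014, 0.04]
ft_force: [-6.2, 0.4, 5.6]
grip_width: 0.0425
```

```bash
python3 plan.py .536 .039 .035 92.1 8;python3 - <<'E'
from look import *
c=snap('side','side35');crop(c,250,90,430,240,4,'side35c')
E
```

```text
t 81.35 p [0.5089 0.0376 0.0408] ang 92.29 toolz [ 0.038 -0.076 -0.996] F [-6.2  0.4  5.6] T [-0.07  1.28 -0.23] w 0.0425 q6 0.08
world delta [ 0.0271  0.0014 -0.0058] turn 0.2
[0.0001,0.0034,0.0008,0.02],[0.0001,0.0034,0.0008,0.02],[0.0001,0.0034,0.0008,0.02],[0.0001,0.0034,0.0008,0.02],[0.0001,0.0034,0.0008,0.02],[0.0001,0.0034,0.0008,0.02],[0.0001,0.0034,0.0008,0.02],[0.0001,0.0034,0.0008,0.02],
```

View pics/side35c.png

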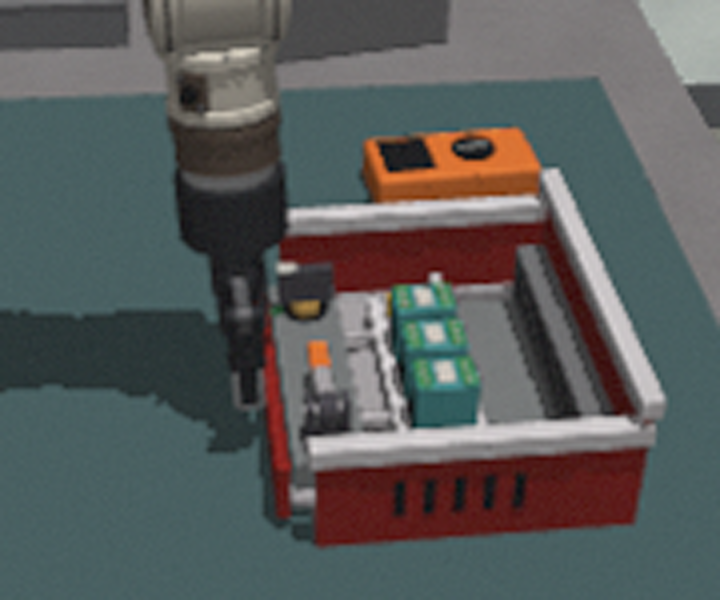

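>>> send_rows(increments=[[[0,0.007,0,0],[0,0.007,0,0],[0,0.007,0,0],[0,0.006,0,0],[0,0.006,0,0],[0,0.005,0,0],[0,0.005,0,0],[0,0.005,0,0]]])

```text
clock: 82.2
eef_pos: [0.5276, 0.0363, 0.0374]
tool_rot: [0.692, 0.72, -0.038, 0.02]
ft_force: [-11.1, -0.7, 9.0]
grip_width: 0.043
```

```bash
python3 plan.py .536 .039 .035 92.1 8;python3 - <<'E'
from look import *
c=snap('side','side36');crop(c,250,90,430,240,4,'side36c')
E
```

```text
t 82.2 p [0.5276 0.0363 0.0374] ang 92.36 toolz [-0.023 -0.083 -0.996] F [-11.1  -0.7   9. ] T [-0.21  2.24 -0.41] w 0.043 q6 0.07
world delta [ 0.0084  0.0027 -0.0024] turn 0.3
[0.0003,0.0011,0.0002,0.03],[0.0003,0.0011,0.0002,0.03],[0.0003,0.0011,0.0002,0.03],[0.0003,0.0011,0.0002,0.03],[0.0003,0.0011,0.0002,0.03],[0.0003,0.0011,0.0002,0.03],[0.0003,0.0011,0.0002,0.03],[0.0003,0.0011,0.0002,0.03],
```

View pics/side36c.png

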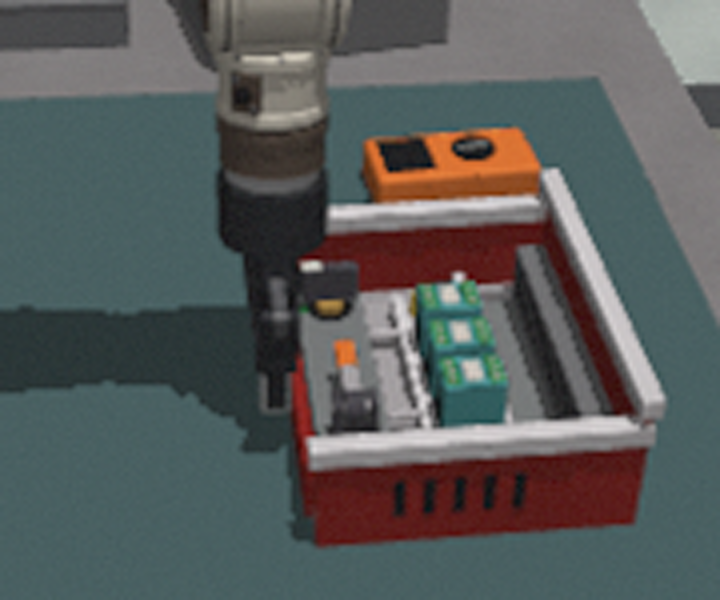

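>>> send_rows(increments=[[[0,0.005,0,0],[0,0.006,0,0],[0,0.006,0,0],[0,0.006,0,0],[0,0.006,0,0],[0,0.006,0,0],[0,0,0,0],[0,0,0,0]]])

```text
clock: 83.05
eef_pos: [0.5252, 0.0351, 0.0339]
tool_rot: [0.69, 0.721, -0.066, -0.005]
ft_force: [0.2, -0.5, -0.2]
grip_width: 0.0428
```

```bash
python3 plan.py .536 .039 .035 92.1 1;python3 - <<'E'
from look import *
c=snap('side','side37');crop(c,250,90,430,240,4,'side37c')
E
```

```text
t 83.05 p [0.5252 0.0351 0.0339] ang 92.7 toolz [-0.098 -0.089 -0.991] F [ 0.2 -0.5 -0.2] T [ 0.11 -0.09  0.01] w 0.0428 q6 0.07
world delta [0.0108 0.0039 0.0011] turn 0.6
[0.0033,0.0108,-0.0025,0.60],
```

View pics/side37c.png

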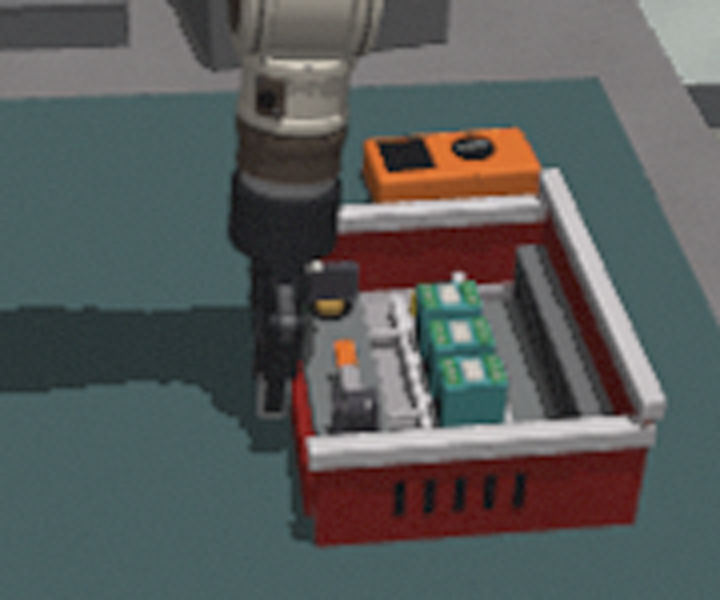

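>>> send_rows(increments=[[[0,-0.01,-0.005,0],[0,-0.015,-0.01,0],[0,-0.015,-0.01,0],[0,-0.015,-0.01,0],[0,-0.015,-0.01,0],[0,-0.015,-0.01,0],[0,-0.015,-0.01,0],[0,-0.015,0,0]]])

```text
clock: 83.9
eef_pos: [0.416, 0.0369, 0.1146]
tool_rot: [0.691, 0.72, -0.062, -0.001]
ft_force: [-0.4, -0.2, 0.5]
grip_width: 0.0424
```

```bash
python3 plan.py .36 .1 .15 92 8; python3 chk.py top38; python3 lang.py; python3 - <<'E'
from look import *
c=load('top'); hsv=cv2.cvtColor(c['image'],cv2.COLOR_RGB2HSV);P=cloud(c)
m=((hsv[...,0]<6)|(hsv[...,0]>174))&(hsv[...,1]>150)&(hsv[...,2]>120)&(abs(P[...,2]-.056)<.006); m[:170]=0;m[225:]=0;m[:,:215]=0;m[:,345:]=0
v,u=np.where(m); 
w=onplane(c,np.c_[u,v],.056); f=np.polyfit(w[:,1],w[:,0],1); print(len(u),'front centre x at y=.04',np.polyval(f,.04),w.min(0),w.max(0))
E
```

```text
t 83.9 p [0.416  0.0369 0.1146] ang 92.63 toolz [-0.087 -0.087 -0.992] F [-0.4 -0.2  0.5] T [ 0.1  -0.09  0.01] w 0.0424 q6 0.1
world delta [-0.056   0.0631  0.0354] turn 0.6
[0.0078,-0.0071,-0.0045,0.08],[0.0078,-0.0071,-0.0045,0.08],[0.0078,-0.0071,-0.0045,0.08],[0.0078,-0.0071,-0.0045,0.08],[0.0078,-0.0071,-0.0045,0.08],[0.0077,-0.0071,-0.0045,0.08],[0.0077,-0.0071,-0.0045,0.08],[0.0077,-0.0071,-0.0045,0.08],
orange n 61 [0.5763 0.0123 0.0907]
-0.04 3 0.083
-0.034 9 0.0766
-0.028 6 0.0764
-0.022 6 0.0761
-0.016 9 0.0761
-0.01 6 0.0744
-0.004 6 0.0771
0.002 8 0.078
0.008 6 0.0749
0.014 9 0.0774
0.02 6 0.0758
slope rad -0.014107290155888432 z at -.048 0.07702474185203176
321 front centre x at y=.04 0.5434282144003582 [ 0.53466889 -0.08277334  0.056     ] [0.5514461  0.16324851 0.056     ]Traceback (most recent call last):
  File "chk.py", line 4, in <module>
    v,u=np.where(m&(H>.066)&(H<.095)); w=onplane(c,np.c_[u,v],.084); r=cv2.minAreaRect((w[:,:2]*1000).astype(np.float32)); b=cv2.boxPoints(r)
                                         ~~~~~~~^^^^^^^^^^^^^^^^^^^
  File "look.py", line 13, in onplane
    d=ray(c,uv); e=np.array(c['eye']); return e+d*((z-e[2])/d[:,2])[:,None]
  File "look.py", line 10, in ray
    p=cv2.undistortPoints(np.array(uv,float).reshape(-1,1,2),c['camera_matrix'],np.array(c['dist'])).reshape(-1,2)
      ~~~~~~~~~~~~~~~~~~~^^^^^^^^^^^^^^^^^^^^^^^^^^^^^^^^^^^^^^^^^^^^^^^^^^^^^^^^^^^^^^^^^^^^^^^^^^^
cv2.error: OpenCV(4.12.0) /io/opencv/modules/calib3d/src/undistort.dispatch.cpp:347: error: (-215:Assertion failed) CV_IS_MAT(_src) && CV_IS_MAT(_dst) && (_src->rows == 1 || _src->cols == 1) && (_dst->rows == 1 || _dst->cols == 1) && _src->cols + _src->rows - 1 == _dst->rows + _dst->cols - 1 && (CV_MAT_TYPE(_src->type) == CV_32FC2 || CV_MAT_TYPE(_src->type) == CV_64FC2) && (CV_MAT_TYPE(_dst->type) == CV_32FC2 || CV_MAT_TYPE(_dst->type) == CV_64FC2) in function 'cvUndistortPointsInternal'
```

View pics/top38T.png

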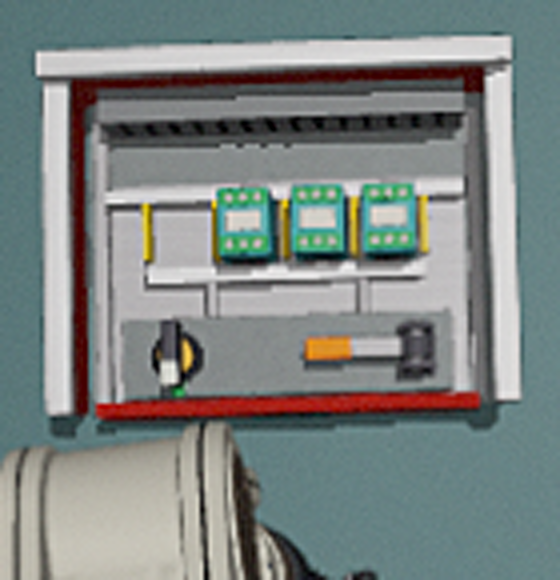

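Tray moved 80.6 mm in total and the panel is flush with the walls' ends. Verify the stop: push once more and read the force at the end.

```bash
python3 plan.py .505 .038 .04 92.1 8
```

```text
t 83.95 p [0.4127 0.0366 0.1141] ang 92.66 toolz [-0.091 -0.088 -0.992] F [-3.7 -0.6  0.5] T [ 0.07  0.17 -0.02] w 0.0425 q6 0.1
world delta [ 0.0923  0.0014 -0.0741] turn 0.6
[0.0004,0.0124,0.0081,0.07],[0.0004,0.0124,0.0081,0.07],[0.0004,0.0124,0.0081,0.07],[0.0005,0.0124,0.0081,0.07],[0.0005,0.0124,0.0081,0.07],[0.0005,0.0124,0.0081,0.07],[0.0005,0.0124,0.0081,0.07],[0.0005,0.0124,0.0081,0.07],
```

>>> send_rows(increments=[[[0,0.008,0.016,0],[0,0.01,0.016,0],[0,0.012,0.016,0],[0,0.012,0.012,0],[0,0.012,0.003,0],[0,0.012,0,0],[0,0.01,0,0],[0,0.005,0,0]]])

```text
clock: 84.75
eef_pos: [0.4931, 0.0347, 0.0456]
tool_rot: [0.691, 0.721, -0.059, 0.001]
ft_force: [0.8, 0.1, -0.4]
grip_width: 0.0425
```

>>> send_rows(increments=[[[0,0.008,-0.001,0],[0,0.008,-0.001,0],[0,0.008,-0.001,0],[0,0.008,-0.001,0],[0,0.01,0,0],[0,0.012,0,0],[0,0.012,0,0],[0,0.012,0,0]]])

```text
clock: 85.55
eef_pos: [0.5265, 0.0356, 0.0447]
tool_rot: [0.687, 0.72, -0.095, -0.033]
ft_force: [-29.0, 0.8, 26.1]
grip_width: 0.0429
```

```bash
python3 plan.py .505 .038 .04 92.1 1;python3 - <<'E'
from look import *
c=snap('side','side39');crop(c,250,90,430,240,4,'side39c')
E
```

```text
t 85.55 p [0.5265 0.0356 0.0447] ang 93.12 toolz [-0.178 -0.092 -0.98 ] F [-29.    0.8  26.1] T [-0.37  5.97 -0.69] w 0.0429 q6 0.07
world delta [-0.0215  0.0024 -0.0047] turn 1.0
[0.0040,-0.0202,0.0082,1.02],
```

View pics/side39c.png

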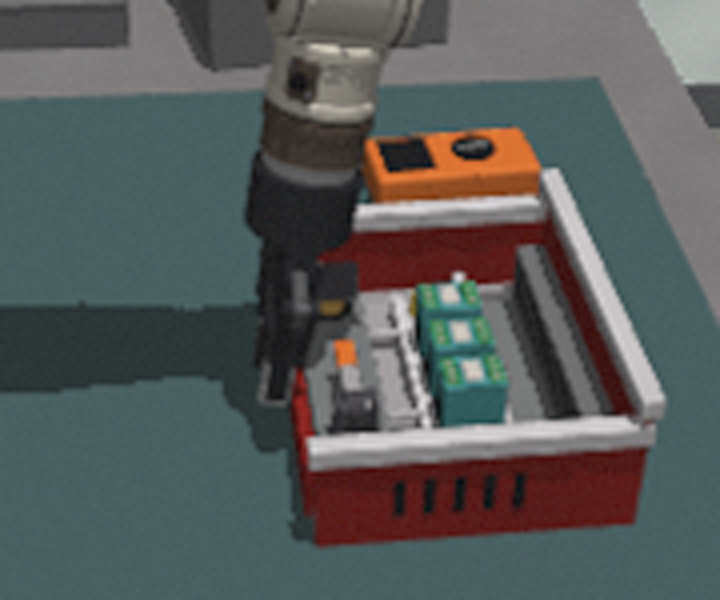

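29 N and the tray doesn't move: it is at its stop. Back off and do the final check.

>>> send_rows(increments=[[[0,-0.01,0.001,0],[0,-0.015,0.001,0],[0,-0.015,0.001,0],[0,-0.015,0,0],[0,-0.015,-0.005,0],[0,-0.015,-0.01,0],[0,-0.015,-0.01,0],[0,-0.015,-0.01,0]]])

```text
clock: 86.4
eef_pos: [0.4149, 0.0339, 0.0984]
tool_rot: [0.686, 0.719, -0.099, -0.036]
ft_force: [0.7, -1.0, -0.1]
grip_width: 0.043
```

>>> send_rows(increments=[[[0,-0.01,-0.01,0],[0,-0.01,-0.01,0],[0,-0.01,-0.01,0],[0,0,-0.01,0],[0,0,0,0],[0,0,0,0],[0,0,0,0],[0,0,0,0]]])

```text
clock: 87.2
eef_pos: [0.3938, 0.0371, 0.1482]
tool_rot: [0.687, 0.72, -0.098, -0.035]
ft_force: [0.0, 0.5, -0.2]
grip_width: 0.0429
```

```bash
sed -i 's/m\[185:220,235:272\]/m[155:195,235:272]/' chk.py; python3 chk.py top40; python3 lang.py;python3 - <<'E'
from look import *
c=load('top'); hsv=cv2.cvtColor(c['image'],cv2.COLOR_RGB2HSV);P=cloud(c)
m=((hsv[...,0]<6)|(hsv[...,0]>174))&(hsv[...,1]>150)&(hsv[...,2]>120)&(abs(P[...,2]-.056)<.006); m[:170]=0;m[225:]=0;m[:,:215]=0;m[:,345:]=0
v,u=np.where(m); 
w=onplane(c,np.c_[u,v],.056); f=np.polyfit(w[:,1],w[:,0],1); print(len(u),'front centre x at y=.04',np.polyval(f,.04))
g=c['image'].astype(np.float32); a=.0365; ex=np.array([np.cos(a),np.sin(a),0]); ey=np.array([-np.sin(a),np.cos(a),0]); O=np.array([.5785+.0806,.0412+.003,.04])
for s in np.r_[np.arange(-.032,-.016,.002),np.arange(.014,.03,.002)]:
    pts=np.array([O+ex*s+ey*d for d in np.linspace(.056,.084,9)])
    uv=proj(c,pts).astype(np.float32); val=cv2.remap(g,uv[:,:1],uv[:,1:],cv2.INTER_LINEAR).reshape(-1,3).mean(0); print(round(s,3),val.round(0)[0],end='; ')
c=snap('side','side40');crop(c,250,90,430,240,4,'side40c')
E
```

```text
nut 75 [574.9 112.7] [38.2 10.2] axis 0.93192804
mod [289.2 139.6] [659.6  18.6] [44.  33.1] 0.7 z 0.0833
mod [307.  139.1] [659.8 -25.9] [43.7 30.5] 0.4 z 0.0834
mod [270.4 140.2] [656.9  66.9] [43.9 33.2] 0.8 z 0.0833
orange n 61 [0.5783 0.0134 0.0717]
-0.04 3 0.0788
-0.034 9 0.0773
-0.028 6 0.0746
-0.022 6 0.0748
-0.016 9 0.0753
-0.01 6 0.0762
-0.004 7 0.078
0.002 8 0.0766
0.008 6 0.077
0.014 6 0.0767
0.02 9 0.0755
slope rad 0.0007798410905404238 z at -.048 0.07600218661596855
207 front centre x at y=.04 0.5434253321147673
-0.032 139.0; -0.03 203.0; -0.028 214.0; -0.026 214.0; -0.024 213.0; -0.022 204.0; -0.02 185.0; -0.018 180.0; 0.014 193.0; 0.016 151.0; 0.018 101.0; 0.02 76.0; 0.022 129.0; 0.024 184.0; 0.026 214.0; 0.028 211.0;
```

View pics/top40T.png

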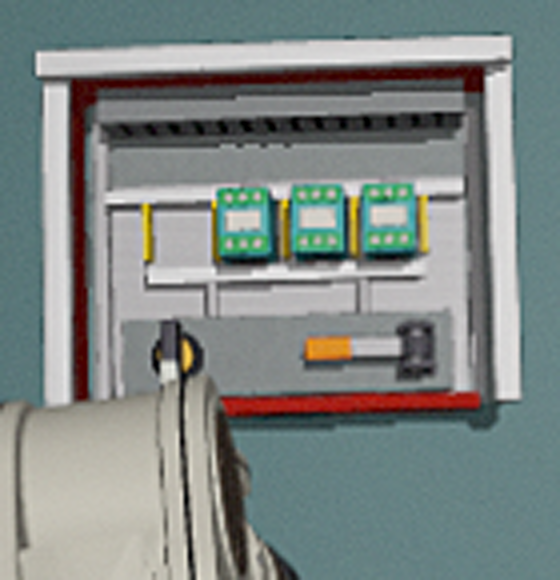

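View pics/side40c.png

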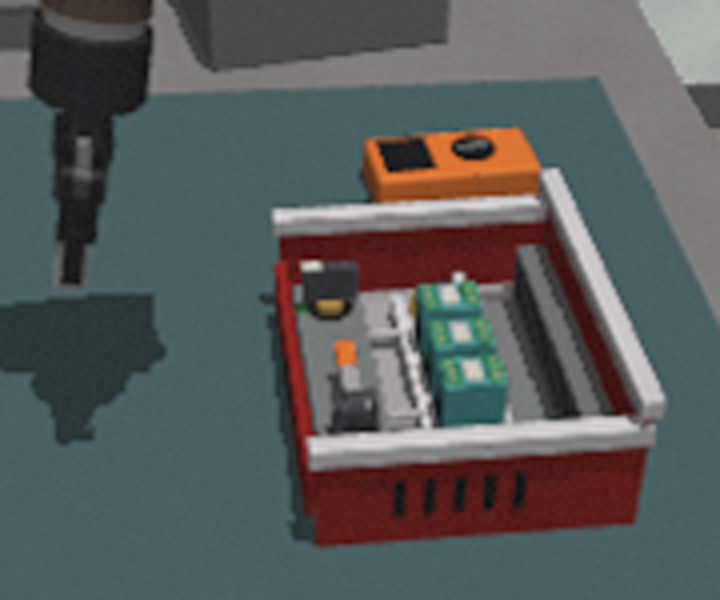

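View pics/top40.png

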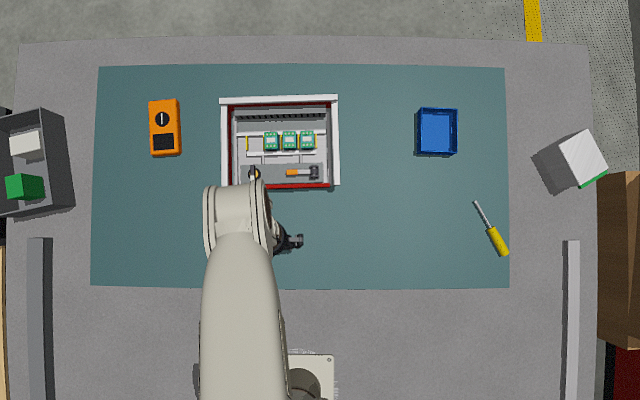

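```bash
python3 -c "
from workcell import order
print(order.job_done())"
```

```text
the job is handed in; nothing more can be done
None
```

The job is done and handed in at about 87 s of the 210 s allowed. I opened the lever, stood the three modules found on the bench in bays 1–3, and turned the nut to the mark. I then closed the lever and pushed the tray home.

Last checks, all from the cameras unless stated:
- **Modules:** their tops are 83 mm above the bench, and they line up along the fence to about 1 mm, which is the measuring noise.
- **Lever:** flat, within 0.01 rad of closed.
- **Nut:** 0.9° against the tray's 2.1°, so about 0.02 rad from the mark.
- **Clamping:** the gap between bar and fence is about 44 mm, the width of a module. The bar's force could not be read, so the 5 N is inferred from that gap and the nut position.
- **Tray:** it did not move under a 29 N push at the end, after travelling 80.6 mm in all, so I take it to be at its stop.
- **Screwdriver, meter and parts bin:** they look where they were in the first picture.

Not everything went smoothly:
- **Lever opening:** my grip on the lever slipped off with it upright, and I finished opening it by pushing.
- **Tool tilt:** the tool tilted during fast or loaded moves, so I levelled it three times by pressing the fingertips on the bench.
- **Lever closing:** the tilted tool slid the tray about 20 mm inwards. It was still about 60 mm out when the lever was closed.

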